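Clear the bench and test-run the grinder after a disc change

ROBOT

A 6-joint arm with a two-finger parallel gripper is mounted at the origin on the work surface. World frame = base frame: x ahead of the robot, y to its left, z up, the work surface at z = 0. Lengths are in mm, angles in degrees, forces in N, time in s.
With the tool pointing down it reaches from about 350 to 850 mm from the base axis. Payload 8.1 kg.
Tool frame: the origin (TCP) lies on the mounting face of the last link; the fingertips stand 173 mm ahead of it and the grasp point (between the pads) lies 155 mm ahead of it; z points along the fingers, y is the direction in which the jaws open and shut (so a half turn about z gives the same grasp; the last joint's range is limited). The gripper opens to 85 mm and grips with 20 to 120 N. Pads are 22 mm wide; open, the fingers measure 114 mm over their backs; the gripper's body (76 mm by 85 mm) begins 54 mm behind the grasp point. The pads swing forward as they close: fully open they stand 13 mm farther back than shut.
Start: joints at [-4.893, 7.471, 85.268, -0, 87.261, -4.893], TCP at [600.006, 0.022, 404.692] pointing down, gripper open.
Joint ranges: [-169.43, 169.43], [-51.17, 129.36], [1.28, 143.12], [-76.62, 256.62], [0, 156.53], [-152.29, 152.29]. Speed limits (degrees/s): [136.94, 136.94, 159.86, 180, 180, 180].

INTERFACE

Orientations are given as [roll, pitch, yaw] about the fixed x, y, z axes, in that order (R = Rz(yaw) Ry(pitch) Rx(roll)).
In Python, from bench import * gives the robot as it stands.
- The arm moves only by the shell command python3 -m jog 'ROWS' [FORCE]. ROWS is JSON, a list of rows, each an object of numbers: "tx", "ty", "tz": the shift along the tool's x, y, z as a fraction of full scale; "ax", "ay", "az": the turn, a rotation vector about the tool's x, y, z as a fraction of full scale; "hand": the opening, from 0 (shut) to 1 (fully open). A call has 1 to 5 rows; each row is the pose to reach, as a shift and turn from the pose commanded when the call began, along the tool's axes at that moment; what a row does not reach only later rows make up. Full scale, the value 1, is 150 mm for a shift and 45 degrees for a turn. A row lasts 1/12 s, in which the tool goes at most 41.7 mm and 7.16 degrees, less where a joint would pass 70% of its speed; a pose out of reach is approached as far as the arm can. A call with a number of a shift or a turn outside -1 to 1 is refused whole. A call with a gripper value outside its range is refused whole. The fingers move at their own pace and stop on an object; FORCE is the grip in N (left out, the last holds). Time passes only in rows, so rows that repeat a pose let the fingers close. It gives the time, the measured TCP pose, the force and the opening at its end, in the units of the state.
- sense(): the state, without advancing time (a new reading comes with each control period).
- snapshot(name): name is "scene" or "side" or "wrist"; returns a dict with "pixels" (480x640x3 uint8, red, green, blue), "z_map" (480x640 float32, mm along the optical axis (not along the pixel's ray), 0 where there is no reading), "intrinsics" (3x3 intrinsics, pixels), "D" ([k1, k2, p1, p2, k3] as OpenCV has them; the pictures are not rectified), "R" (3x3) and "t" (3): a world point X has camera coordinates R X + t. Camera axes: x right, y down, z forward; pixel columns grow to the right and rows downward; lengths in mm; the calibration is good to about 2 mm. A picture is of the moment at which its call begins.
- hand_in(): hands the job in, once; it reports no verdict.
The state is a dict: "time": time; "joint_pos": joint angles; "qd": joint speeds; "joint_efforts": joint torques, N m; "tool_pos": TCP position; "tcp_rot": TCP orientation; "ft_force": force on the tool from outside, world axes, zero at the start; "wrist_torque": the same for the moment, N m; "finger_gap": finger opening in mm.
Only numpy, scipy, OpenCV 4.12 (cv2) and the standard library are available. Lean on these libraries where they do the work, as an engineer would, in place of code of your own. Each camera call takes 0.05 s, during which the arm holds its last target.

TASK

The grinder in the bench stand has a new disc and needs its test run. First clear every loose steel offcut off the bench into the scrap tray, lying down inside it, and lay the pin spanner on the rubber tool mat; then press the stand's sprung clamp lever down until its detent holds it; then flip the grinder's lock-off lever fully forward, towards the disc, and squeeze the paddle fully against the handle for five seconds before letting go. Leave the grinder safe, with the paddle out, the lock-off flipped fully back and the clamp still down, never squeeze the paddle in while the clamp is up, and leave the other things on the bench where they are.

Things in the scene. Friction and masses are not known exactly. Their poses are not given: they have to be found in the camera images.
- stand: Grinder on its side in a stand fixed to the bench. Origin: under the base plate's (340 x 130 x 12 mm) middle; z up, x along the handle towards head and disc ('forward'), -y the paddle and disc side. In this frame (mm): black handle x -150 to 65, y -20 to 20, z 78 to 122; motor housing to x 135, 58 square, gear head to x 200; disc 125 across, centre (165, -57, 100), guard up to z 170, from x 95
- squeeze_point (a point): Point on the handle's axis where to squeeze, at stand (-55, 0, 100) mm; axes as the stand's. Here handle and paddle together measure 59 mm across (stand y, from +20 to -39 mm) with the paddle out and 49 mm with it in; free from above for fingers on both sides, down to 70 mm above the bench
- paddle_face (a point): Middle of the paddle's outer face at the place to squeeze. The paddle is a grey strip 145 mm long, 30 mm high (z 82 to 112) and 6 mm thick along the handle's -y side, hinged at its head end (stand x 60) and standing off at its tail end
- paddle (a joint): Paddle angle, rad: 0 out (its spring returns it), 0.085 fully in against the handle. At the squeeze point about 5 N starts it and 12 N holds it fully in. With the lock-off back it is blocked and moves only about 0.03
- lock (a joint): Lock-off lever angle, rad: 0 fully back (leaning 0.5 rad from upright towards the tail; paddle blocked), 1.0 fully forward (leaning 0.5 rad towards the head; paddle free from about 0.7 on). It stays where it is left; a push of about 1 N at its tip moves it
- lock_pivot (a point): Pivot of the lock-off lever, at stand (5, -24, 112) mm. The lever is a steel tab, 8 mm thick along x, 12 mm wide along y, standing up 45 mm from the pivot; it swings in the stand's x-z plane
- lock_tip (a point): Tip of the lock-off lever, 45 mm from its pivot; moves with it
- clamp (a joint): Clamp lever angle, rad: 0 up (0.72 rad above level), 0.72 fully down (level, over the handle's tail). Sprung up; past about 0.6 the detent pulls it down and holds it. Pressing takes about 8 to 10 N at the press point
- clamp_plate (a point): Centre of the top of the clamp lever's steel press plate, 55 x 34 mm, 10 mm thick, centred 107 mm from the hinge; moves with the lever. The lever's hinge runs along stand x at stand (-125, -50, 130) mm, on a post 147 mm high; the lever reaches 135 mm from it towards +y
- press_point (a point): Fixed point at stand (-125, 45, 135) mm, on the top of the lever when it is down. Pressing straight down above this point meets the lever's plate about 85 mm higher when the lever is up, and presses it home
- tray: Dark steel scrap tray fixed to the bench, 280 (x) x 200 (y) mm outside, walls 4 mm thick, 50 mm high, floor 4 mm; open above. Origin: middle of its underside, z up
- flat_bar: Flat bar 130 x 32 mm, 14 mm high; steel offcut, may be absent. Origin: middle of its underside, z up as it lies at the start, x along its length. Lies loose on the bench
- square_tube: Square tube 110 x 30 mm, 30 mm high, 3 mm wall; steel offcut, may be absent. Origin: middle of its underside, z up as it lies at the start, x along its length. Lies loose on the bench
- channel: U channel 120 x 32 mm, 22 mm high, open side up, 5 mm wall; steel offcut, may be absent. Origin: middle of its underside, z up as it lies at the start, x along its length. Lies loose on the bench
- square_bar: Solid square bar 90 x 25 mm, 25 mm high; steel offcut, may be absent. Origin: middle of its underside, z up as it lies at the start, x along its length. Lies loose on the bench
- i_beam: Length of I section 100 x 30 mm, 30 mm high, flanges 5 mm thick at top and bottom, web 6 mm; steel offcut, may be absent. Origin: middle of its underside, z up as it lies at the start, x along its length. Lies loose on the bench
- tape: Tape measure, grey, 70 x 65 mm, 38 mm high; not to be disturbed
- can: Round tin, 80 mm across, 54 mm high; not to be disturbed
- mat: Thin black rubber tool mat fixed to the bench, 160 (x) x 110 (y) mm, 3 mm high. Origin: middle of its underside
- pin_spanner: Dark flat steel pin spanner (a tool, always present), 6 mm high: a bar 16 mm wide from x -75 to 35 mm, then a cross piece 45 mm wide to x 60 mm. Origin: underside, z up, x along its length. Can be gripped across the bar
- try_square: Try square (a tool) with steel blade 150 mm and wooden stock 110 mm; not to be disturbed
- glasses_case: Black glasses case 150 x 65 mm, 40 mm high; not to be disturbed
- brush: Bench brush; not to be disturbed
There are look-alikes about, which are no part of the job. Leave any orange look-alike of the channel alone. What is shaped like the flat_bar but red is not meant.

How it is judged:
By the outcome, as a careful person would: the job done as asked, in the order asked, and still so for the second after the job is handed in, with the robot touching nothing.
Of flat_bar, square_tube, channel, square_bar, i_beam only 3 to 5 are there at a start; the rules pass over those that are not, and their reading is None.
At some moment in a run one of flat_bar, square_tube, channel, square_bar, i_beam may be knocked a few centimetres aside while the robot is not near it.
Once in a run the grip may slacken for a moment while it holds something.
It also fails if it takes over 210 s, if anything falls off the work surface, if the arm or the gripper's body presses on something with over 40 N, if the wrist force passes 120 N, or if a joint passes its speed limit or range.

## Working session

There is one attempt and no reset: what is moved stays moved. The work goes in short steps, Python scripts to look and compute and a shell command to move; the robot and the scene stay as the last step left them, time stands still between calls to the robot, and variables do not carry over. Pictures are saved under pics/ and viewed, and the job is handed in when it is done.

```bash
ls; mkdir -p pics
python3 - <<'E'
from bench import *
import cv2,numpy as np
print(sense())
for n in ["scene","side","wrist"]:
    s=snapshot(n); cv2.imwrite(f"pics/{n}0.png",s["pixels"][:,:,::-1]); np.savez(f"{n}0.npz",**s)
    print(n,s["intrinsics"].tolist(),s["D"],s["R"].tolist(),s["t"],(s["z_map"]>0).mean())
E
```

```text
pics
{'time': 0.0, 'joint_pos': array([-4.89391506e+00,  7.51641599e+00,  8.53294936e+01,  1.10354874e-03,
        8.72604970e+01, -4.89336258e+00]), 'qd': array([-0.08851618, -0.01324539,  0.00745495, -0.03644742, -0.03204615,
        0.05382714]), 'joint_efforts': array([-1.90700346e-03, -5.69404185e+01, -5.00557995e+01, -2.19391650e-04,
        1.44415747e-02,  7.24149572e-05]), 'tool_pos': array([5.99775301e+02, 3.63188206e-02, 4.03628433e+02]), 'tcp_rot': array([-1.79894075e+02, -1.01748076e-02,  8.99993843e+01]), 'ft_force': array([-0.33170559, -0.60339394, -0.87786573]), 'wrist_torque': array([ 0.04430267, -0.02201658,  0.02109058]), 'finger_gap': 85.76525395048634}
scene [[504.80070901074447, 0.0, 316.3708149745288], [0.0, 504.80070901074447, 229.37877855781622], [0.0, 0.0, 1.0]] [-0.02946525  0.          0.          0.          0.        ] [[-0.38349719819510625, 0.9235117009063931, 0.0074858042643308085], [0.7955192495562816, 0.33444270505002227, -0.5052694336927913], [-0.4691258067532775, -0.1878143107641279, -0.862929175604975]] [ 246.20109315 -302.51836732 1774.88847056]
[... 173 characters left out ...]
  0.        ] [[0.7242727759955484, -0.6894991181485615, 0.004462289105224954], [-0.4728107479935571, -0.5013458243553638, -0.7246394696559205], [0.5018754253133695, 0.5227268220340305, -0.6891137257323552]] [-405.34981173  306.15578226  908.21492333] 0.99591796875
wrist [[408.44186480167446, 0.0, 318.8230145046503], [0.0, 408.44186480167446, 237.29578062520056], [0.0, 0.0, 1.0]] [0.02761157 0.         0.         0.         0.        ] [[0.9999951778966654, 0.0004575040281672678, -0.0030716239162624057], [0.0013145381931299576, -0.958466909037437, 0.2852007297844138], [-0.00281356939803288, -0.28520339228397623, -0.9584628886174764]] [-599.59323108  -37.59578488  378.26250328] 0.995986328125
```

View pics/scene0.png

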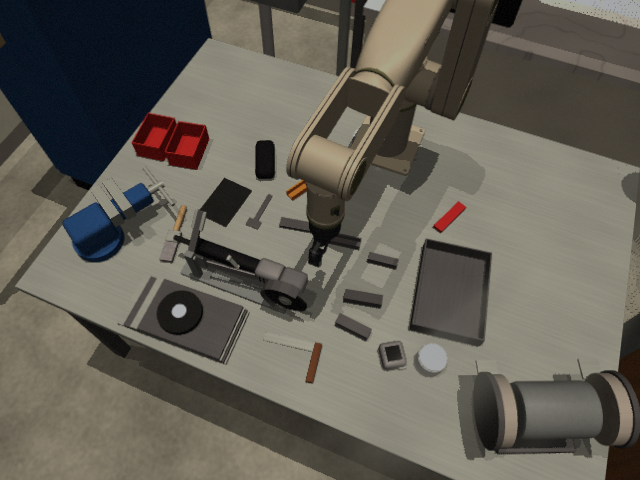

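View pics/side0.png

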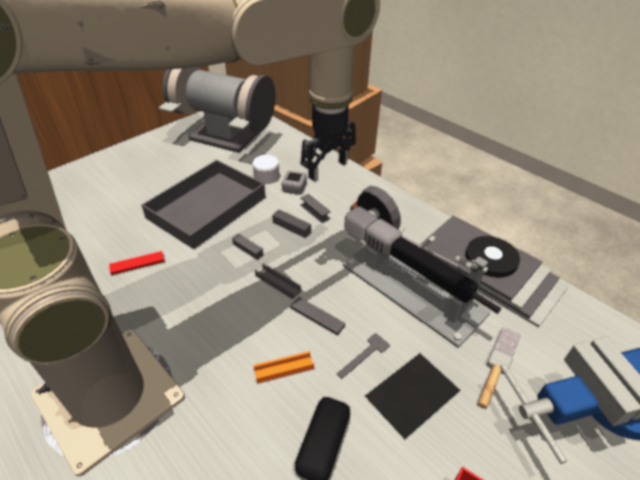

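View pics/wrist0.png

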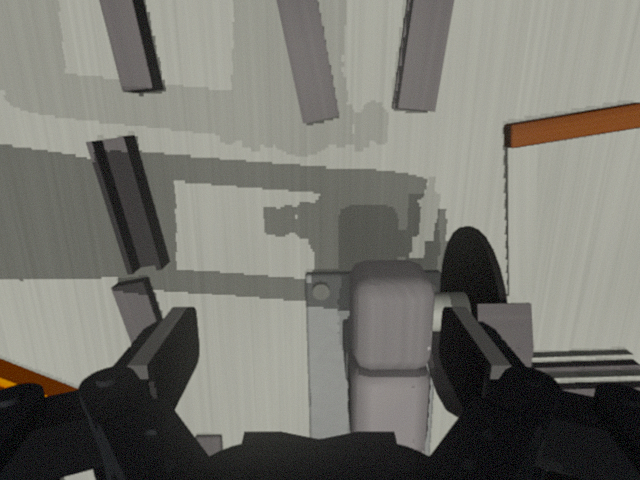

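All five offcuts seem to be there (dark, middle of the bench), with the stand at about (250,265) in the scene view and the tray at (452,290). Next I'll build a point cloud and a height map.

```bash
cat > h.py <<'E'
import numpy as np,cv2
from bench import *
def cloud(s):
    h,w=s["z_map"].shape
    v,u=np.mgrid[0:h,0:w]
    p=cv2.undistortPoints(np.stack([u.ravel(),v.ravel()],1).astype(np.float64)[:,None],s["intrinsics"],s["D"])[:,0]
    z=s["z_map"].ravel().astype(float)
    P=np.c_[p*z[:,None],z]
    X=(P-s["t"])@s["R"]
    X[z<=0]=np.nan
    return X.reshape(h,w,3)
def proj(s,X):
    rv=cv2.Rodrigues(s["R"])[0]
    return cv2.projectPoints(np.asarray(X,float).reshape(-1,1,3),rv,s["t"].astype(float),s["intrinsics"],s["D"])[0][:,0]
E
python3 - <<'E'
from h import *
for n in ["scene","side"]:
    s=dict(np.load(n+"0.npz")); X=cloud(s)
    # ortho map x 250..950 , y -650..650 
    sc=0.5*1.2
    W,H=800,600
    img=np.zeros((H,W,3),np.uint8); hm=np.full((H,W),-1e9)
    x,y,z=X[...,0].ravel(),X[...,1].ravel(),X[...,2].ravel()
    c=s["pixels"].reshape(-1,3)[:,::-1]
    iu=np.round((600-y)*sc,0); iv=np.round((1000-x)*sc)
    ok=np.isfinite(z)&(z<230)&(z>-30)&(iu>=0)&(iu<W)&(iv>=0)&(iv<H)
    o=np.where(ok)[0]; o=o[np.argsort(z[o])]
    for i in o:
        img[int(iv[i]),int(iu[i])]=c[i]
    for g in range(200,1000,100):
        cv2.putText(img,str(g),(0,int((1000-g)*sc)),0,.35,(0,255,255),1); cv2.line(img,(0,int((1000-g)*sc)),(W,int((1000-g)*sc)),(0,120,120),1)
    for g in range(-600,600,100):
        cv2.putText(img,str(g),(int((600-g)*sc),590),0,.35,(0,255,255),1); cv2.line(img,(int((600-g)*sc),0),(int((600-g)*sc),H),(0,120,120),1)
    cv2.imwrite(f"pics/top_{n}.png",img)
    fl=(z>-15)&(z<15)&(abs(x-600)<250)&(abs(y)<400); print(n,np.percentile(z[fl],[5,25,50,75,95]))
E
```

```text
scene [-5.03561463 -1.9151671   0.42569168  3.02729931  9.45415455]
side [-1.39993663  0.3623507   1.84588436  4.50858893 13.2306049 ]
```

View pics/top_side.png

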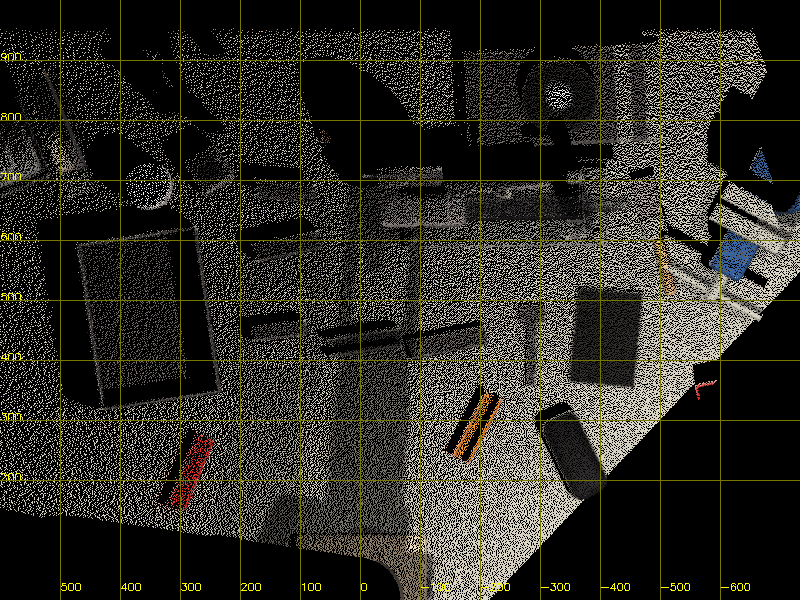

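View pics/top_scene.png

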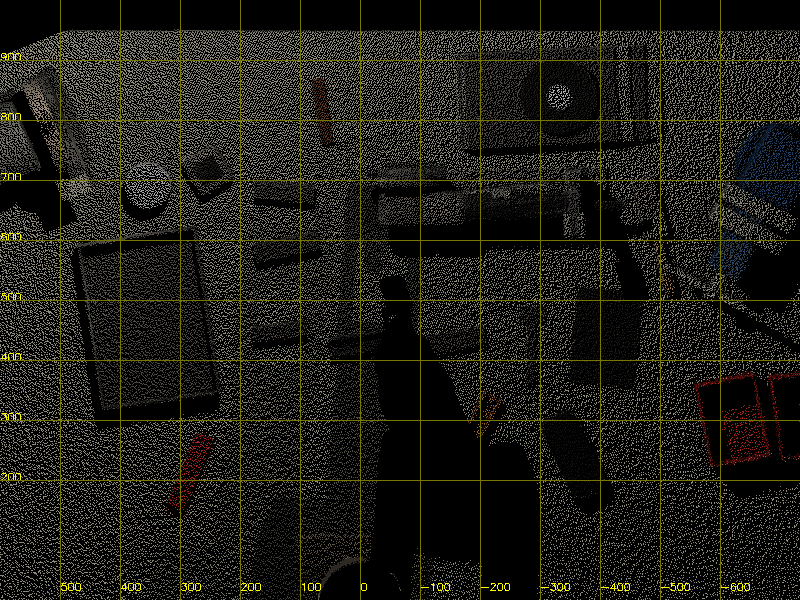

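```bash
cat >> h.py <<'E'
def comps(X,lo,hi,reg,amin=60,res=2.0):
    x0,x1,y0,y1=reg
    z=X[...,2]; m=np.isfinite(z)&(z>lo)&(z<hi)&(X[...,0]>x0)&(X[...,0]<x1)&(X[...,1]>y0)&(X[...,1]<y1)
    n,L=cv2.connectedComponents(m.astype(np.uint8),connectivity=4)
    out=[]
    for i in range(1,n):
        k=L==i
        if k.sum()<amin: continue
        P=X[k]
        r=cv2.minAreaRect(P[:,:2].astype(np.float32))
        (cx,cy),(a,b),t=r
        if b>a: a,b,t=b,a,t+90
        vv,uu=np.where(k)
        out.append(dict(c=(round(cx,1),round(cy,1)),L=round(a,1),W=round(b,1),yaw=round((t+90)%180-90,1),z90=round(np.percentile(P[:,2],90),1),n=int(k.sum()),px=(int(uu.mean()),int(vv.mean()))))
    return out
E
python3 - <<'E'
from h import *
for n in ["scene","side","wrist"]:
    s=dict(np.load(n+"0.npz")); X=cloud(s)
    print(n)
    for o in comps(X,9,60,(300,800,-260,260)): print(o)
E
```

```text
scene
{'c': (434.5, -160.1), 'L': 96.4, 'W': 37.1, 'yaw': -78.5, 'z90': np.float64(18.0), 'n': 257, 'px': (294, 223)}
{'c': (413.3, 14.1), 'L': 75.0, 'W': 11.3, 'yaw': -79.5, 'z90': np.float64(23.4), 'n': 79, 'px': (348, 236)}
{'c': (426.5, 254.8), 'L': 167.0, 'W': 23.7, 'yaw': 5.4, 'z90': np.float64(51.5), 'n': 187, 'px': (423, 258)}
{'c': (437.8, 9.6), 'L': 91.6, 'W': 18.4, 'yaw': -82.1, 'z90': np.float64(23.0), 'n': 103, 'px': (344, 243)}
{'c': (448.7, 136.7), 'L': 89.9, 'W': 28.6, 'yaw': -84.0, 'z90': np.float64(28.0), 'n': 283, 'px': (382, 259)}
{'c': (687.5, -145.2), 'L': 229.6, 'W': 66.8, 'yaw': 89.7, 'z90': np.float64(44.6), 'n': 742, 'px': (252, 291)}
{'c': (589.9, 123.6), 'L': 109.8, 'W': 33.8, 'yaw': -77.5, 'z90': np.float64(32.6), 'n': 480, 'px': (363, 297)}
{'c': (775.7, -211.3), 'L': 97.0, 'W': 48.3, 'yaw': 89.8, 'z90': np.float64(43.0), 'n': 555, 'px': (229, 310)}
{'c': (682.0, 127.1), 'L': 100.5, 'W': 34.2, 'yaw': 82.6, 'z90': np.float64(33.1), 'n': 395, 'px': (353, 325)}
{'c': (717.5, 236.6), 'L': 79.1, 'W': 46.6, 'yaw': -0.1, 'z90': np.float64(40.0), 'n': 382, 'px':
[... 2100 characters left out ...]
, 'n': 1710, 'px': (111, 205)}
{'c': (705.4, -54.4), 'L': 71.0, 'W': 11.9, 'yaw': -81.2, 'z90': np.float64(57.3), 'n': 552, 'px': (442, 271)}
{'c': (608.9, -165.4), 'L': 187.4, 'W': 42.9, 'yaw': -88.2, 'z90': np.float64(11.9), 'n': 6321, 'px': (327, 353)}
{'c': (423.5, -110.3), 'L': 60.8, 'W': 32.9, 'yaw': -78.2, 'z90': np.float64(13.6), 'n': 1650, 'px': (134, 306)}
{'c': (701.5, -115.2), 'L': 11.8, 'W': 7.9, 'yaw': -88.5, 'z90': np.float64(58.5), 'n': 132, 'px': (435, 339)}
{'c': (319.3, -192.4), 'L': 43.6, 'W': 3.8, 'yaw': -27.7, 'z90': np.float64(18.1), 'n': 248, 'px': (41, 386)}
{'c': (715.8, -222.4), 'L': 73.9, 'W': 4.8, 'yaw': -89.3, 'z90': np.float64(11.2), 'n': 186, 'px': (429, 409)}
```

All five offcuts are located: bar (450,136), tube (590,124), I-beam (683,127), channel (431,-6) and flat bar (430,-145). Next come the tray, spanner, mat and stand.

Run:
```python
from h import *
S={n:dict(np.load(n+"0.npz")) for n in ["scene","side","wrist"]}
C={n:cloud(S[n]) for n in S}
def rect(P):
    (cx,cy),(a,b),t=cv2.minAreaRect(P[:,:2].astype(np.float32))
    if b>a:a,b,t=b,a,t+90
    return [round(v,1) for v in (cx,cy,a,b,(t+90)%180-90)]
for n in ["scene","side"]:
    X=C[n]; z=X[...,2]
    m=(z>38)&(z<58)&(X[...,0]>280)&(X[...,0]<640)&(X[...,1]>215)&(X[...,1]<500)
    print(n,"tray",rect(X[m]),m.sum())
    g=S[n]["pixels"].astype(int).max(2)
    m=(z<15)&(z>-10)&(g<70)&(X[...,0]>330)&(X[...,0]<540)&(X[...,1]>-490)&(X[...,1]<-330)
    m=cv2.morphologyEx(m.astype(np.uint8),cv2.MORPH_OPEN,np.ones((3,3)))>0
    print("mat",rect(X[m]),m.sum())
    m=(z<20)&(z>-10)&(g<125)&(X[...,0]>330)&(X[...,0]<520)&(X[...,1]>-325)&(X[...,1]<-240)
    m=cv2.morphologyEx(m.astype(np.uint8),cv2.MORPH_OPEN,np.ones((2,2)))
    k,L,st,_=cv2.connectedComponentsWithStats(m)
    i=1+st[1:,4].argmax(); print("span",rect(X[L==i]),st[i])
    for lo,hi,nm in ((85,135,"handle"),(7,17,"base"),(140,260,"high")):
        m=(z>lo)&(z<hi)&(X[...,0]>540)&(X[...,0]<760)&(X[...,1]>-430)&(X[...,1]<30)
        P=X[m]; print(nm,len(P),rect(P),P.min(0).round(),P.max(0).round())
# upscaled crops
for n,(u0,v0,w,h,k) in dict(scene=(170,180,160,140,5),side=(330,170,200,170,4)).items():
    cv2.imwrite(f"pics/crop_{n}.png",cv2.resize(S[n]["pixels"][v0:v0+h,u0:u0+w,::-1],None,fx=min(k,600/h,800/w),fy=min(k,600/h,800/w),interpolation=cv2.INTER_CUBIC))
```

```text
scene tray [469.7, 354.3, 285.4, 200.4, 8.5] 778
mat [438.3, -409.1, 163.6, 115.2, -4.5] 1327
span [426.9, -281.4, 138.2, 45.5, -1.5] [247 195  27  36 293]
handle 2690 [675.3, -215.8, 425.6, 96.4, -89.2] [ 625. -429.   85.] [722.  -2. 135.]
base 1400 [653.9, -192.3, 434.3, 208.7, 89.8] [ 549. -410.    7.] [758.  25.  17.]
high 914 [679.0, -187.2, 386.4, 115.0, 83.3] [ 602. -374.  140.] [722.  11. 258.]
side tray [471.4, 353.6, 284.5, 207.2, 8.8] 1232
mat [437.9, -409.2, 155.8, 105.4, -5.8] 3798
span [423.5, -286.1, 128.8, 37.8, -3.8] [339 336  50  42 422]
handle 4733 [675.5, -217.1, 423.4, 102.6, -87.6] [ 621. -430.   85.] [723.  -4. 135.]
base 4489 [653.5, -241.6, 339.5, 134.0, -88.6] [ 585. -413.    7.] [724. -71.  17.]
high 870 [656.6, -175.6, 395.9, 168.2, -81.0] [ 544. -375.  140.] [723.  10. 260.]
```

View pics/crop_scene.png

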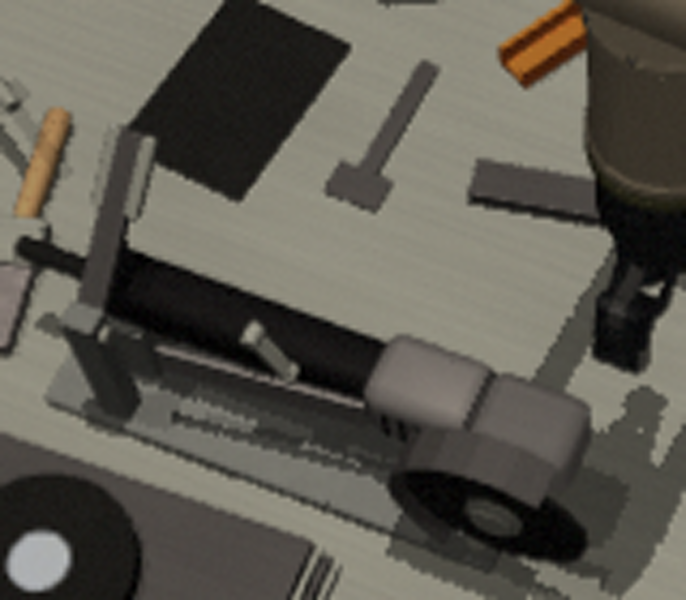

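View pics/crop_side.png

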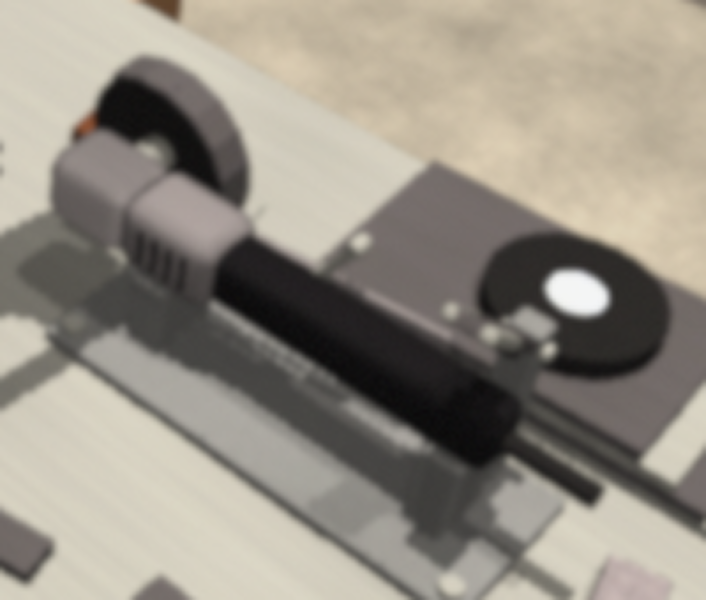

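```bash
cat >> h.py <<'E'
def plan(x,y,z,psi,start=None,turn=None):
    """print per-call shifts/turns (tool fractions) from present pose to TCP (x,y,z) with tool-down yaw psi"""
    st=sense()
    if start is None: p=np.array(st["tool_pos"]); ps=st["tcp_rot"][2]
    else: p=np.array(start[:3],float); ps=start[3]
    tgt=np.array([x,y,z],float); d=tgt-p
    dp=(psi-ps+180)%360-180
    if turn is not None: dp=turn
    n=int(max(1,np.ceil(np.abs(dp)/35.5-1e-6),np.ceil(np.linalg.norm(d)/149)))
    for i in range(n):
        a=np.radians(ps); w=d/n
        t=np.array([np.cos(a)*w[0]+np.sin(a)*w[1], np.sin(a)*w[0]-np.cos(a)*w[1], -w[2]])/150
        print("tx %.3f ty %.3f tz %.3f az %.3f"%(*t,-dp/n/45),"psi",round(ps,1))
        ps+=dp/n
T=(470.5,354.0,8.7)
def tray(xt,yt):
    a=np.radians(T[2]); return T[0]+np.cos(a)*xt-np.sin(a)*yt, T[1]+np.sin(a)*xt+np.cos(a)*yt
def show():
    s=sense(); print("t",round(s["time"],2),"pos",np.round(s["tool_pos"],1),"rot",np.round(s["tcp_rot"],1),"F",np.round(s["ft_force"],1),"gap",round(s["finger_gap"],1),"j",np.round(s["joint_pos"],0))
E
python3 - <<'E'
from h import *
plan(431.5,-6,250,99)
plan(431.5,-6,182,99,start=(431.5,-6,250,99))
E
```

```text
tx -0.020 ty -0.561 tz 0.513 az -0.100 psi 90.0
tx 0.024 ty -0.561 tz 0.513 az -0.100 psi 94.5
tx 0.000 ty 0.000 tz 0.453 az 0.000 psi 99
```

```bash
python3 -m jog '[{"tx":-0.02,"ty":-0.56,"tz":0.51,"az":-0.1,"hand":1},{"tx":-0.02,"ty":-0.56,"tz":0.51,"az":-0.1,"hand":1},{"tx":-0.02,"ty":-0.56,"tz":0.51,"az":-0.1,"hand":1},{"tx":-0.02,"ty":-0.56,"tz":0.51,"az":-0.1,"hand":1}]' 40
python3 -m jog '[{"tx":0.024,"ty":-0.56,"tz":0.51,"az":-0.1,"hand":1},{"tx":0.024,"ty":-0.56,"tz":0.51,"az":-0.1,"hand":1},{"tx":0.024,"ty":-0.56,"tz":0.51,"az":-0.1,"hand":1},{"tx":0.024,"ty":-0.56,"tz":0.51,"az":-0.1,"hand":1},{"tx":0.024,"ty":-0.56,"tz":0.51,"az":-0.1,"hand":1}]'
python3 - <<'E'
from h import *
show(); plan(431.5,-6,179,99)
s=snapshot("wrist"); cv2.imwrite("pics/w1.png",s["pixels"][:,:,::-1])
for o in comps(cloud(s),6,60,(300,560,-260,100),500): print(o)
E
```

```text
t 0.15 pos [599.8   0.  403.9] rot [-179.9   -0.    90. ] F [-0.9  0.6 -0.3] gap 85.4 j [-5.  8. 85.  0. 87. -5.]
tx -0.020 ty -0.561 tz 0.750 az -0.100 psi 90.0
tx 0.024 ty -0.561 tz 0.750 az -0.100 psi 94.5
{'c': (454.6, 94.9), 'L': 26.1, 'W': 9.8, 'yaw': 0.9, 'z90': np.float64(24.5), 'n': 536, 'px': (138, 84)}
{'c': (444.1, -4.2), 'L': 120.0, 'W': 7.0, 'yaw': -80.9, 'z90': np.float64(21.3), 'n': 1808, 'px': (142, 201)}
{'c': (417.5, -8.3), 'L': 119.9, 'W': 7.1, 'yaw': -81.2, 'z90': np.float64(21.3), 'n': 1935, 'px': (112, 204)}
{'c': (423.9, -110.3), 'L': 60.6, 'W': 33.1, 'yaw': -79.4, 'z90': np.float64(13.5), 'n': 1757, 'px': (134, 306)}invalid input at $[0]: expected keys tx, ty, tz, ax, ay, az, hand
invalid input at $[0]: expected keys tx, ty, tz, ax, ay, az, hand
```

View pics/w1.png

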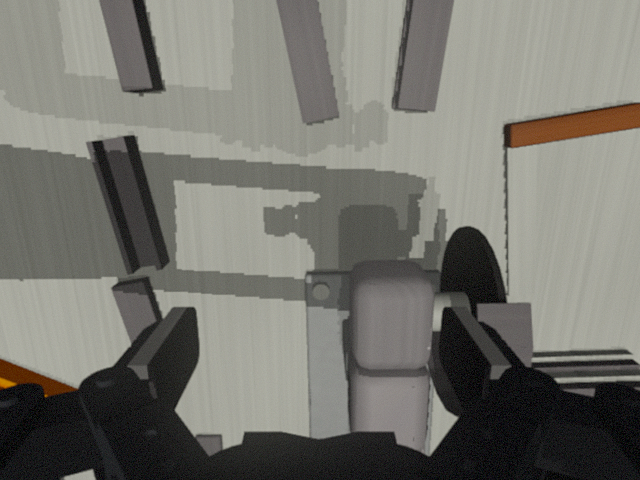

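The picture is unchanged, with the channel at px (127,203). The call was refused because every row needs all seven keys.

```bash
python3 -m jog '[{"tx":-0.02,"ty":-0.56,"tz":0.51,"ax":0,"ay":0,"az":-0.1,"hand":1},{"tx":-0.02,"ty":-0.56,"tz":0.51,"ax":0,"ay":0,"az":-0.1,"hand":1},{"tx":-0.02,"ty":-0.56,"tz":0.51,"ax":0,"ay":0,"az":-0.1,"hand":1},{"tx":-0.02,"ty":-0.56,"tz":0.51,"ax":0,"ay":0,"az":-0.1,"hand":1}]' 40
python3 -m jog '[{"tx":0.024,"ty":-0.56,"tz":0.51,"ax":0,"ay":0,"az":-0.1,"hand":1},{"tx":0.024,"ty":-0.56,"tz":0.51,"ax":0,"ay":0,"az":-0.1,"hand":1},{"tx":0.024,"ty":-0.56,"tz":0.51,"ax":0,"ay":0,"az":-0.1,"hand":1},{"tx":0.024,"ty":-0.56,"tz":0.51,"ax":0,"ay":0,"az":-0.1,"hand":1},{"tx":0.024,"ty":-0.56,"tz":0.51,"ax":0,"ay":0,"az":-0.1,"hand":1}]'
python3 - <<'E'
from h import *
show(); plan(431.2,-6,179,99)
s=snapshot("wrist"); cv2.imwrite("pics/w2.png",s["pixels"][:,:,::-1])
for o in comps(cloud(s),6,60,(300,560,-260,100),500): print(o)
E
```

```text
time: 0.53
tool_pos: [509.7, -2.5, 319.8]
tcp_rot: [-179.1, -0.2, 94.5]
ft_force: [-1.4, 0.7, -0.5]
finger_gap: 85.4
time: 0.95
tool_pos: [430.4, -5.8, 250.0]
tcp_rot: [-179.8, -0.1, 99.0]
ft_force: [0.8, -0.7, 0.7]
finger_gap: 84.9
t 0.95 pos [430.4  -5.8 250. ] rot [-1.798e+02 -1.000e-01  9.900e+01] F [ 0.8 -0.7  0.7] gap 84.9 j [ -8. -12. 121.   0.  71. -17.]
tx -0.002 ty 0.005 tz 0.474 az -0.000 psi 99.0
{'c': (454.4, 96.0), 'L': 25.2, 'W': 10.4, 'yaw': 6.1, 'z90': np.float64(24.2), 'n': 1589, 'px': (405, 58)}
{'c': (417.2, -8.4), 'L': 120.1, 'W': 5.2, 'yaw': -81.1, 'z90': np.float64(21.2), 'n': 2503, 'px': (293, 249)}
{'c': (443.9, -4.5), 'L': 120.5, 'W': 5.2, 'yaw': -81.1, 'z90': np.float64(21.2), 'n': 2496, 'px': (345, 250)}
{'c': (421.9, -102.0), 'L': 45.0, 'W': 32.1, 'yaw': -79.0, 'z90': np.float64(13.2), 'n': 3440, 'px': (280, 400)}
```

View pics/w2.png

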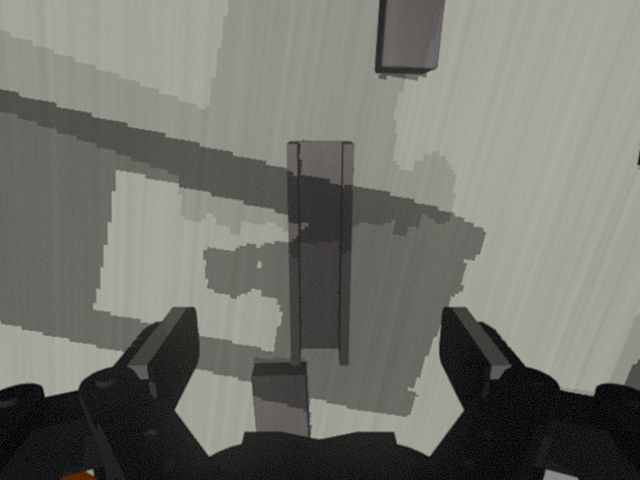

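The channel is centred between the fingers (320,250) and aligned. Now I'll go down, grip and lift.

```bash
python3 -m jog '[{"tx":0,"ty":0.005,"tz":0.2,"ax":0,"ay":0,"az":0,"hand":1},{"tx":0,"ty":0.005,"tz":0.35,"ax":0,"ay":0,"az":0,"hand":1},{"tx":0,"ty":0.005,"tz":0.475,"ax":0,"ay":0,"az":0,"hand":1},{"tx":0,"ty":0.005,"tz":0.475,"ax":0,"ay":0,"az":0,"hand":1},{"tx":0,"ty":0.005,"tz":0.475,"ax":0,"ay":0,"az":0,"hand":0}]' 60
for i in 1 2; do python3 -m jog '[{"tx":0,"ty":0,"tz":0,"ax":0,"ay":0,"az":0,"hand":0},{"tx":0,"ty":0,"tz":0,"ax":0,"ay":0,"az":0,"hand":0},{"tx":0,"ty":0,"tz":0,"ax":0,"ay":0,"az":0,"hand":0},{"tx":0,"ty":0,"tz":0,"ax":0,"ay":0,"az":0,"hand":0},{"tx":0,"ty":0,"tz":0,"ax":0,"ay":0,"az":0,"hand":0}]'; done
python3 -m jog '[{"tx":0,"ty":0,"tz":-0.2,"ax":0,"ay":0,"az":0,"hand":0},{"tx":0,"ty":0,"tz":-0.4,"ax":0,"ay":0,"az":0,"hand":0},{"tx":0,"ty":0,"tz":-0.6,"ax":0,"ay":0,"az":0,"hand":0},{"tx":0,"ty":0,"tz":-0.8,"ax":0,"ay":0,"az":0,"hand":0},{"tx":0,"ty":0,"tz":-0.8,"ax":0,"ay":0,"az":0,"hand":0}]'
python3 - <<'E'
from h import *
show(); x,y=tray(-60,0);print(x,y); plan(x,y,299,8.7)
s=snapshot("wrist"); cv2.imwrite("pics/w3.png",s["pixels"][:,:,::-1])
E
```

```text
time: 1.42
tool_pos: [434.0, -6.0, 181.3]
tcp_rot: [180.0, 0.0, 99.0]
ft_force: [0.4, 0.3, -0.3]
finger_gap: 75.5
time: 1.83
tool_pos: [433.7, -6.0, 182.1]
tcp_rot: [179.9, 0.0, 99.0]
ft_force: [-2.1, 0.5, 7.9]
finger_gap: 30.4
time: 2.25
tool_pos: [433.7, -6.0, 182.1]
tcp_rot: [179.9, 0.0, 99.0]
ft_force: [-1.1, 0.2, 7.8]
finger_gap: 30.7
time: 2.67
tool_pos: [435.0, -6.1, 307.6]
tcp_rot: [179.4, 0.2, 99.0]
ft_force: [1.3, 0.0, -0.8]
finger_gap: 30.5
t 2.67 pos [435.   -6.1 307.6] rot [179.4   0.2  99. ] F [ 1.3  0.  -0.8] gap 30.5 j [ -8. -16. 117.   0.  77. -17.]
411.190366791479 344.92435078516684
tx 0.779 ty 0.070 tz 0.019 az 0.669 psi 99.0
tx 0.709 ty -0.330 tz 0.019 az 0.669 psi 68.9
tx 0.448 ty -0.641 tz 0.019 az 0.669 psi 38.8
```

View pics/w3.png

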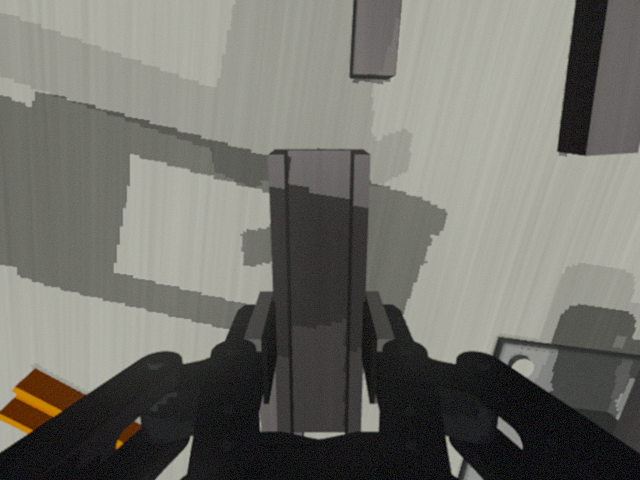

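The channel is held straight in the jaws (px 318,290). Moving it over the tray, turning on the way.

```bash
python3 -m jog '[{"tx":0.15,"ty":0.015,"tz":0.02,"ax":0,"ay":0,"az":0.13,"hand":0},{"tx":0.31,"ty":0.03,"tz":0.02,"ax":0,"ay":0,"az":0.27,"hand":0},{"tx":0.47,"ty":0.04,"tz":0.02,"ax":0,"ay":0,"az":0.4,"hand":0},{"tx":0.63,"ty":0.055,"tz":0.02,"ax":0,"ay":0,"az":0.54,"hand":0},{"tx":0.78,"ty":0.07,"tz":0.02,"ax":0,"ay":0,"az":0.67,"hand":0}]'
python3 -m jog '[{"tx":0.14,"ty":-0.07,"tz":0.02,"ax":0,"ay":0,"az":0.13,"hand":0},{"tx":0.28,"ty":-0.13,"tz":0.02,"ax":0,"ay":0,"az":0.27,"hand":0},{"tx":0.43,"ty":-0.2,"tz":0.02,"ax":0,"ay":0,"az":0.4,"hand":0},{"tx":0.57,"ty":-0.26,"tz":0.02,"ax":0,"ay":0,"az":0.54,"hand":0},{"tx":0.71,"ty":-0.33,"tz":0.02,"ax":0,"ay":0,"az":0.67,"hand":0}]'
python3 -m jog '[{"tx":0.09,"ty":-0.13,"tz":0.02,"ax":0,"ay":0,"az":0.13,"hand":0},{"tx":0.18,"ty":-0.26,"tz":0.02,"ax":0,"ay":0,"az":0.27,"hand":0},{"tx":0.27,"ty":-0.38,"tz":0.02,"ax":0,"ay":0,"az":0.4,"hand":0},{"tx":0.36,"ty":-0.51,"tz":0.02,"ax":0,"ay":0,"az":0.54,"hand":0},{"tx":0.45,"ty":-0.64,"tz":0.02,"ax":0,"ay":0,"az":0.67,"hand":0}]'
python3 - <<'E'
from h import *
show(); x,y=tray(-60,0); plan(x,y,188,8.7)
s=snapshot("wrist"); cv2.imwrite("pics/w4.png",s["pixels"][:,:,::-1])
E
```

```text
time: 3.13
tool_pos: [423.9, 112.4, 295.9]
tcp_rot: [-179.9, 0.1, 68.5]
ft_force: [0.6, -0.3, -1.9]
finger_gap: 30.4
time: 3.55
tool_pos: [416.3, 229.5, 292.8]
tcp_rot: [-180.0, 0.1, 38.4]
ft_force: [0.4, -0.2, -2.0]
finger_gap: 30.4
time: 3.97
tool_pos: [408.9, 346.4, 289.6]
tcp_rot: [179.9, 0.1, 8.2]
ft_force: [0.2, 0.3, -2.1]
finger_gap: 30.1
t 3.97 pos [408.9 346.4 289.6] rot [1.799e+02 1.000e-01 8.200e+00] F [ 0.2  0.3 -2.1] gap 30.1 j [ 35.   3. 103.   0.  75. 117.]
tx 0.014 ty 0.012 tz 0.678 az -0.010 psi 8.2
```

View pics/w4.png

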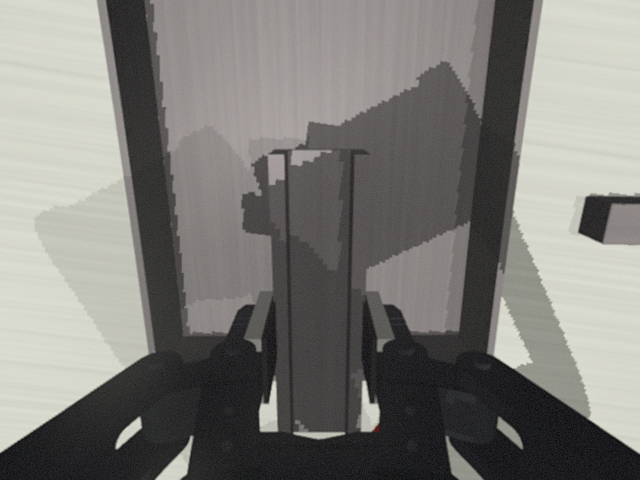

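The channel is over the tray. I'll check the clearance of its near end against the near wall (y≈345 px) in numbers.

Run:
```python
from h import *
s=snapshot("wrist"); X=cloud(s)
a=np.radians(T[2]); d=X[...,:2]-np.array(T[:2]); xt=d[...,0]*np.cos(a)+d[...,1]*np.sin(a); yt=-d[...,0]*np.sin(a)+d[...,1]*np.cos(a)
z=X[...,2]
m=(z>44)&(z<56); print("rim xt",np.percentile(xt[m],[1,99]),"yt",np.percentile(yt[m],[1,99]))
m=(z>85)&(z<150)&(abs(yt)<22); print("ch",np.percentile(xt[m],[1,99]),np.percentile(yt[m],[1,99]),np.percentile(z[m],[5,95]))
```

```text
rim xt [-122.67871829   59.05955261] yt [-100.25809684   99.99968431]
ch [-117.9198294    -0.86736197] [-19.30300792  20.50969484] [110.62556625 136.73275827]
```

Run:
```python
from h import *
s=snapshot("wrist"); X=cloud(s)
a=np.radians(T[2]); 
for u in (190,215,455,430):
  for v in (320,335,342,350,358,366):
    p=X[v,u]; d=p[:2]-np.array(T[:2]); print(u,v,np.round([d[0]*np.cos(a)+d[1]*np.sin(a),-d[0]*np.sin(a)+d[1]*np.cos(a),p[2]]))
```

```text
190 320 [-124.   92.    3.]
190 335 [-137.   93.    2.]
190 342 [-136.   90.   12.]
190 350 [-137.   88.   21.]
190 358 [-135.   84.   32.]
190 366 [-54.  38. 161.]
215 320 [-124.   75.    4.]
215 335 [-136.   76.    3.]
215 342 [-136.   73.   13.]
215 350 [-50.  31. 160.]
215 358 [-50.  30. 164.]
215 366 [-50.  29. 167.]
455 320 [-125.  -91.    3.]
455 335 [-137.  -92.    3.]
455 342 [-137.  -89.   12.]
455 350 [-136.  -86.   23.]
455 358 [-137.  -83.   31.]
455 366 [-52. -33. 165.]
430 320 [-125.  -74.    3.]
430 335 [-137.  -74.    3.]
430 342 [-137.  -72.   11.]
430 350 [-136.  -69.   23.]
430 358 [-55. -29. 156.]
430 366 [-54. -28. 161.]
```

The wall is at x_t −136 and the channel's near end at −119, so it clears. Lowering and releasing.

```bash
python3 -m jog '[{"tx":0.014,"ty":0.01,"tz":0.17,"ax":0,"ay":0,"az":-0.01,"hand":0},{"tx":0.014,"ty":0.01,"tz":0.34,"ax":0,"ay":0,"az":-0.01,"hand":0},{"tx":0.014,"ty":0.01,"tz":0.5,"ax":0,"ay":0,"az":-0.01,"hand":0},{"tx":0.014,"ty":0.01,"tz":0.62,"ax":0,"ay":0,"az":-0.01,"hand":0},{"tx":0.014,"ty":0.01,"tz":0.67,"ax":0,"ay":0,"az":-0.01,"hand":0}]'
python3 -m jog '[{"tx":0,"ty":0,"tz":0,"ax":0,"ay":0,"az":0,"hand":0},{"tx":0,"ty":0,"tz":0,"ax":0,"ay":0,"az":0,"hand":0.55},{"tx":0,"ty":0,"tz":0,"ax":0,"ay":0,"az":0,"hand":0.55},{"tx":0,"ty":0,"tz":0,"ax":0,"ay":0,"az":0,"hand":0.55},{"tx":0,"ty":0,"tz":0,"ax":0,"ay":0,"az":0,"hand":0.55}]'
python3 -m jog '[{"tx":0,"ty":0,"tz":-0.2,"ax":0,"ay":0,"az":0,"hand":0.55},{"tx":0,"ty":0,"tz":-0.4,"ax":0,"ay":0,"az":0,"hand":0.55},{"tx":0,"ty":0,"tz":-0.6,"ax":0,"ay":0,"az":0,"hand":1},{"tx":0,"ty":0,"tz":-0.6,"ax":0,"ay":0,"az":0,"hand":1}]'
python3 - <<'E'
from h import *
show()
for n in ("scene","wrist"):
    s=snapshot(n); cv2.imwrite(f"pics/{n}5.png",s["pixels"][:,:,::-1])
    print(n)
    for o in comps(cloud(s),9,36,(330,760,-230,460),100): print(o)
plan(430.7,-144.6,260,101.4)
E
```

```text
time: 4.53
tool_pos: [410.4, 342.4, 186.7]
tcp_rot: [179.8, 0.3, 9.1]
ft_force: [-0.4, -0.1, -3.2]
finger_gap: 30.8
time: 4.95
tool_pos: [412.7, 344.9, 192.6]
tcp_rot: [-179.9, -0.1, 9.0]
ft_force: [0.1, -0.2, 0.4]
finger_gap: 47.1
time: 5.28
tool_pos: [414.2, 346.1, 289.0]
tcp_rot: [-179.7, -0.6, 9.0]
ft_force: [0.4, 0.6, 1.1]
finger_gap: 69.5
t 5.28 pos [414.2 346.1 289. ] rot [-179.7   -0.6    9. ] F [0.4 0.6 1.1] gap 69.5 j [ 34.   3. 103.   0.  74. 115.]
scene
{'c': (430.9, -144.1), 'L': 129.9, 'W': 37.1, 'yaw': -79.0, 'z90': np.float64(17.8), 'n': 362, 'px': (299, 224)}
{'c': (450.6, 136.8), 'L': 89.4, 'W': 30.3, 'yaw': -81.9, 'z90': np.float64(28.1), 'n': 283, 'px': (382, 259)}
{'c': (412.9, 351.2), 'L': 124.1, 'W': 18.8, 'yaw': 8.0, 'z90': np.float64(27.3), 'n': 111, 'px': (456, 272)}
{'c': (417.2, 338.4), 'L': 112.0, 'W': 21.4, 'yaw': 9.7, 'z90': np.float64(28.0), 'n': 108, 'px': (448, 274)}
{'c': (432.1, 444.3), 'L': 205.0, 'W': 4.1, 'yaw': 8.7, 'z90': np.float64(33.8), 'n': 157, 'px': (484, 290)}
{'c': (686.4, -168.0), 'L': 124.8, 'W': 65.0, 'yaw': -88.7, 'z90': np.float64
[... 634 characters left out ...]
 2.2, 'yaw': 8.4, 'z90': np.float64(33.6), 'n': 6511, 'px': (495, 154)}
{'c': (411.0, 356.2), 'L': 119.8, 'W': 5.6, 'yaw': 9.0, 'z90': np.float64(25.4), 'n': 1847, 'px': (301, 240)}
{'c': (415.0, 329.9), 'L': 120.1, 'W': 5.4, 'yaw': 9.0, 'z90': np.float64(25.4), 'n': 1919, 'px': (345, 240)}
{'c': (445.7, 169.9), 'L': 25.6, 'W': 24.4, 'yaw': 6.1, 'z90': np.float64(24.2), 'n': 2140, 'px': (616, 239)}
{'c': (337.9, 317.6), 'L': 109.9, 'W': 2.9, 'yaw': -81.3, 'z90': np.float64(33.6), 'n': 3990, 'px': (345, 364)}
tx -0.098 ty 0.811 tz 0.040 az -0.513 psi 9.0
tx -0.409 ty 0.707 tz 0.040 az -0.513 psi 32.1
tx -0.653 ty 0.490 tz 0.040 az -0.513 psi 55.2
tx -0.793 ty 0.195 tz 0.040 az -0.513 psi 78.3
```

View pics/wrist5.png

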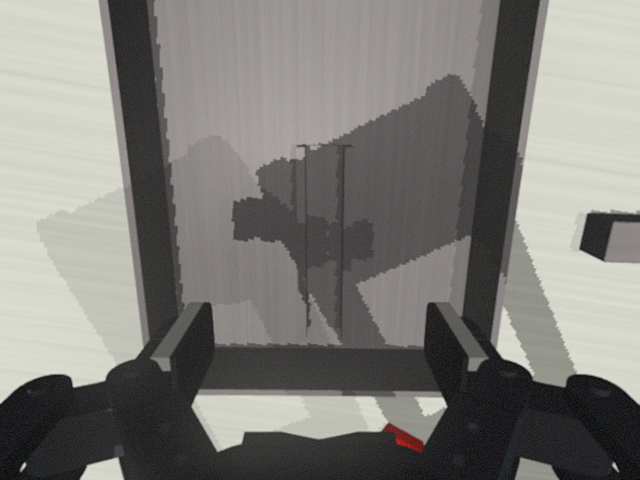

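View pics/scene5.png

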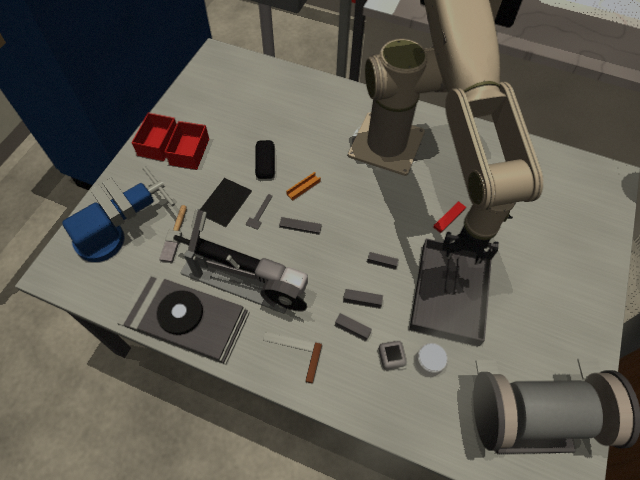

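The channel lies flat in the tray at px (325,240), centre (413,343). Next is the flat bar.

```bash
python3 -m jog '[{"tx":-0.1,"ty":0.81,"tz":0.04,"ax":0,"ay":0,"az":-0.51,"hand":1},{"tx":-0.1,"ty":0.81,"tz":0.04,"ax":0,"ay":0,"az":-0.51,"hand":1},{"tx":-0.1,"ty":0.81,"tz":0.04,"ax":0,"ay":0,"az":-0.51,"hand":1},{"tx":-0.1,"ty":0.81,"tz":0.04,"ax":0,"ay":0,"az":-0.51,"hand":1}]'
python3 -m jog '[{"tx":-0.41,"ty":0.71,"tz":0.04,"ax":0,"ay":0,"az":-0.51,"hand":1},{"tx":-0.41,"ty":0.71,"tz":0.04,"ax":0,"ay":0,"az":-0.51,"hand":1},{"tx":-0.41,"ty":0.71,"tz":0.04,"ax":0,"ay":0,"az":-0.51,"hand":1},{"tx":-0.41,"ty":0.71,"tz":0.04,"ax":0,"ay":0,"az":-0.51,"hand":1}]'
python3 -m jog '[{"tx":-0.65,"ty":0.49,"tz":0.04,"ax":0,"ay":0,"az":-0.51,"hand":1},{"tx":-0.65,"ty":0.49,"tz":0.04,"ax":0,"ay":0,"az":-0.51,"hand":1},{"tx":-0.65,"ty":0.49,"tz":0.04,"ax":0,"ay":0,"az":-0.51,"hand":1},{"tx":-0.65,"ty":0.49,"tz":0.04,"ax":0,"ay":0,"az":-0.51,"hand":1}]'
python3 -m jog '[{"tx":-0.79,"ty":0.195,"tz":0.04,"ax":0,"ay":0,"az":-0.51,"hand":1},{"tx":-0.79,"ty":0.195,"tz":0.04,"ax":0,"ay":0,"az":-0.51,"hand":1},{"tx":-0.79,"ty":0.195,"tz":0.04,"ax":0,"ay":0,"az":-0.51,"hand":1},{"tx":-0.79,"ty":0.195,"tz":0.04,"ax":0,"ay":0,"az":-0.51,"hand":1},{"tx":-0.79,"ty":0.195,"tz":0.04,"ax":0,"ay":0,"az":-0.51,"hand":1}]'
python3 - <<'E'
from h import *
show()
s=snapshot("wrist"); cv2.imwrite(f"pics/w6.png",s["pixels"][:,:,::-1])
for o in comps(cloud(s),6,36,(330,560,-230,260),100): print(o)
plan(430.7,-144.6,175,101.2)
E
```

```text
time: 5.72
tool_pos: [415.3, 218.2, 272.8]
tcp_rot: [179.9, 0.2, 32.2]
ft_force: [-0.1, 0.6, 0.6]
finger_gap: 85.4
time: 6.05
tool_pos: [419.5, 96.4, 267.5]
tcp_rot: [-179.9, 0.1, 55.2]
ft_force: [0.1, 0.6, 0.6]
finger_gap: 85.0
time: 6.38
tool_pos: [423.7, -25.3, 261.8]
tcp_rot: [-179.9, 0.1, 78.1]
ft_force: [-0.8, 0.9, -0.8]
finger_gap: 85.7
time: 6.8
tool_pos: [427.4, -147.6, 255.9]
tcp_rot: [-179.9, 0.0, 100.9]
ft_force: [-0.8, 0.8, -0.2]
finger_gap: 85.6
t 6.8 pos [ 427.4 -147.6  255.9] rot [-179.9    0.   100.9] F [-0.8  0.8 -0.2] gap 85.6 j [-26.  -9. 117.  -0.  71. -36.]
{'c': (430.2, -144.8), 'L': 129.3, 'W': 32.1, 'yaw': -78.9, 'z90': np.float64(13.3), 'n': 13396, 'px': (324, 236)}
{'c': (337.0, -203.5), 'L': 18.4, 'W': 6.7, 'yaw': -27.6, 'z90': np.float64(20.8), 'n': 643, 'px': (141, 315)}
tx 0.005 ty 0.023 tz 0.539 az -0.013 psi 100.6
```

View pics/w6.png

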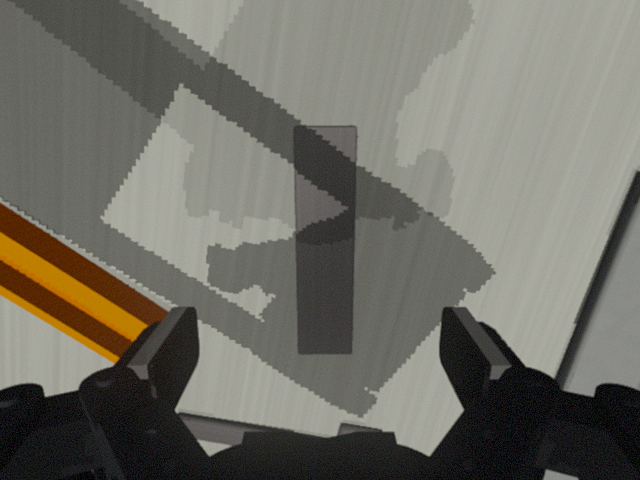

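The flat bar is centred at px (325,240), and the orange look-alike on the left is clear of the fingers. Gripping.

```bash
python3 -m jog '[{"tx":0.005,"ty":0.023,"tz":0.2,"ax":0,"ay":0,"az":-0.01,"hand":1},{"tx":0.005,"ty":0.023,"tz":0.35,"ax":0,"ay":0,"az":-0.01,"hand":1},{"tx":0.005,"ty":0.023,"tz":0.47,"ax":0,"ay":0,"az":-0.01,"hand":1},{"tx":0.005,"ty":0.023,"tz":0.53,"ax":0,"ay":0,"az":-0.01,"hand":1},{"tx":0.005,"ty":0.023,"tz":0.53,"ax":0,"ay":0,"az":-0.01,"hand":0.5}]' 60
for i in 1 2; do python3 -m jog '[{"tx":0,"ty":0,"tz":0,"ax":0,"ay":0,"az":0,"hand":0},{"tx":0,"ty":0,"tz":0,"ax":0,"ay":0,"az":0,"hand":0},{"tx":0,"ty":0,"tz":0,"ax":0,"ay":0,"az":0,"hand":0},{"tx":0,"ty":0,"tz":0,"ax":0,"ay":0,"az":0,"hand":0},{"tx":0,"ty":0,"tz":0,"ax":0,"ay":0,"az":0,"hand":0}]'; done
python3 -m jog '[{"tx":0,"ty":0,"tz":-0.2,"ax":0,"ay":0,"az":0,"hand":0},{"tx":0,"ty":0,"tz":-0.4,"ax":0,"ay":0,"az":0,"hand":0},{"tx":0,"ty":0,"tz":-0.6,"ax":0,"ay":0,"az":0,"hand":0},{"tx":0,"ty":0,"tz":-0.75,"ax":0,"ay":0,"az":0,"hand":0},{"tx":0,"ty":0,"tz":-0.75,"ax":0,"ay":0,"az":0,"hand":0}]'
python3 - <<'E'
from h import *
show()
s=snapshot("wrist"); cv2.imwrite(f"pics/w7.png",s["pixels"][:,:,::-1])
x,y=tray(-55,56); print(x,y)
plan(x,y,290,8.7)
E
```

```text
time: 7.27
tool_pos: [429.8, -141.7, 174.7]
tcp_rot: [-179.8, -0.2, 101.2]
ft_force: [0.7, 0.8, -0.9]
finger_gap: 75.2
time: 7.68
tool_pos: [432.0, -143.7, 179.1]
tcp_rot: [179.9, 0.1, 101.2]
ft_force: [-4.2, 1.3, 7.4]
finger_gap: 30.3
time: 8.1
tool_pos: [432.0, -143.8, 179.1]
tcp_rot: [179.9, 0.1, 101.2]
ft_force: [-4.2, 0.3, 8.1]
finger_gap: 30.1
time: 8.52
tool_pos: [433.2, -144.3, 295.9]
tcp_rot: [179.6, 0.3, 101.2]
ft_force: [0.8, -1.0, -3.2]
finger_gap: 30.2
t 8.52 pos [ 433.2 -144.3  295.9] rot [179.6   0.3 101.2] F [ 0.8 -1.  -3.2] gap 30.2 j [-25. -11. 115.   0.  76. -36.]
407.6622302916781 401.0363125476892
tx 0.899 ty 0.136 tz 0.005 az 0.514 psi 101.2
tx 0.880 ty -0.228 tz 0.005 az 0.514 psi 78.1
tx 0.720 ty -0.555 tz 0.005 az 0.514 psi 55.0
tx 0.444 ty -0.794 tz 0.005 az 0.514 psi 31.8
```

View pics/w7.png

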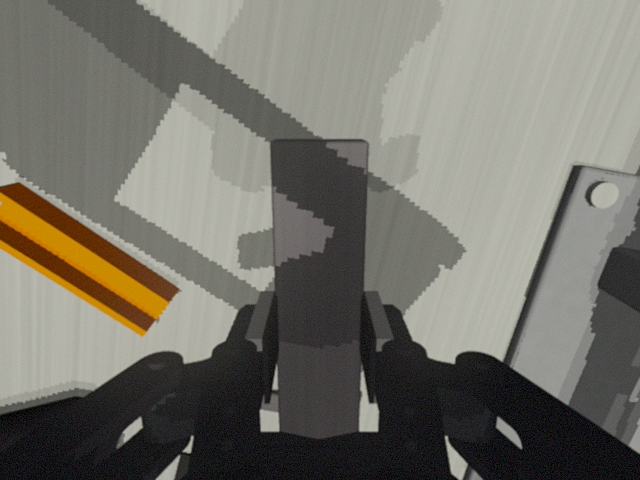

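The flat bar is held flat (px 318,285). Carrying it to the tray.

```bash
python3 -m jog '[{"tx":0.18,"ty":0.03,"tz":0,"ax":0,"ay":0,"az":0.1,"hand":0},{"tx":0.36,"ty":0.055,"tz":0,"ax":0,"ay":0,"az":0.2,"hand":0},{"tx":0.54,"ty":0.08,"tz":0,"ax":0,"ay":0,"az":0.31,"hand":0},{"tx":0.72,"ty":0.11,"tz":0,"ax":0,"ay":0,"az":0.41,"hand":0},{"tx":0.9,"ty":0.135,"tz":0,"ax":0,"ay":0,"az":0.515,"hand":0}]'
python3 -m jog '[{"tx":0.18,"ty":-0.045,"tz":0,"ax":0,"ay":0,"az":0.1,"hand":0},{"tx":0.35,"ty":-0.09,"tz":0,"ax":0,"ay":0,"az":0.2,"hand":0},{"tx":0.53,"ty":-0.14,"tz":0,"ax":0,"ay":0,"az":0.31,"hand":0},{"tx":0.7,"ty":-0.18,"tz":0,"ax":0,"ay":0,"az":0.41,"hand":0},{"tx":0.88,"ty":-0.23,"tz":0,"ax":0,"ay":0,"az":0.515,"hand":0}]'
python3 -m jog '[{"tx":0.14,"ty":-0.11,"tz":0,"ax":0,"ay":0,"az":0.1,"hand":0},{"tx":0.29,"ty":-0.22,"tz":0,"ax":0,"ay":0,"az":0.2,"hand":0},{"tx":0.43,"ty":-0.33,"tz":0,"ax":0,"ay":0,"az":0.31,"hand":0},{"tx":0.58,"ty":-0.44,"tz":0,"ax":0,"ay":0,"az":0.41,"hand":0},{"tx":0.72,"ty":-0.555,"tz":0,"ax":0,"ay":0,"az":0.515,"hand":0}]'
python3 -m jog '[{"tx":0.09,"ty":-0.16,"tz":0,"ax":0,"ay":0,"az":0.1,"hand":0},{"tx":0.18,"ty":-0.32,"tz":0,"ax":0,"ay":0,"az":0.2,"hand":0},{"tx":0.27,"ty":-0.48,"tz":0,"ax":0,"ay":0,"az":0.31,"hand":0},{"tx":0.36,"ty":-0.64,"tz":0,"ax":0,"ay":0,"az":0.41,"hand":0},{"tx":0.445,"ty":-0.795,"tz":0,"ax":0,"ay":0,"az":0.515,"hand":0}]'
python3 - <<'E'
from h import *
show()
s=snapshot("wrist"); cv2.imwrite(f"pics/w8.png",s["pixels"][:,:,::-1])
x,y=tray(-55,56)
plan(x,y,186,8.7)
E
```

```text
time: 8.98
tool_pos: [423.7, -5.9, 287.7]
tcp_rot: [-179.8, 0.0, 77.8]
ft_force: [-0.4, -0.9, -5.3]
finger_gap: 29.9
time: 9.4
tool_pos: [417.3, 130.2, 287.7]
tcp_rot: [-179.9, 0.1, 54.7]
ft_force: [0.8, -1.2, -4.1]
finger_gap: 29.8
time: 9.82
tool_pos: [411.4, 266.5, 287.5]
tcp_rot: [-180.0, 0.2, 31.5]
ft_force: [1.2, 0.1, -4.3]
finger_gap: 29.9
time: 10.23
tool_pos: [405.4, 402.8, 287.0]
tcp_rot: [179.9, 0.2, 8.3]
ft_force: [0.7, -0.0, -4.1]
finger_gap: 29.6
t 10.23 pos [405.4 402.8 287. ] rot [179.9   0.2   8.3] F [ 0.7 -0.  -4.1] gap 29.6 j [ 40.   8.  97.   0.  75. 121.]
tx 0.014 ty 0.039 tz 0.677 az -0.016 psi 8.0
```

View pics/w8.png

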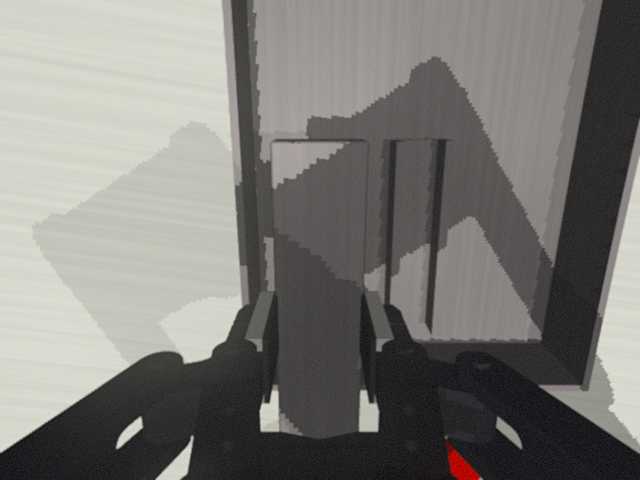

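The bar is over its slot between the left wall (x≈240 px) and the channel (x≈410). Lowering it slowly.

```bash
python3 -m jog '[{"tx":0.014,"ty":0.045,"tz":0.15,"ax":0,"ay":0,"az":-0.01,"hand":0},{"tx":0.014,"ty":0.045,"tz":0.3,"ax":0,"ay":0,"az":-0.01,"hand":0},{"tx":0.014,"ty":0.045,"tz":0.45,"ax":0,"ay":0,"az":-0.01,"hand":0},{"tx":0.014,"ty":0.045,"tz":0.56,"ax":0,"ay":0,"az":-0.01,"hand":0},{"tx":0.014,"ty":0.045,"tz":0.62,"ax":0,"ay":0,"az":-0.01,"hand":0}]'
python3 -m jog '[{"tx":0,"ty":0,"tz":0.03,"ax":0,"ay":0,"az":0,"hand":0},{"tx":0,"ty":0,"tz":0.055,"ax":0,"ay":0,"az":0,"hand":0},{"tx":0,"ty":0,"tz":0.055,"ax":0,"ay":0,"az":0,"hand":0},{"tx":0,"ty":0,"tz":0.055,"ax":0,"ay":0,"az":0,"hand":0.46},{"tx":0,"ty":0,"tz":0.055,"ax":0,"ay":0,"az":0,"hand":0.46}]'
python3 -m jog '[{"tx":0,"ty":0,"tz":0,"ax":0,"ay":0,"az":0,"hand":0.46},{"tx":0,"ty":0,"tz":-0.2,"ax":0,"ay":0,"az":0,"hand":0.46},{"tx":0,"ty":0,"tz":-0.4,"ax":0,"ay":0,"az":0,"hand":0.46},{"tx":0,"ty":0,"tz":-0.6,"ax":0,"ay":0,"az":0,"hand":1},{"tx":0,"ty":0,"tz":-0.6,"ax":0,"ay":0,"az":0,"hand":1}]'
python3 - <<'E'
from h import *
show()
for n in ("scene","wrist"):
    s=snapshot(n); cv2.imwrite(f"pics/{n}9.png",s["pixels"][:,:,::-1])
    print(n)
    for o in comps(cloud(s),7.5,36,(330,760,30,460),100): print(o)
plan(450,136,270,97)
E
```

```text
time: 10.7
tool_pos: [407.5, 393.9, 191.6]
tcp_rot: [179.8, 0.4, 9.0]
ft_force: [0.0, -0.4, -4.8]
finger_gap: 29.6
time: 11.12
tool_pos: [410.4, 396.3, 190.6]
tcp_rot: [-179.9, -0.2, 9.0]
ft_force: [1.0, 0.6, 0.1]
finger_gap: 39.4
time: 11.53
tool_pos: [411.8, 397.5, 287.4]
tcp_rot: [-179.6, -0.6, 9.0]
ft_force: [0.7, 0.3, 0.9]
finger_gap: 62.2
t 11.53 pos [411.8 397.5 287.4] rot [-179.6   -0.6    9. ] F [0.7 0.3 0.9] gap 62.2 j [ 39.   8.  97.   0.  74. 120.]
scene
{'c': (340.0, 298.1), 'L': 111.4, 'W': 8.1, 'yaw': -83.0, 'z90': np.float64(33.2), 'n': 174, 'px': (443, 247)}
{'c': (450.1, 136.7), 'L': 89.7, 'W': 29.4, 'yaw': -83.0, 'z90': np.float64(27.9), 'n': 296, 'px': (382, 259)}
{'c': (412.2, 344.1), 'L': 126.0, 'W': 34.6, 'yaw': 9.7, 'z90': np.float64(27.0), 'n': 315, 'px': (452, 273)}
{'c': (435.3, 444.4), 'L': 211.8, 'W': 4.8, 'yaw': 8.8, 'z90': np.float64(32.5), 'n': 162, 'px': (484, 292)}
{'c': (410.7, 395.5), 'L': 133.9, 'W': 37.3, 'yaw': 8.8, 'z90': np.float64(20.8), 'n': 439, 'px': (468, 281)}
{'c': (590.0, 123.8), 'L': 110.2, 'W': 34.3, 'yaw': -78.5, 'z90': np.float64(3
[... 477 characters left out ...]
rist
{'c': (456.2, 254.7), 'L': 219.7, 'W': 22.2, 'yaw': 3.3, 'z90': np.float64(33.2), 'n': 12664, 'px': (585, 182)}
{'c': (431.2, 445.0), 'L': 204.7, 'W': 1.1, 'yaw': 8.5, 'z90': np.float64(33.5), 'n': 3421, 'px': (241, 175)}
{'c': (410.3, 395.5), 'L': 130.0, 'W': 32.0, 'yaw': 8.9, 'z90': np.float64(17.4), 'n': 10824, 'px': (322, 236)}
{'c': (413.2, 343.0), 'L': 120.4, 'W': 33.0, 'yaw': 9.0, 'z90': np.float64(25.0), 'n': 6986, 'px': (408, 238)}
{'c': (334.0, 345.1), 'L': 54.1, 'W': 2.8, 'yaw': -82.0, 'z90': np.float64(33.4), 'n': 2101, 'px': (381, 373)}
tx -0.004 ty 0.585 tz 0.027 az -0.652 psi 9.0
tx -0.290 ty 0.508 tz 0.027 az -0.652 psi 38.3
tx -0.502 ty 0.301 tz 0.027 az -0.652 psi 67.7
```

View pics/wrist9.png

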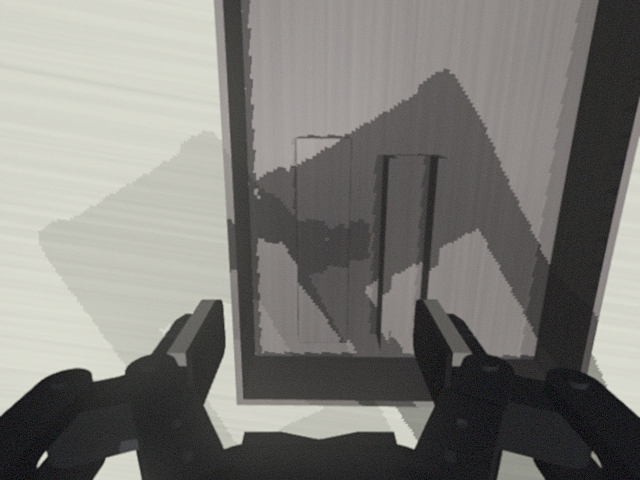

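The flat bar lies in the tray at px (322,236). Next is the square bar.

```bash
python3 -m jog '[{"tx":0,"ty":0.585,"tz":0,"ax":0,"ay":0,"az":-0.65,"hand":1},{"tx":0,"ty":0.585,"tz":0,"ax":0,"ay":0,"az":-0.65,"hand":1},{"tx":0,"ty":0.585,"tz":0,"ax":0,"ay":0,"az":-0.65,"hand":1},{"tx":0,"ty":0.585,"tz":0,"ax":0,"ay":0,"az":-0.65,"hand":1},{"tx":0,"ty":0.585,"tz":0,"ax":0,"ay":0,"az":-0.65,"hand":1}]'
python3 -m jog '[{"tx":-0.29,"ty":0.51,"tz":0,"ax":0,"ay":0,"az":-0.65,"hand":1},{"tx":-0.29,"ty":0.51,"tz":0,"ax":0,"ay":0,"az":-0.65,"hand":1},{"tx":-0.29,"ty":0.51,"tz":0,"ax":0,"ay":0,"az":-0.65,"hand":1},{"tx":-0.29,"ty":0.51,"tz":0,"ax":0,"ay":0,"az":-0.65,"hand":1},{"tx":-0.29,"ty":0.51,"tz":0,"ax":0,"ay":0,"az":-0.65,"hand":1}]'
python3 -m jog '[{"tx":-0.5,"ty":0.3,"tz":0,"ax":0,"ay":0,"az":-0.65,"hand":1},{"tx":-0.5,"ty":0.3,"tz":0,"ax":0,"ay":0,"az":-0.65,"hand":1},{"tx":-0.5,"ty":0.3,"tz":0,"ax":0,"ay":0,"az":-0.65,"hand":1},{"tx":-0.5,"ty":0.3,"tz":0,"ax":0,"ay":0,"az":-0.65,"hand":1},{"tx":-0.5,"ty":0.3,"tz":0,"ax":0,"ay":0,"az":-0.65,"hand":1}]'
python3 - <<'E'
from h import *
show()
s=snapshot("wrist"); cv2.imwrite(f"pics/w10.png",s["pixels"][:,:,::-1])
for o in comps(cloud(s),6,36,(330,760,-30,240),100): print(o)
plan(450,136.5,180,97)
E
```

```text
time: 12.05
tool_pos: [423.1, 307.8, 277.7]
tcp_rot: [-180.0, 0.1, 38.5]
ft_force: [0.7, 0.3, -0.9]
finger_gap: 85.2
time: 12.47
tool_pos: [436.4, 221.2, 278.0]
tcp_rot: [-180.0, 0.0, 67.7]
ft_force: [0.9, -1.1, -0.1]
finger_gap: 85.6
time: 12.88
tool_pos: [449.3, 134.7, 278.1]
tcp_rot: [-180.0, 0.0, 96.9]
ft_force: [-0.7, -0.0, -0.6]
finger_gap: 85.2
t 12.88 pos [449.3 134.7 278.1] rot [-180.     0.    96.9] F [-0.7 -0.  -0.6] gap 85.2 j [ 10.  -7. 114.   0.  74.   4.]
{'c': (366.4, 237.0), 'L': 40.9, 'W': 1.1, 'yaw': 8.6, 'z90': np.float64(33.5), 'n': 1020, 'px': (174, 30)}
{'c': (449.3, 136.0), 'L': 90.0, 'W': 25.0, 'yaw': -83.0, 'z90': np.float64(24.3), 'n': 6678, 'px': (318, 237)}
{'c': (589.8, 123.1), 'L': 111.2, 'W': 32.0, 'yaw': -78.0, 'z90': np.float64(29.0), 'n': 12389, 'px': (552, 283)}
tx 0.009 ty 0.006 tz 0.654 az -0.002 psi 96.9
```

View pics/w10.png

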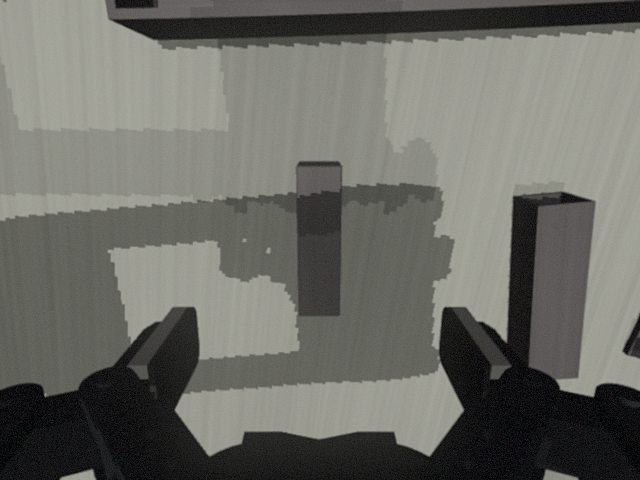

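The square bar is centred at px (318,238). Gripping.

```bash
python3 -m jog '[{"tx":0.009,"ty":0.005,"tz":0.2,"ax":0,"ay":0,"az":0,"hand":1},{"tx":0.009,"ty":0.005,"tz":0.4,"ax":0,"ay":0,"az":0,"hand":1},{"tx":0.009,"ty":0.005,"tz":0.56,"ax":0,"ay":0,"az":0,"hand":1},{"tx":0.009,"ty":0.005,"tz":0.64,"ax":0,"ay":0,"az":0,"hand":1},{"tx":0.009,"ty":0.005,"tz":0.64,"ax":0,"ay":0,"az":0,"hand":0.5}]' 60
for i in 1 2; do python3 -m jog '[{"tx":0,"ty":0,"tz":0,"ax":0,"ay":0,"az":0,"hand":0},{"tx":0,"ty":0,"tz":0,"ax":0,"ay":0,"az":0,"hand":0},{"tx":0,"ty":0,"tz":0,"ax":0,"ay":0,"az":0,"hand":0},{"tx":0,"ty":0,"tz":0,"ax":0,"ay":0,"az":0,"hand":0},{"tx":0,"ty":0,"tz":0,"ax":0,"ay":0,"az":0,"hand":0}]'; done
python3 -m jog '[{"tx":0,"ty":0,"tz":-0.2,"ax":0,"ay":0,"az":0,"hand":0},{"tx":0,"ty":0,"tz":-0.4,"ax":0,"ay":0,"az":0,"hand":0},{"tx":0,"ty":0,"tz":-0.6,"ax":0,"ay":0,"az":0,"hand":0},{"tx":0,"ty":0,"tz":-0.7,"ax":0,"ay":0,"az":0,"hand":0},{"tx":0,"ty":0,"tz":-0.7,"ax":0,"ay":0,"az":0,"hand":0}]'
python3 - <<'E'
from h import *
show()
s=snapshot("wrist"); cv2.imwrite(f"pics/w11.png",s["pixels"][:,:,::-1])
x,y=tray(76,54); print(x,y)
plan(x,y,288,8.7)
E
```

```text
time: 13.35
tool_pos: [447.6, 136.9, 178.8]
tcp_rot: [-179.6, 0.0, 96.6]
ft_force: [-0.2, -0.5, -0.4]
finger_gap: 75.9
time: 13.77
tool_pos: [450.7, 137.1, 184.3]
tcp_rot: [179.9, -0.0, 96.7]
ft_force: [-2.9, -0.3, 8.0]
finger_gap: 23.3
time: 14.18
tool_pos: [450.8, 137.1, 184.3]
tcp_rot: [179.8, -0.0, 96.7]
ft_force: [-1.8, 0.5, 8.0]
finger_gap: 23.2
time: 14.6
tool_pos: [451.6, 137.1, 292.4]
tcp_rot: [179.5, -0.0, 96.7]
ft_force: [0.9, -0.4, -2.9]
finger_gap: 23.3
t 14.6 pos [451.6 137.1 292.4] rot [179.5  -0.   96.7] F [ 0.9 -0.4 -2.9] gap 23.3 j [ 11.  -8. 113.  -0.  75.   4.]
537.4574511041102 418.8744922264576
tx 0.599 ty 0.265 tz 0.004 az 0.652 psi 96.7
tx 0.652 ty -0.063 tz 0.004 az 0.652 psi 67.4
tx 0.538 ty -0.375 tz 0.004 az 0.652 psi 38.0
```

View pics/w11.png

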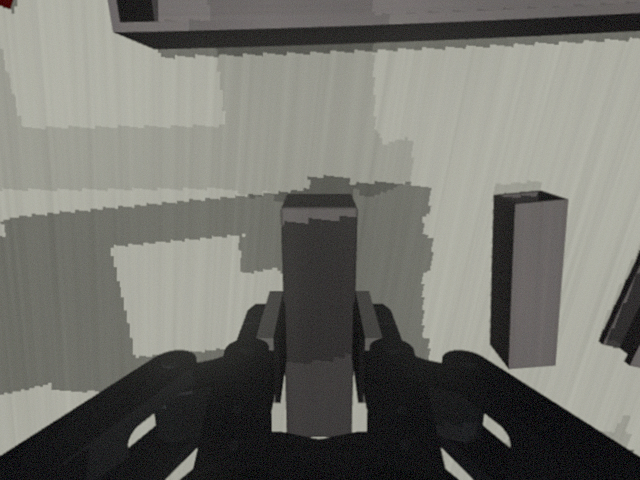

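The square bar is held (px 318,300). Carrying it to the far-left slot.

```bash
python3 -m jog '[{"tx":0.12,"ty":0.05,"tz":0,"ax":0,"ay":0,"az":0.13,"hand":0},{"tx":0.24,"ty":0.11,"tz":0,"ax":0,"ay":0,"az":0.26,"hand":0},{"tx":0.36,"ty":0.16,"tz":0,"ax":0,"ay":0,"az":0.39,"hand":0},{"tx":0.48,"ty":0.21,"tz":0,"ax":0,"ay":0,"az":0.52,"hand":0},{"tx":0.6,"ty":0.265,"tz":0,"ax":0,"ay":0,"az":0.65,"hand":0}]'
python3 -m jog '[{"tx":0.13,"ty":-0.01,"tz":0,"ax":0,"ay":0,"az":0.13,"hand":0},{"tx":0.26,"ty":-0.025,"tz":0,"ax":0,"ay":0,"az":0.26,"hand":0},{"tx":0.39,"ty":-0.04,"tz":0,"ax":0,"ay":0,"az":0.39,"hand":0},{"tx":0.52,"ty":-0.05,"tz":0,"ax":0,"ay":0,"az":0.52,"hand":0},{"tx":0.65,"ty":-0.06,"tz":0,"ax":0,"ay":0,"az":0.65,"hand":0}]'
python3 -m jog '[{"tx":0.11,"ty":-0.075,"tz":0,"ax":0,"ay":0,"az":0.13,"hand":0},{"tx":0.22,"ty":-0.15,"tz":0,"ax":0,"ay":0,"az":0.26,"hand":0},{"tx":0.33,"ty":-0.225,"tz":0,"ax":0,"ay":0,"az":0.39,"hand":0},{"tx":0.44,"ty":-0.3,"tz":0,"ax":0,"ay":0,"az":0.52,"hand":0},{"tx":0.54,"ty":-0.375,"tz":0,"ax":0,"ay":0,"az":0.65,"hand":0}]'
python3 - <<'E'
from h import *
show()
s=snapshot("wrist"); cv2.imwrite(f"pics/w12.png",s["pixels"][:,:,::-1])
show();x,y=tray(76,54)
plan(x,y,190,8.7)
E
```

```text
time: 15.07
tool_pos: [478.0, 231.4, 284.8]
tcp_rot: [-179.8, 0.2, 67.2]
ft_force: [0.5, -0.4, -3.4]
finger_gap: 23.4
time: 15.48
tool_pos: [507.1, 324.9, 284.5]
tcp_rot: [-180.0, 0.2, 38.0]
ft_force: [1.4, -0.7, -3.9]
finger_gap: 23.5
time: 15.9
tool_pos: [536.1, 419.2, 284.0]
tcp_rot: [179.9, 0.2, 8.7]
ft_force: [0.8, 0.5, -3.4]
finger_gap: 23.3
t 15.9 pos [536.1 419.2 284. ] rot [179.9   0.2   8.7] F [ 0.8  0.5 -3.4] gap 23.3 j [ 34.  24.  78.   0.  78. 115.]
t 15.95 pos [536.  421.9 284.3] rot [-180.     0.2    8.3] F [-4.7 -2.3 -2.8] gap 23.3 j [ 34.  25.  78.   0.  78. 116.]
tx 0.007 ty 0.021 tz 0.629 az -0.009 psi 8.3
```

View pics/w12.png

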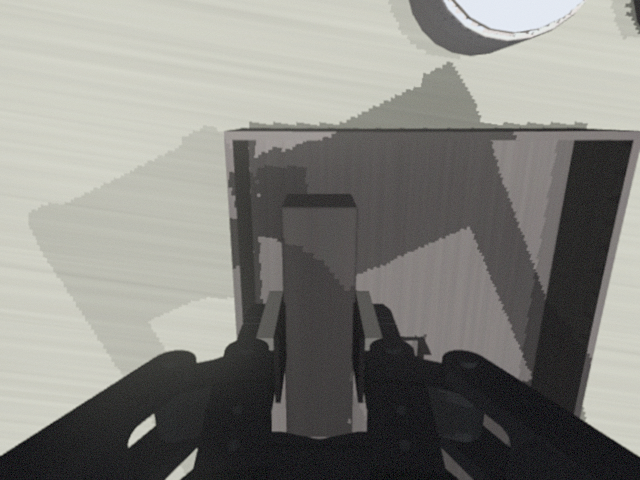

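The bar is over the tray's far-left slot, with the can beyond at px (515,25) well clear. Lowering.

```bash
python3 -m jog '[{"tx":0,"ty":0.015,"tz":0.13,"ax":0,"ay":0,"az":0,"hand":0},{"tx":0,"ty":0.015,"tz":0.27,"ax":0,"ay":0,"az":0,"hand":0},{"tx":0,"ty":0.015,"tz":0.4,"ax":0,"ay":0,"az":0,"hand":0},{"tx":0,"ty":0.015,"tz":0.51,"ax":0,"ay":0,"az":0,"hand":0},{"tx":0,"ty":0.015,"tz":0.57,"ax":0,"ay":0,"az":0,"hand":0}]'
python3 -m jog '[{"tx":0,"ty":0,"tz":0.03,"ax":0,"ay":0,"az":0,"hand":0},{"tx":0,"ty":0,"tz":0.055,"ax":0,"ay":0,"az":0,"hand":0},{"tx":0,"ty":0,"tz":0.055,"ax":0,"ay":0,"az":0,"hand":0},{"tx":0,"ty":0,"tz":0.055,"ax":0,"ay":0,"az":0,"hand":0.39},{"tx":0,"ty":0,"tz":0.055,"ax":0,"ay":0,"az":0,"hand":0.39}]'
python3 -m jog '[{"tx":0,"ty":0,"tz":0,"ax":0,"ay":0,"az":0,"hand":0.39},{"tx":0,"ty":0,"tz":-0.2,"ax":0,"ay":0,"az":0,"hand":0.39},{"tx":0,"ty":0,"tz":-0.4,"ax":0,"ay":0,"az":0,"hand":0.39},{"tx":0,"ty":0,"tz":-0.65,"ax":0,"ay":0,"az":0,"hand":1},{"tx":0,"ty":0,"tz":-0.65,"ax":0,"ay":0,"az":0,"hand":1}]'
python3 - <<'E'
from h import *
show()
for n in ("scene","wrist"):
    s=snapshot(n); cv2.imwrite(f"pics/{n}13.png",s["pixels"][:,:,::-1])
    print(n)
    for o in comps(cloud(s),7.5,36,(330,760,30,460),100): print(o)
plan(590,123.7,275,102)
E
```

```text
time: 16.37
tool_pos: [534.9, 415.1, 196.1]
tcp_rot: [179.8, 0.4, 9.0]
ft_force: [-1.3, -1.4, -4.9]
finger_gap: 23.4
time: 16.78
tool_pos: [537.8, 417.1, 196.1]
tcp_rot: [-179.9, -0.2, 9.0]
ft_force: [0.3, 0.1, 0.4]
finger_gap: 33.2
time: 17.2
tool_pos: [539.4, 418.2, 302.7]
tcp_rot: [-179.6, -0.8, 9.0]
ft_force: [1.1, 0.3, 3.0]
finger_gap: 56.5
t 17.2 pos [539.4 418.2 302.7] rot [-179.6   -0.8    9. ] F [1.1 0.3 3. ] gap 56.5 j [ 33.  23.  78.   0.  78. 114.]
scene
{'c': (340.5, 296.1), 'L': 105.4, 'W': 8.3, 'yaw': -80.9, 'z90': np.float64(33.2), 'n': 157, 'px': (443, 247)}
{'c': (411.9, 344.4), 'L': 125.1, 'W': 41.1, 'yaw': 13.2, 'z90': np.float64(26.8), 'n': 345, 'px': (452, 273)}
{'c': (384.4, 389.2), 'L': 81.2, 'W': 34.7, 'yaw': 6.2, 'z90': np.float64(20.7), 'n': 254, 'px': (469, 270)}
{'c': (589.2, 123.4), 'L': 109.8, 'W': 35.8, 'yaw': -77.5, 'z90': np.float64(32.5), 'n': 480, 'px': (363, 297)}
{'c': (593.9, 336.7), 'L': 221.2, 'W': 104.4, 'yaw': 65.4, 'z90': np.float64(33.0), 'n': 289, 'px': (437, 330)}
{'c': (537.4, 416.7), 'L': 91.5, 'W': 33.8, 'yaw': 9.1, 'z90': np.float64(
[... 688 characters left out ...]
: (558, 256)}
{'c': (537.5, 416.2), 'L': 89.7, 'W': 25.1, 'yaw': 9.0, 'z90': np.float64(28.4), 'n': 5738, 'px': (322, 241)}
{'c': (456.9, 448.9), 'L': 151.2, 'W': 0.7, 'yaw': 8.6, 'z90': np.float64(33.4), 'n': 1348, 'px': (255, 336)}
{'c': (432.0, 398.8), 'L': 88.2, 'W': 32.0, 'yaw': 9.0, 'z90': np.float64(17.5), 'n': 4943, 'px': (322, 380)}
{'c': (429.0, 345.5), 'L': 90.2, 'W': 32.2, 'yaw': 9.7, 'z90': np.float64(25.0), 'n': 3025, 'px': (393, 394)}
{'c': (383.4, 243.6), 'L': 31.4, 'W': 2.2, 'yaw': 8.0, 'z90': np.float64(29.2), 'n': 405, 'px': (518, 469)}
tx 0.012 ty 0.663 tz 0.047 az -0.689 psi 9.0
tx -0.331 ty 0.574 tz 0.047 az -0.689 psi 40.0
tx -0.579 ty 0.321 tz 0.047 az -0.689 psi 71.0
```

View pics/wrist13.png

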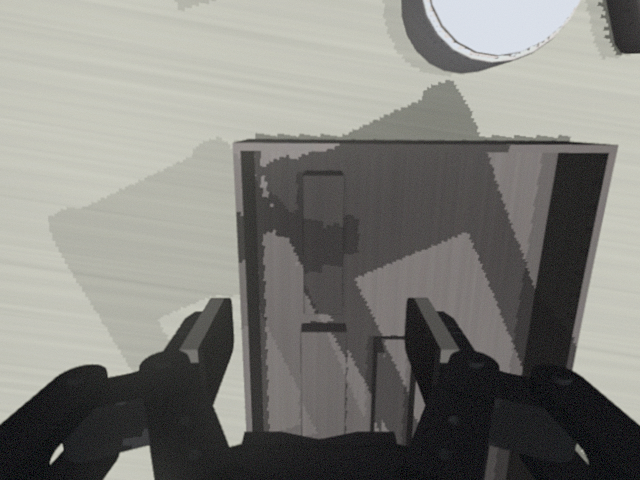

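The square bar is down at px (322,240). Next is the square tube.

```bash
python3 -m jog '[{"tx":0.01,"ty":0.66,"tz":0.04,"ax":0,"ay":0,"az":-0.69,"hand":1},{"tx":0.01,"ty":0.66,"tz":0.04,"ax":0,"ay":0,"az":-0.69,"hand":1},{"tx":0.01,"ty":0.66,"tz":0.04,"ax":0,"ay":0,"az":-0.69,"hand":1},{"tx":0.01,"ty":0.66,"tz":0.04,"ax":0,"ay":0,"az":-0.69,"hand":1},{"tx":0.01,"ty":0.66,"tz":0.04,"ax":0,"ay":0,"az":-0.69,"hand":1}]'
python3 -m jog '[{"tx":-0.33,"ty":0.575,"tz":0.04,"ax":0,"ay":0,"az":-0.69,"hand":1},{"tx":-0.33,"ty":0.575,"tz":0.04,"ax":0,"ay":0,"az":-0.69,"hand":1},{"tx":-0.33,"ty":0.575,"tz":0.04,"ax":0,"ay":0,"az":-0.69,"hand":1},{"tx":-0.33,"ty":0.575,"tz":0.04,"ax":0,"ay":0,"az":-0.69,"hand":1},{"tx":-0.33,"ty":0.575,"tz":0.04,"ax":0,"ay":0,"az":-0.69,"hand":1}]'
python3 -m jog '[{"tx":-0.58,"ty":0.32,"tz":0,"ax":0,"ay":0,"az":-0.69,"hand":1},{"tx":-0.58,"ty":0.32,"tz":0,"ax":0,"ay":0,"az":-0.69,"hand":1},{"tx":-0.58,"ty":0.32,"tz":0,"ax":0,"ay":0,"az":-0.69,"hand":1},{"tx":-0.58,"ty":0.32,"tz":0,"ax":0,"ay":0,"az":-0.69,"hand":1},{"tx":-0.58,"ty":0.32,"tz":0,"ax":0,"ay":0,"az":-0.69,"hand":1}]'
python3 - <<'E'
from h import *
s=snapshot("wrist"); cv2.imwrite(f"pics/w14.png",s["pixels"][:,:,::-1])
show()
for o in comps(cloud(s),6,36,(330,760,-30,240),100): print(o)
plan(589.8,123.3,184,102)
E
```

```text
time: 17.72
tool_pos: [554.0, 317.2, 284.3]
tcp_rot: [-180.0, 0.1, 40.3]
ft_force: [0.6, -0.1, 0.2]
finger_gap: 85.3
time: 18.13
tool_pos: [571.5, 219.2, 278.3]
tcp_rot: [-179.9, 0.1, 71.4]
ft_force: [-0.1, -0.0, 0.6]
finger_gap: 85.1
time: 18.55
tool_pos: [588.7, 121.4, 278.5]
tcp_rot: [-179.9, -0.0, 102.4]
ft_force: [0.5, 0.7, 0.2]
finger_gap: 85.2
t 18.6 pos [588.5 122.1 278.5] rot [-179.9   -0.   102.5] F [-0.   0.4  0.4] gap 85.2 j [ 7. 13. 93.  0. 75. -6.]
{'c': (704.6, 224.3), 'L': 48.7, 'W': 23.7, 'yaw': -19.3, 'z90': np.float64(35.2), 'n': 3844, 'px': (580, 100)}
{'c': (589.7, 122.9), 'L': 110.2, 'W': 30.1, 'yaw': -77.9, 'z90': np.float64(29.3), 'n': 10111, 'px': (320, 238)}
{'c': (682.3, 126.7), 'L': 100.4, 'W': 31.9, 'yaw': 85.2, 'z90': np.float64(29.1), 'n': 7808, 'px': (487, 254)}
tx 0.006 ty 0.010 tz 0.630 az 0.011 psi 102.5
```

View pics/w14.png

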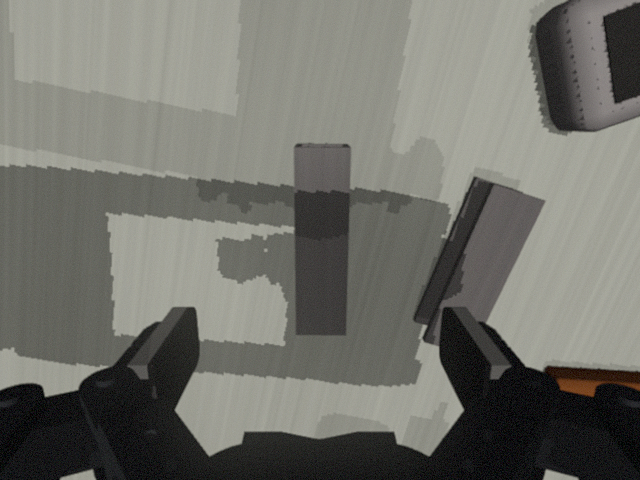

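The tube is centred at px (322,240). The I-beam at right (480,255) stays about 20 mm clear of the open finger. Gripping.

```bash
python3 -m jog '[{"tx":0.006,"ty":0.01,"tz":0.2,"ax":0,"ay":0,"az":0.01,"hand":1},{"tx":0.006,"ty":0.01,"tz":0.4,"ax":0,"ay":0,"az":0.01,"hand":1},{"tx":0.006,"ty":0.01,"tz":0.54,"ax":0,"ay":0,"az":0.01,"hand":1},{"tx":0.006,"ty":0.01,"tz":0.61,"ax":0,"ay":0,"az":0.01,"hand":1},{"tx":0.006,"ty":0.01,"tz":0.61,"ax":0,"ay":0,"az":0.01,"hand":0.5}]' 60
for i in 1 2; do python3 -m jog '[{"tx":0,"ty":0,"tz":0,"ax":0,"ay":0,"az":0,"hand":0},{"tx":0,"ty":0,"tz":0,"ax":0,"ay":0,"az":0,"hand":0},{"tx":0,"ty":0,"tz":0,"ax":0,"ay":0,"az":0,"hand":0},{"tx":0,"ty":0,"tz":0,"ax":0,"ay":0,"az":0,"hand":0},{"tx":0,"ty":0,"tz":0,"ax":0,"ay":0,"az":0,"hand":0}]'; done
python3 -m jog '[{"tx":0,"ty":0,"tz":-0.2,"ax":0,"ay":0,"az":0,"hand":0},{"tx":0,"ty":0,"tz":-0.4,"ax":0,"ay":0,"az":0,"hand":0},{"tx":0,"ty":0,"tz":-0.6,"ax":0,"ay":0,"az":0,"hand":0},{"tx":0,"ty":0,"tz":-0.7,"ax":0,"ay":0,"az":0,"hand":0},{"tx":0,"ty":0,"tz":-0.7,"ax":0,"ay":0,"az":0,"hand":0}]'
python3 - <<'E'
from h import *
s=snapshot("wrist"); cv2.imwrite(f"pics/w15.png",s["pixels"][:,:,::-1])
show()
x,y=tray(-50,-60); print(x,y)
plan(x,y,288,8.7)
E
```

```text
time: 19.02
tool_pos: [588.0, 124.4, 184.1]
tcp_rot: [-179.6, -0.0, 101.7]
ft_force: [-0.4, -0.6, -1.6]
finger_gap: 75.8
time: 19.43
tool_pos: [591.1, 124.6, 190.2]
tcp_rot: [179.8, 0.0, 101.7]
ft_force: [-0.8, -0.1, 7.0]
finger_gap: 28.4
time: 19.85
tool_pos: [591.1, 124.6, 190.2]
tcp_rot: [179.8, 0.0, 101.7]
ft_force: [-0.3, -0.6, 7.8]
finger_gap: 28.1
time: 20.27
tool_pos: [591.8, 124.7, 298.7]
tcp_rot: [179.5, 0.0, 101.7]
ft_force: [1.3, 0.7, -1.6]
finger_gap: 28.2
t 20.32 pos [591.  124.5 295.7] rot [179.7   0.  101.7] F [ 0.2 -0.6 -2.9] gap 28.7 j [ 7. 12. 92.  0. 76. -5.]
430.15095487439896 287.12732577911805
tx 0.426 ty -0.277 tz 0.017 az 0.689 psi 101.7
tx 0.223 ty -0.457 tz 0.017 az 0.689 psi 70.7
tx -0.044 ty -0.506 tz 0.017 az 0.689 psi 39.7
```

View pics/w15.png

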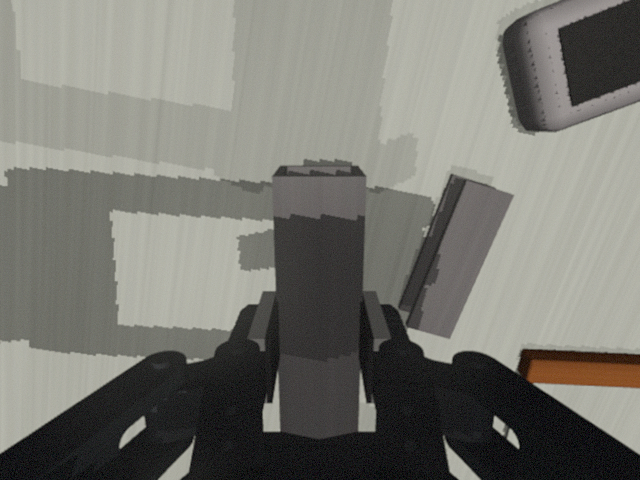

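The tube is held (px 318,300). Carrying it to the right-hand row of the tray.

```bash
python3 -m jog '[{"tx":0.085,"ty":-0.055,"tz":0,"ax":0,"ay":0,"az":0.14,"hand":0},{"tx":0.17,"ty":-0.11,"tz":0,"ax":0,"ay":0,"az":0.28,"hand":0},{"tx":0.26,"ty":-0.17,"tz":0,"ax":0,"ay":0,"az":0.41,"hand":0},{"tx":0.34,"ty":-0.22,"tz":0,"ax":0,"ay":0,"az":0.55,"hand":0},{"tx":0.425,"ty":-0.275,"tz":0,"ax":0,"ay":0,"az":0.69,"hand":0}]'
python3 -m jog '[{"tx":0.045,"ty":-0.09,"tz":0,"ax":0,"ay":0,"az":0.14,"hand":0},{"tx":0.09,"ty":-0.18,"tz":0,"ax":0,"ay":0,"az":0.28,"hand":0},{"tx":0.135,"ty":-0.27,"tz":0,"ax":0,"ay":0,"az":0.41,"hand":0},{"tx":0.18,"ty":-0.37,"tz":0,"ax":0,"ay":0,"az":0.55,"hand":0},{"tx":0.225,"ty":-0.455,"tz":0,"ax":0,"ay":0,"az":0.69,"hand":0}]'
python3 -m jog '[{"tx":-0.01,"ty":-0.1,"tz":0,"ax":0,"ay":0,"az":0.14,"hand":0},{"tx":-0.02,"ty":-0.2,"tz":0,"ax":0,"ay":0,"az":0.28,"hand":0},{"tx":-0.03,"ty":-0.3,"tz":0,"ax":0,"ay":0,"az":0.41,"hand":0},{"tx":-0.04,"ty":-0.41,"tz":0,"ax":0,"ay":0,"az":0.55,"hand":0},{"tx":-0.045,"ty":-0.505,"tz":0,"ax":0,"ay":0,"az":0.69,"hand":0}]'
python3 - <<'E'
from h import *
s=snapshot("wrist"); cv2.imwrite(f"pics/w16.png",s["pixels"][:,:,::-1])
show();x,y=tray(-50,-60)
plan(x,y,196,8.7)
E
```

```text
time: 20.73
tool_pos: [535.3, 178.6, 290.2]
tcp_rot: [-179.8, 0.1, 70.3]
ft_force: [-0.2, 0.2, -1.9]
finger_gap: 28.2
time: 21.15
tool_pos: [481.9, 233.1, 290.2]
tcp_rot: [-179.9, 0.2, 39.3]
ft_force: [-0.0, 0.4, -2.2]
finger_gap: 28.2
time: 21.57
tool_pos: [428.4, 287.1, 290.3]
tcp_rot: [179.9, 0.2, 8.2]
ft_force: [-1.0, 0.3, -2.0]
finger_gap: 28.0
t 21.62 pos [427.1 288.5 290.3] rot [180.    0.3   7.7] F [-1.2  3.1 -2.6] gap 28.2 j [ 28.  -1. 106.   0.  75. 111.]
tx 0.019 ty 0.012 tz 0.628 az -0.022 psi 7.7
```

View pics/w16.png

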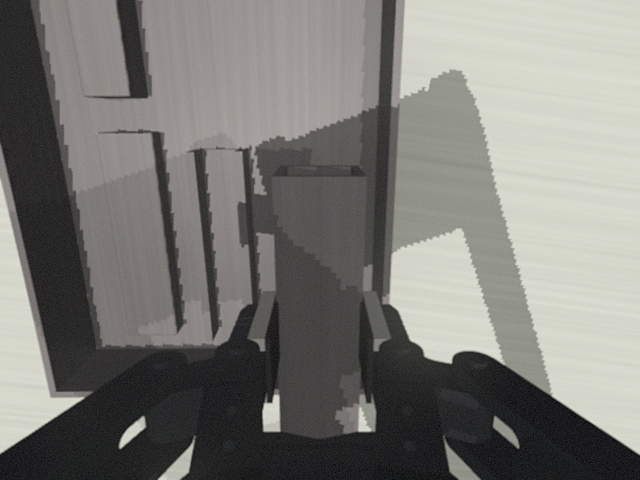

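The tube is over its slot between the channel (x≈230 px) and the right wall (x≈390). Lowering.

```bash
python3 -m jog '[{"tx":0.01,"ty":0.01,"tz":0.13,"ax":0,"ay":0,"az":-0.015,"hand":0},{"tx":0.01,"ty":0.01,"tz":0.27,"ax":0,"ay":0,"az":-0.015,"hand":0},{"tx":0.01,"ty":0.01,"tz":0.4,"ax":0,"ay":0,"az":-0.015,"hand":0},{"tx":0.01,"ty":0.01,"tz":0.51,"ax":0,"ay":0,"az":-0.015,"hand":0},{"tx":0.01,"ty":0.01,"tz":0.57,"ax":0,"ay":0,"az":-0.015,"hand":0}]'
python3 -m jog '[{"tx":0,"ty":0,"tz":0.03,"ax":0,"ay":0,"az":0,"hand":0},{"tx":0,"ty":0,"tz":0.06,"ax":0,"ay":0,"az":0,"hand":0},{"tx":0,"ty":0,"tz":0.06,"ax":0,"ay":0,"az":0,"hand":0},{"tx":0,"ty":0,"tz":0.06,"ax":0,"ay":0,"az":0,"hand":0.46},{"tx":0,"ty":0,"tz":0.06,"ax":0,"ay":0,"az":0,"hand":0.46}]'
python3 -m jog '[{"tx":0,"ty":0,"tz":0,"ax":0,"ay":0,"az":0,"hand":0.46},{"tx":0,"ty":0,"tz":-0.2,"ax":0,"ay":0,"az":0,"hand":0.46},{"tx":0,"ty":0,"tz":-0.4,"ax":0,"ay":0,"az":0,"hand":0.46},{"tx":0,"ty":0,"tz":-0.6,"ax":0,"ay":0,"az":0,"hand":1},{"tx":0,"ty":0,"tz":-0.6,"ax":0,"ay":0,"az":0,"hand":1}]'
python3 - <<'E'
from h import *
for n in ("scene","wrist"):
    s=snapshot(n); cv2.imwrite(f"pics/{n}17.png",s["pixels"][:,:,::-1])
    print(n)
    for o in comps(cloud(s),7.5,36,(330,760,30,460),100): print(o)
show()
plan(682,127,275,85)
E
```

```text
time: 22.03
tool_pos: [429.9, 284.6, 203.1]
tcp_rot: [179.9, 0.3, 9.3]
ft_force: [-0.3, -0.3, -3.5]
finger_gap: 28.7
time: 22.45
tool_pos: [432.5, 286.1, 199.8]
tcp_rot: [-180.0, -0.1, 9.2]
ft_force: [0.4, -0.6, 0.2]
finger_gap: 39.4
time: 22.87
tool_pos: [434.1, 287.1, 296.4]
tcp_rot: [-179.8, -0.6, 9.2]
ft_force: [1.9, 0.4, 1.0]
finger_gap: 62.5
scene
{'c': (430.8, 285.5), 'L': 113.2, 'W': 31.3, 'yaw': 8.7, 'z90': np.float64(34.9), 'n': 339, 'px': (432, 271)}
{'c': (412.5, 344.6), 'L': 127.4, 'W': 37.5, 'yaw': 7.0, 'z90': np.float64(26.9), 'n': 306, 'px': (452, 274)}
{'c': (411.5, 394.9), 'L': 134.5, 'W': 37.6, 'yaw': 8.7, 'z90': np.float64(20.3), 'n': 472, 'px': (468, 280)}
{'c': (434.0, 444.9), 'L': 208.6, 'W': 3.6, 'yaw': 8.6, 'z90': np.float64(32.4), 'n': 160, 'px': (484, 291)}
{'c': (531.4, 414.0), 'L': 101.3, 'W': 37.6, 'yaw': 9.9, 'z90': np.float64(31.1), 'n': 327, 'px': (465, 318)}
{'c': (681.7, 127.3), 'L': 100.1, 'W': 32.5, 'yaw': 84.5, 'z90': np.float64(32.6), 'n': 402, 'px': (353, 325)}
{'c': (608.5, 367.5), 'L': 184.9, 'W': 14.2, 'yaw': -84.2, 'z90': np.float64(33.5), 
[... 369 characters left out ...]
c': (431.2, 445.1), 'L': 204.6, 'W': 3.2, 'yaw': 8.5, 'z90': np.float64(33.5), 'n': 10949, 'px': (49, 182)}
{'c': (410.4, 394.8), 'L': 130.6, 'W': 33.3, 'yaw': 8.8, 'z90': np.float64(17.4), 'n': 10850, 'px': (143, 236)}
{'c': (431.7, 285.2), 'L': 110.1, 'W': 30.0, 'yaw': 9.2, 'z90': np.float64(33.4), 'n': 9070, 'px': (321, 244)}
{'c': (412.9, 342.9), 'L': 120.2, 'W': 32.5, 'yaw': 9.1, 'z90': np.float64(25.1), 'n': 6794, 'px': (226, 243)}
t 22.97 pos [432.7 286.3 291.2] rot [-179.9   -0.3    9.2] F [ 0.2  0.  -0.3] gap 76.0 j [ 28.  -0. 106.   0.  74. 109.]
tx 0.490 ty 0.438 tz 0.036 az -0.561 psi 9.2
tx 0.256 ty 0.605 tz 0.036 az -0.561 psi 34.5
tx -0.027 ty 0.657 tz 0.036 az -0.561 psi 59.7
```

View pics/wrist17.png

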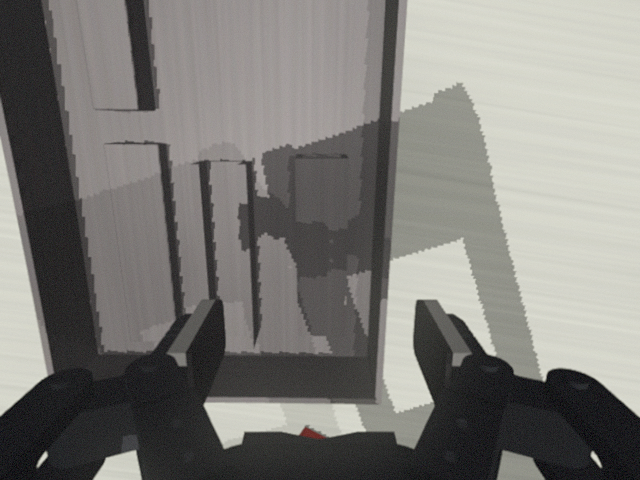

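The tube is flat in the tray (px 321,244). Last offcut: the I-beam.

```bash
python3 -m jog '[{"tx":0.49,"ty":0.44,"tz":0,"ax":0,"ay":0,"az":-0.56,"hand":1},{"tx":0.49,"ty":0.44,"tz":0,"ax":0,"ay":0,"az":-0.56,"hand":1},{"tx":0.49,"ty":0.44,"tz":0,"ax":0,"ay":0,"az":-0.56,"hand":1},{"tx":0.49,"ty":0.44,"tz":0,"ax":0,"ay":0,"az":-0.56,"hand":1},{"tx":0.49,"ty":0.44,"tz":0,"ax":0,"ay":0,"az":-0.56,"hand":1}]'
python3 -m jog '[{"tx":0.255,"ty":0.605,"tz":0.05,"ax":0,"ay":0,"az":-0.56,"hand":1},{"tx":0.255,"ty":0.605,"tz":0.05,"ax":0,"ay":0,"az":-0.56,"hand":1},{"tx":0.255,"ty":0.605,"tz":0.05,"ax":0,"ay":0,"az":-0.56,"hand":1},{"tx":0.255,"ty":0.605,"tz":0.05,"ax":0,"ay":0,"az":-0.56,"hand":1},{"tx":0.255,"ty":0.605,"tz":0.05,"ax":0,"ay":0,"az":-0.56,"hand":1}]'
python3 -m jog '[{"tx":-0.027,"ty":0.655,"tz":0.05,"ax":0,"ay":0,"az":-0.56,"hand":1},{"tx":-0.027,"ty":0.655,"tz":0.05,"ax":0,"ay":0,"az":-0.56,"hand":1},{"tx":-0.027,"ty":0.655,"tz":0.05,"ax":0,"ay":0,"az":-0.56,"hand":1},{"tx":-0.027,"ty":0.655,"tz":0.05,"ax":0,"ay":0,"az":-0.56,"hand":1},{"tx":-0.027,"ty":0.655,"tz":0.05,"ax":0,"ay":0,"az":-0.56,"hand":1}]'
python3 - <<'E'
from h import *
s=snapshot("wrist"); cv2.imwrite(f"pics/w18.png",s["pixels"][:,:,::-1])
show()
for o in comps(cloud(s),6,36,(330,760,-30,240),100): print(o)
plan(682,126.8,184,85)
E
```

```text
time: 23.38
tool_pos: [515.3, 231.3, 287.0]
tcp_rot: [-180.0, 0.1, 34.5]
ft_force: [-0.6, -0.2, 0.3]
finger_gap: 85.7
time: 23.8
tool_pos: [597.6, 178.7, 279.5]
tcp_rot: [-179.9, 0.1, 59.6]
ft_force: [-0.1, 0.6, -0.3]
finger_gap: 85.4
time: 24.22
tool_pos: [680.2, 126.0, 272.3]
tcp_rot: [-179.9, 0.0, 84.7]
ft_force: [-0.2, 0.5, -0.1]
finger_gap: 85.2
t 24.27 pos [679.7 126.6 272.5] rot [-179.9    0.    84.6] F [-0.2  0.  -0.3] gap 85.2 j [ 6. 26. 77.  0. 77. 12.]
{'c': (719.9, 226.1), 'L': 70.1, 'W': 27.8, 'yaw': -0.1, 'z90': np.float64(35.4), 'n': 3878, 'px': (371, 42)}
{'c': (681.9, 126.1), 'L': 100.7, 'W': 30.1, 'yaw': 84.6, 'z90': np.float64(29.3), 'n': 9699, 'px': (321, 244)}
tx 0.003 ty 0.015 tz 0.590 az -0.010 psi 84.6
```

View pics/w18.png

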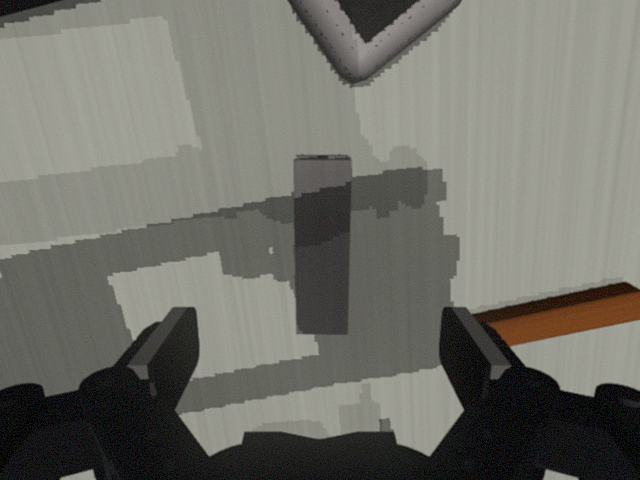

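The I-beam is centred at px (322,245), with the tape above (370,40) and the try square at right (560,320), both clear. Gripping.

```bash
python3 -m jog '[{"tx":0.003,"ty":0.015,"tz":0.2,"ax":0,"ay":0,"az":0,"hand":1},{"tx":0.003,"ty":0.015,"tz":0.38,"ax":0,"ay":0,"az":0,"hand":1},{"tx":0.003,"ty":0.015,"tz":0.51,"ax":0,"ay":0,"az":0,"hand":1},{"tx":0.003,"ty":0.015,"tz":0.58,"ax":0,"ay":0,"az":0,"hand":1},{"tx":0.003,"ty":0.015,"tz":0.58,"ax":0,"ay":0,"az":0,"hand":0.5}]' 60
for i in 1 2; do python3 -m jog '[{"tx":0,"ty":0,"tz":0,"ax":0,"ay":0,"az":0,"hand":0},{"tx":0,"ty":0,"tz":0,"ax":0,"ay":0,"az":0,"hand":0},{"tx":0,"ty":0,"tz":0,"ax":0,"ay":0,"az":0,"hand":0},{"tx":0,"ty":0,"tz":0,"ax":0,"ay":0,"az":0,"hand":0},{"tx":0,"ty":0,"tz":0,"ax":0,"ay":0,"az":0,"hand":0}]'; done
python3 -m jog '[{"tx":0,"ty":0,"tz":-0.2,"ax":0,"ay":0,"az":0,"hand":0},{"tx":0,"ty":0,"tz":-0.4,"ax":0,"ay":0,"az":0,"hand":0},{"tx":0,"ty":0,"tz":-0.6,"ax":0,"ay":0,"az":0,"hand":0},{"tx":0,"ty":0,"tz":-0.7,"ax":0,"ay":0,"az":0,"hand":0},{"tx":0,"ty":0,"tz":-0.7,"ax":0,"ay":0,"az":0,"hand":0}]'
python3 - <<'E'
from h import *
s=snapshot("wrist"); cv2.imwrite(f"pics/w19.png",s["pixels"][:,:,::-1])
show()
x,y=tray(76,-22); print(x,y)
plan(x,y,288,8.7)
E
```

```text
time: 24.68
tool_pos: [680.3, 127.1, 182.8]
tcp_rot: [-179.6, 0.1, 84.7]
ft_force: [-1.6, -0.8, 0.2]
finger_gap: 75.5
time: 25.1
tool_pos: [683.6, 126.5, 189.1]
tcp_rot: [179.8, -0.1, 84.8]
ft_force: [-1.8, 1.0, 6.0]
finger_gap: 28.3
time: 25.52
tool_pos: [683.6, 126.4, 189.1]
tcp_rot: [179.8, -0.1, 84.8]
ft_force: [-2.4, 1.2, 6.3]
finger_gap: 28.0
time: 25.93
tool_pos: [684.5, 126.4, 297.8]
tcp_rot: [179.5, -0.1, 84.8]
ft_force: [1.2, 0.1, -2.1]
finger_gap: 28.2
t 25.98 pos [683.7 126.3 294.3] rot [ 1.797e+02 -1.000e-01  8.480e+01] F [-0.   0.2 -4.2] gap 28.1 j [ 6. 26. 75.  0. 79. 11.]
548.9532734428989 343.7489568289976
tx 0.454 ty -0.342 tz 0.014 az 0.564 psi 84.8
tx 0.264 ty -0.503 tz 0.014 az 0.564 psi 59.4
tx 0.023 ty -0.568 tz 0.014 az 0.564 psi 34.1
```

View pics/w19.png

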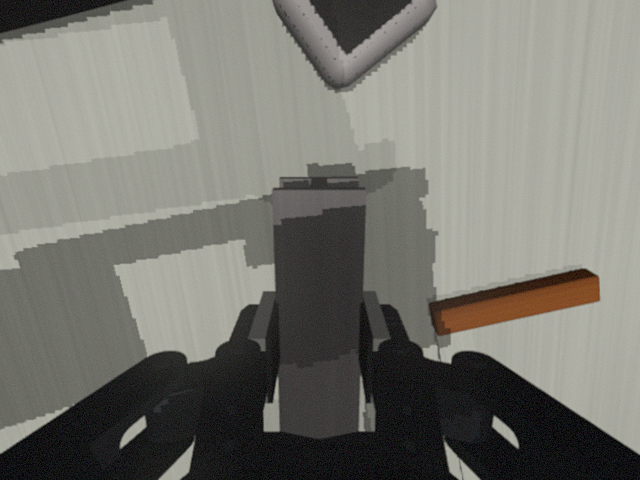

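The I-beam is held (px 318,300). Carrying it.

```bash
python3 -m jog '[{"tx":0.09,"ty":-0.07,"tz":0,"ax":0,"ay":0,"az":0.11,"hand":0},{"tx":0.18,"ty":-0.14,"tz":0,"ax":0,"ay":0,"az":0.22,"hand":0},{"tx":0.27,"ty":-0.205,"tz":0,"ax":0,"ay":0,"az":0.34,"hand":0},{"tx":0.36,"ty":-0.27,"tz":0,"ax":0,"ay":0,"az":0.45,"hand":0},{"tx":0.455,"ty":-0.34,"tz":0,"ax":0,"ay":0,"az":0.565,"hand":0}]'
python3 -m jog '[{"tx":0.05,"ty":-0.1,"tz":0,"ax":0,"ay":0,"az":0.11,"hand":0},{"tx":0.11,"ty":-0.2,"tz":0,"ax":0,"ay":0,"az":0.22,"hand":0},{"tx":0.16,"ty":-0.3,"tz":0,"ax":0,"ay":0,"az":0.34,"hand":0},{"tx":0.21,"ty":-0.4,"tz":0,"ax":0,"ay":0,"az":0.45,"hand":0},{"tx":0.265,"ty":-0.505,"tz":0,"ax":0,"ay":0,"az":0.565,"hand":0}]'
python3 -m jog '[{"tx":0.005,"ty":-0.11,"tz":0,"ax":0,"ay":0,"az":0.11,"hand":0},{"tx":0.01,"ty":-0.23,"tz":0,"ax":0,"ay":0,"az":0.22,"hand":0},{"tx":0.015,"ty":-0.34,"tz":0,"ax":0,"ay":0,"az":0.34,"hand":0},{"tx":0.02,"ty":-0.45,"tz":0,"ax":0,"ay":0,"az":0.45,"hand":0},{"tx":0.02,"ty":-0.57,"tz":0,"ax":0,"ay":0,"az":0.565,"hand":0}]'
python3 - <<'E'
from h import *
s=snapshot("wrist"); cv2.imwrite(f"pics/w20.png",s["pixels"][:,:,::-1])
show();x,y=tray(76,-22)
plan(x,y,194,8.7)
E
```

```text
time: 26.4
tool_pos: [636.7, 199.0, 287.7]
tcp_rot: [-179.8, 0.2, 59.1]
ft_force: [0.3, 0.6, -2.7]
finger_gap: 28.2
time: 26.82
tool_pos: [591.7, 271.7, 287.8]
tcp_rot: [-179.9, 0.3, 33.7]
ft_force: [1.0, 0.4, -3.2]
finger_gap: 27.9
time: 27.23
tool_pos: [546.5, 344.2, 287.8]
tcp_rot: [179.9, 0.3, 8.3]
ft_force: [0.3, 0.1, -2.0]
finger_gap: 27.9
t 27.28 pos [544.6 346.9 287.8] rot [-180.     0.3    8. ] F [-1.6  1.7 -2.7] gap 27.9 j [ 28.  19.  84.   0.  77. 110.]
tx 0.026 ty 0.025 tz 0.626 az -0.016 psi 8.0
```

View pics/w20.png

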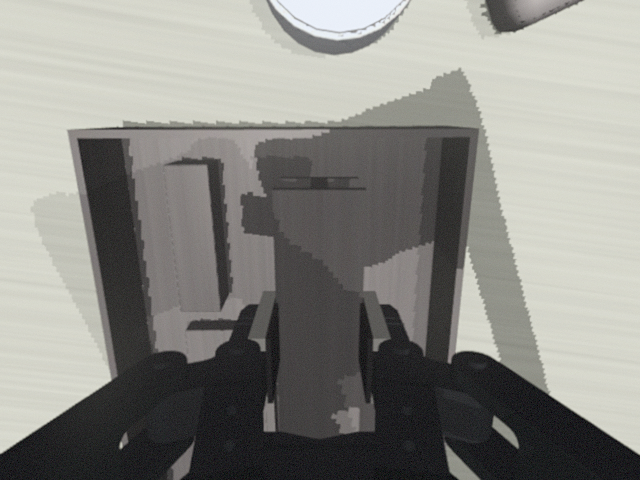

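The slot is free. Lowering.

```bash
python3 -m jog '[{"tx":0.02,"ty":0.015,"tz":0.13,"ax":0,"ay":0,"az":-0.01,"hand":0},{"tx":0.02,"ty":0.015,"tz":0.27,"ax":0,"ay":0,"az":-0.01,"hand":0},{"tx":0.02,"ty":0.015,"tz":0.4,"ax":0,"ay":0,"az":-0.01,"hand":0},{"tx":0.02,"ty":0.015,"tz":0.51,"ax":0,"ay":0,"az":-0.01,"hand":0},{"tx":0.02,"ty":0.015,"tz":0.57,"ax":0,"ay":0,"az":-0.01,"hand":0}]'
python3 -m jog '[{"tx":0,"ty":0,"tz":0.03,"ax":0,"ay":0,"az":0,"hand":0},{"tx":0,"ty":0,"tz":0.06,"ax":0,"ay":0,"az":0,"hand":0},{"tx":0,"ty":0,"tz":0.06,"ax":0,"ay":0,"az":0,"hand":0},{"tx":0,"ty":0,"tz":0.06,"ax":0,"ay":0,"az":0,"hand":0.46},{"tx":0,"ty":0,"tz":0.06,"ax":0,"ay":0,"az":0,"hand":0.46}]'
python3 -m jog '[{"tx":0,"ty":0,"tz":0,"ax":0,"ay":0,"az":0,"hand":0.46},{"tx":0,"ty":0,"tz":-0.2,"ax":0,"ay":0,"az":0,"hand":0.46},{"tx":0,"ty":0,"tz":-0.4,"ax":0,"ay":0,"az":0,"hand":0.46},{"tx":0,"ty":0,"tz":-0.65,"ax":0,"ay":0,"az":0,"hand":1},{"tx":0,"ty":0,"tz":-0.65,"ax":0,"ay":0,"az":0,"hand":1}]'
python3 - <<'E'
from h import *
for n in ("scene","wrist"):
    s=snapshot(n); cv2.imwrite(f"pics/{n}21.png",s["pixels"][:,:,::-1])
    print(n)
    for o in comps(cloud(s),7.5,36,(330,760,30,460),100): print(o)
show()
plan(440,-240,330,90)
E
```

```text
time: 27.7
tool_pos: [549.0, 341.2, 200.1]
tcp_rot: [179.9, 0.4, 9.0]
ft_force: [0.1, 0.4, -3.6]
finger_gap: 28.0
time: 28.12
tool_pos: [551.9, 342.8, 198.7]
tcp_rot: [-179.9, -0.2, 9.0]
ft_force: [0.4, -0.6, 1.2]
finger_gap: 39.0
time: 28.53
tool_pos: [553.7, 343.8, 305.2]
tcp_rot: [-179.7, -0.8, 9.0]
ft_force: [2.1, -0.4, 3.1]
finger_gap: 62.3
scene
{'c': (369.5, 287.0), 'L': 91.4, 'W': 82.0, 'yaw': 85.2, 'z90': np.float64(31.7), 'n': 198, 'px': (442, 250)}
{'c': (429.0, 285.0), 'L': 115.4, 'W': 32.2, 'yaw': 7.5, 'z90': np.float64(35.0), 'n': 257, 'px': (431, 268)}
{'c': (551.1, 342.8), 'L': 101.0, 'W': 31.8, 'yaw': 7.0, 'z90': np.float64(35.0), 'n': 303, 'px': (440, 313)}
{'c': (536.9, 417.9), 'L': 90.9, 'W': 34.6, 'yaw': 11.3, 'z90': np.float64(31.4), 'n': 316, 'px': (465, 319)}
{'c': (607.9, 366.6), 'L': 186.8, 'W': 26.9, 'yaw': -88.6, 'z90': np.float64(33.4), 'n': 255, 'px': (442, 334)}
{'c': (718.3, 254.8), 'L': 73.2, 'W': 65.5, 'yaw': 31.8, 'z90': np.float64(35.0), 'n': 227, 'px': (389, 360)}
wrist
{'c': (690.0, 247.7), 'L': 70.2, 'W': 29.8, 'yaw': -86.6, 'z90': np.float64(35
[... 742 characters left out ...]
: 8.9, 'z90': np.float64(17.4), 'n': 3042, 'px': (228, 393)}
{'c': (446.4, 287.4), 'L': 82.8, 'W': 30.9, 'yaw': 9.2, 'z90': np.float64(33.4), 'n': 4043, 'px': (375, 388)}
{'c': (432.6, 346.2), 'L': 83.2, 'W': 32.0, 'yaw': 9.1, 'z90': np.float64(25.1), 'n': 3162, 'px': (289, 388)}
{'c': (431.6, 250.8), 'L': 69.9, 'W': 1.2, 'yaw': 8.6, 'z90': np.float64(31.8), 'n': 674, 'px': (420, 407)}
t 28.63 pos [552.3 343.  298.9] rot [-179.9   -0.4    9. ] F [-0.2  0.5 -1.4] gap 76.3 j [ 27.  19.  83.  -0.  77. 108.]
tx -0.337 ty 0.930 tz -0.052 az -0.450 psi 9.0
tx -0.638 ty 0.756 tz -0.052 az -0.450 psi 29.3
tx -0.861 ty 0.489 tz -0.052 az -0.450 psi 49.5
tx -0.976 ty 0.161 tz -0.052 az -0.450 psi 69.8
```

View pics/wrist21.png

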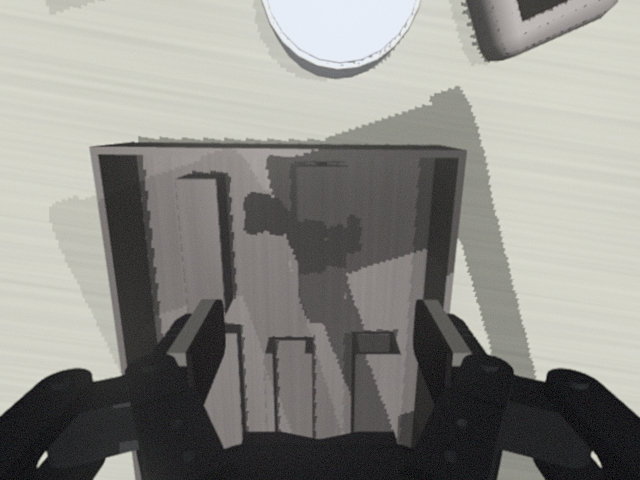

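View pics/scene21.png

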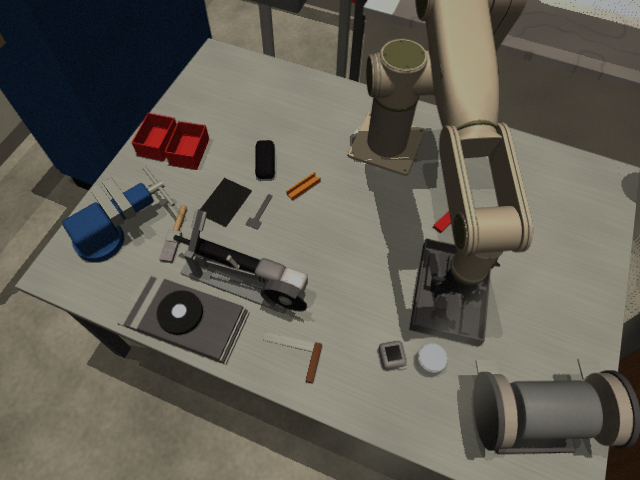

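All five offcuts are in the tray (px 205–375, 170–400) and the bench middle is clear. Moving over to the spanner.

```bash
python3 -m jog '[{"tx":-0.34,"ty":0.93,"tz":-0.05,"ax":0,"ay":0,"az":-0.45,"hand":1},{"tx":-0.34,"ty":0.93,"tz":-0.05,"ax":0,"ay":0,"az":-0.45,"hand":1},{"tx":-0.34,"ty":0.93,"tz":-0.05,"ax":0,"ay":0,"az":-0.45,"hand":1},{"tx":-0.34,"ty":0.93,"tz":-0.05,"ax":0,"ay":0,"az":-0.45,"hand":1}]'
python3 -m jog '[{"tx":-0.64,"ty":0.755,"tz":-0.05,"ax":0,"ay":0,"az":-0.45,"hand":1},{"tx":-0.64,"ty":0.755,"tz":-0.05,"ax":0,"ay":0,"az":-0.45,"hand":1},{"tx":-0.64,"ty":0.755,"tz":-0.05,"ax":0,"ay":0,"az":-0.45,"hand":1},{"tx":-0.64,"ty":0.755,"tz":-0.05,"ax":0,"ay":0,"az":-0.45,"hand":1}]'
python3 -m jog '[{"tx":-0.86,"ty":0.49,"tz":-0.05,"ax":0,"ay":0,"az":-0.45,"hand":1},{"tx":-0.86,"ty":0.49,"tz":-0.05,"ax":0,"ay":0,"az":-0.45,"hand":1},{"tx":-0.86,"ty":0.49,"tz":-0.05,"ax":0,"ay":0,"az":-0.45,"hand":1},{"tx":-0.86,"ty":0.49,"tz":-0.05,"ax":0,"ay":0,"az":-0.45,"hand":1}]'
python3 -m jog '[{"tx":-0.975,"ty":0.16,"tz":-0.05,"ax":0,"ay":0,"az":-0.45,"hand":1},{"tx":-0.975,"ty":0.16,"tz":-0.05,"ax":0,"ay":0,"az":-0.45,"hand":1},{"tx":-0.975,"ty":0.16,"tz":-0.05,"ax":0,"ay":0,"az":-0.45,"hand":1},{"tx":-0.975,"ty":0.16,"tz":-0.05,"ax":0,"ay":0,"az":-0.45,"hand":1},{"tx":-0.975,"ty":0.16,"tz":-0.05,"ax":0,"ay":0,"az":-0.45,"hand":1}]'
python3 - <<'E'
from h import *
s=snapshot("wrist"); cv2.imwrite(f"pics/w22.png",s["pixels"][:,:,::-1]); np.savez("w22.npz",**s)
show()
X=cloud(s); m=(X[...,0]>350)&(X[...,0]<520)&(X[...,1]>-240)&(X[...,1]<-100); print(np.nanpercentile(X[...,2][m],[5,50,95]))
E
```

```text
time: 28.97
tool_pos: [521.3, 193.6, 300.7]
tcp_rot: [180.0, 0.2, 29.6]
ft_force: [0.7, 0.4, 0.5]
finger_gap: 85.3
time: 29.3
tool_pos: [493.0, 48.9, 308.7]
tcp_rot: [-180.0, 0.1, 49.9]
ft_force: [0.8, 0.2, 0.6]
finger_gap: 85.3
time: 29.63
tool_pos: [465.3, -96.1, 316.3]
tcp_rot: [-180.0, -0.0, 70.2]
ft_force: [0.8, -0.3, 1.0]
finger_gap: 85.0
time: 30.05
tool_pos: [436.4, -245.8, 324.4]
tcp_rot: [-180.0, 0.2, 89.8]
ft_force: [1.0, 0.3, -0.0]
finger_gap: 85.4
t 30.1 pos [ 437.  -243.4  324. ] rot [-180.     0.    89.7] F [0.5 0.9 0.1] gap 85.2 j [-35.  -5. 107.  -0.  79. -35.]
[ -2.49150193  -0.5555459  235.61007005]
```

View pics/w22.png

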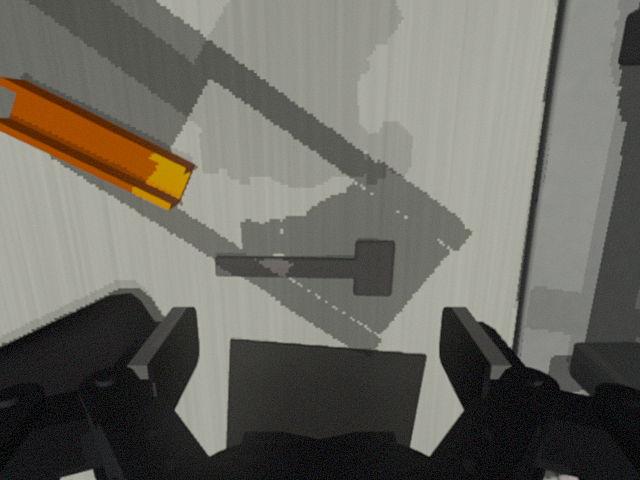

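Run:
```python
from h import *
s=dict(np.load("w22.npz")); X=cloud(s)
def ray(u,v,z0):
    p=cv2.undistortPoints(np.array([[[u,v]]],float),s["intrinsics"],s["D"])[0,0]
    d=s["R"].T@np.array([p[0],p[1],1]); c=-s["R"].T@s["t"]; return (c+d*(z0-c[2])/d[2])[:2]
g=s["pixels"].astype(int)
z=X[...,2]
m=((z>2.5)&(z<9)&(X[...,0]>330)&(X[...,0]<510)&(X[...,1]>-325)&(X[...,1]<-245)).astype(np.uint8)
m=cv2.morphologyEx(m,cv2.MORPH_OPEN,np.ones((3,3)))
n,L,st,_=cv2.connectedComponentsWithStats(m); i=1+st[1:,4].argmax(); print(st[i])
P=X[L==i][:,:2].astype(np.float32); print(cv2.minAreaRect(P))
bar=P[P[:,0]<450]; print("bar",cv2.minAreaRect(bar), cv2.fitLine(bar,cv2.DIST_L2,0,.01,.01).ravel())
for u,v in ((217,255),(217,275),(355,258),(355,278),(394,241),(394,296)): print(u,v,ray(u,v,6))
print("mat",[ray(u,v,3).round() for u,v in ((231,340),(425,355))])
# stand check in same view
```

```text
[ 215  241  179   55 4733]
((425.11627197265625, -284.1475830078125), (43.91621017456055, 133.7126007080078), 88.38993835449219)
bar ((404.0726318359375, -284.0162048339844), (15.990211486816406, 91.70222473144531), 88.83683013916016) [ 9.9980038e-01 -1.9979995e-02  4.0433554e+02 -2.8371545e+02]
217 255 [ 361.46650852 -273.30268412]
217 275 [ 360.3032642  -289.18282113]
355 258 [ 463.61176876 -275.85682504]
355 278 [ 463.97501057 -291.82400151]
394 241 [ 491.83169729 -262.69994579]
394 296 [ 494.01861643 -306.61373693]
mat [array([ 367., -346.]), array([ 522., -360.])]
```

The spanner lies at centre (425,-284), yaw −1.3°, with the mat just below it at px (325,395). Turning to grip across the bar.

Run:
```python
from h import *
plan(436,-284.3,230,-1.3)
```

```text
tx -0.091 ty -0.002 tz 0.209 az 0.674 psi 89.7
tx -0.079 ty 0.044 tz 0.209 az 0.674 psi 59.4
tx -0.046 ty 0.078 tz 0.209 az 0.674 psi 29.0
```

```bash
python3 -m jog '[{"tx":-0.09,"ty":0,"tz":0.21,"ax":0,"ay":0,"az":0.675,"hand":1},{"tx":-0.09,"ty":0,"tz":0.21,"ax":0,"ay":0,"az":0.675,"hand":1},{"tx":-0.09,"ty":0,"tz":0.21,"ax":0,"ay":0,"az":0.675,"hand":1},{"tx":-0.09,"ty":0,"tz":0.21,"ax":0,"ay":0,"az":0.675,"hand":1},{"tx":-0.09,"ty":0,"tz":0.21,"ax":0,"ay":0,"az":0.675,"hand":1}]'
python3 -m jog '[{"tx":-0.08,"ty":0.045,"tz":0.21,"ax":0,"ay":0,"az":0.675,"hand":1},{"tx":-0.08,"ty":0.045,"tz":0.21,"ax":0,"ay":0,"az":0.675,"hand":1},{"tx":-0.08,"ty":0.045,"tz":0.21,"ax":0,"ay":0,"az":0.675,"hand":1},{"tx":-0.08,"ty":0.045,"tz":0.21,"ax":0,"ay":0,"az":0.675,"hand":1},{"tx":-0.08,"ty":0.045,"tz":0.21,"ax":0,"ay":0,"az":0.675,"hand":1}]'
python3 -m jog '[{"tx":-0.045,"ty":0.08,"tz":0.21,"ax":0,"ay":0,"az":0.675,"hand":0.6},{"tx":-0.045,"ty":0.08,"tz":0.21,"ax":0,"ay":0,"az":0.675,"hand":0.6},{"tx":-0.045,"ty":0.08,"tz":0.21,"ax":0,"ay":0,"az":0.675,"hand":0.6},{"tx":-0.045,"ty":0.08,"tz":0.21,"ax":0,"ay":0,"az":0.675,"hand":0.6},{"tx":-0.045,"ty":0.08,"tz":0.21,"ax":0,"ay":0,"az":0.675,"hand":0.6}]'
python3 -m jog '[{"tx":0,"ty":0,"tz":0,"ax":0,"ay":0,"az":0,"hand":0.6},{"tx":0,"ty":0,"tz":0,"ax":0,"ay":0,"az":0,"hand":0.6},{"tx":0,"ty":0,"tz":0,"ax":0,"ay":0,"az":0,"hand":0.6}]'
python3 - <<'E'
from h import *
s=snapshot("wrist"); cv2.imwrite(f"pics/w23.png",s["pixels"][:,:,::-1]); np.savez("w23.npz",**s)
show(); plan(436,-284.3,176,-1.3)
X=cloud(s);z=X[...,2]
m=((z>2.5)&(z<9)&(X[...,0]>330)&(X[...,0]<510)&(X[...,1]>-325)&(X[...,1]<-245)).astype(np.uint8)
m=cv2.morphologyEx(m,cv2.MORPH_OPEN,np.ones((3,3)))
n,L,st,_=cv2.connectedComponentsWithStats(m); i=1+st[1:,4].argmax(); P=X[L==i][:,:2].astype(np.float32); print(cv2.minAreaRect(P))
bar=P[P[:,0]<455]; print("bar",cv2.minAreaRect(bar))
E
```

```text
time: 30.52
tool_pos: [438.1, -252.8, 291.8]
tcp_rot: [-179.9, -0.0, 59.2]
ft_force: [0.5, -0.6, 0.9]
finger_gap: 85.7
time: 30.93
tool_pos: [437.9, -266.4, 260.3]
tcp_rot: [-179.9, 0.0, 28.8]
ft_force: [0.0, -0.5, 0.5]
finger_gap: 85.5
time: 31.35
tool_pos: [437.8, -280.2, 228.8]
tcp_rot: [-179.9, 0.1, -1.6]
ft_force: [-0.4, -0.4, 0.2]
finger_gap: 51.6
time: 31.6
tool_pos: [437.9, -280.8, 229.6]
tcp_rot: [-180.0, 0.0, -1.0]
ft_force: [-0.7, 0.8, -0.4]
finger_gap: 51.2
t 31.65 pos [ 437.9 -281.   229.8] rot [-180.    0.   -1.] F [ 0.6 -0.3 -0.2] gap 51.3 j [-38.   4. 108.   0.  68.  53.]
tx -0.013 ty 0.022 tz 0.358 az 0.006 psi -1.0
((425.5023498535156, -284.29449462890625), (43.94096374511719, 134.46034240722656), 88.4769058227539)
bar ((406.6972351074219, -284.33770751953125), (15.513446807861328, 96.85780334472656), 88.72338104248047)
```

View pics/w23.png

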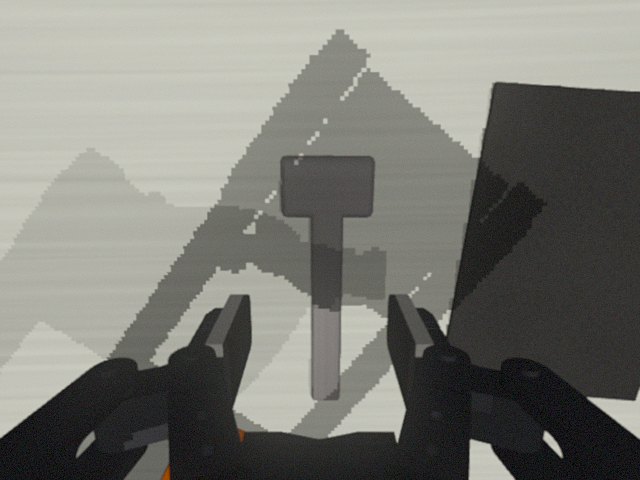

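The spanner bar is between the fingers (px 326,340) and well aligned. Going down slowly and gripping.

```bash
python3 -m jog '[{"tx":-0.01,"ty":0.02,"tz":0.1,"ax":0,"ay":0,"az":0,"hand":0.6},{"tx":-0.01,"ty":0.02,"tz":0.2,"ax":0,"ay":0,"az":0,"hand":0.6},{"tx":-0.01,"ty":0.02,"tz":0.27,"ax":0,"ay":0,"az":0,"hand":0.6},{"tx":-0.01,"ty":0.02,"tz":0.31,"ax":0,"ay":0,"az":0,"hand":0.6},{"tx":-0.01,"ty":0.02,"tz":0.33,"ax":0,"ay":0,"az":0,"hand":0.6}]' 50
python3 -m jog '[{"tx":0,"ty":0,"tz":0.02,"ax":0,"ay":0,"az":0,"hand":0.6},{"tx":0,"ty":0,"tz":0.02,"ax":0,"ay":0,"az":0,"hand":0.6},{"tx":0,"ty":0,"tz":0.02,"ax":0,"ay":0,"az":0,"hand":0.6}]'
```

```text
time: 32.07
tool_pos: [435.9, -284.0, 179.2]
tcp_rot: [-179.9, 0.1, -1.1]
ft_force: [-0.6, 0.3, 0.1]
finger_gap: 51.0
time: 32.32
tool_pos: [436.6, -284.6, 177.9]
tcp_rot: [180.0, -0.0, -1.1]
ft_force: [-0.3, 0.1, 0.7]
finger_gap: 51.4
```

```bash
python3 -m jog '[{"tx":0,"ty":0,"tz":0.02,"ax":0,"ay":0,"az":0,"hand":0.35},{"tx":0,"ty":0,"tz":0.02,"ax":0,"ay":0,"az":0,"hand":0.25},{"tx":0,"ty":0,"tz":0.02,"ax":0,"ay":0,"az":0,"hand":0.25},{"tx":0,"ty":0,"tz":0.02,"ax":0,"ay":0,"az":0,"hand":0.25}]'
python3 -m jog '[{"tx":0,"ty":0,"tz":0,"ax":0,"ay":0,"az":0,"hand":0},{"tx":0,"ty":0,"tz":0,"ax":0,"ay":0,"az":0,"hand":0},{"tx":0,"ty":0,"tz":0,"ax":0,"ay":0,"az":0,"hand":0},{"tx":0,"ty":0,"tz":0,"ax":0,"ay":0,"az":0,"hand":0},{"tx":0,"ty":0,"tz":0,"ax":0,"ay":0,"az":0,"hand":0}]'
```

```text
time: 32.65
tool_pos: [436.4, -284.5, 174.6]
tcp_rot: [180.0, -0.0, -1.1]
ft_force: [-0.6, 0.7, 0.6]
finger_gap: 21.9
time: 33.07
tool_pos: [436.5, -284.6, 174.8]
tcp_rot: [180.0, -0.0, -1.1]
ft_force: [-1.8, 1.4, 5.2]
finger_gap: 14.0
```

```bash
python3 -m jog '[{"tx":0,"ty":0,"tz":-0.1,"ax":0,"ay":0,"az":0,"hand":0},{"tx":0,"ty":0,"tz":-0.2,"ax":0,"ay":0,"az":0,"hand":0},{"tx":0,"ty":0,"tz":-0.3,"ax":0,"ay":0,"az":0,"hand":0},{"tx":0,"ty":0,"tz":-0.35,"ax":0,"ay":0,"az":0,"hand":0},{"tx":0,"ty":0,"tz":-0.35,"ax":0,"ay":0,"az":0,"hand":0}]'
python3 - <<'E'
from h import *
s=snapshot("wrist"); cv2.imwrite(f"pics/w24.png",s["pixels"][:,:,::-1]); np.savez("w24.npz",**s)
show(); plan(449,-410,227,-4)
E
```

```text
time: 33.48
tool_pos: [436.9, -285.0, 228.6]
tcp_rot: [179.9, -0.1, -1.1]
ft_force: [-0.3, 0.3, -1.0]
finger_gap: 13.5
t 33.53 pos [ 436.5 -284.7  227.4] rot [ 1.799e+02 -1.000e-01 -1.100e+00] F [ 0.3  0.2 -1.2] gap 14.0 j [-39.   5. 108.  -0.  68.  52.]
tx 0.099 ty 0.834 tz 0.003 az 0.064 psi -1.1
```

View pics/w24.png

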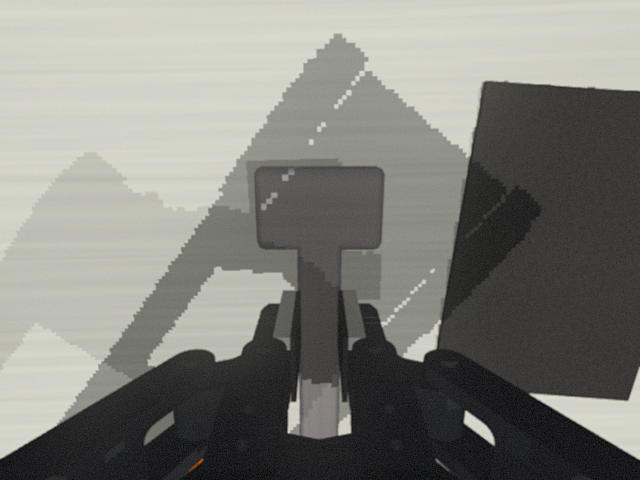

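The spanner is held level by the bar (px 320,300). Moving it over the mat (right, 545,240).

```bash
python3 -m jog '[{"tx":0.02,"ty":0.17,"tz":0,"ax":0,"ay":0,"az":0.06,"hand":0},{"tx":0.04,"ty":0.34,"tz":0,"ax":0,"ay":0,"az":0.06,"hand":0},{"tx":0.06,"ty":0.51,"tz":0,"ax":0,"ay":0,"az":0.06,"hand":0},{"tx":0.08,"ty":0.7,"tz":0,"ax":0,"ay":0,"az":0.06,"hand":0},{"tx":0.1,"ty":0.83,"tz":0,"ax":0,"ay":0,"az":0.06,"hand":0}]'
python3 -m jog '[{"tx":0,"ty":0,"tz":0,"ax":0,"ay":0,"az":0,"hand":0},{"tx":0,"ty":0,"tz":0,"ax":0,"ay":0,"az":0,"hand":0},{"tx":0,"ty":0,"tz":0.1,"ax":0,"ay":0,"az":0,"hand":0},{"tx":0,"ty":0,"tz":0.15,"ax":0,"ay":0,"az":0,"hand":0},{"tx":0,"ty":0,"tz":0.2,"ax":0,"ay":0,"az":0,"hand":0}]'
python3 - <<'E'
from h import *
s=snapshot("wrist"); cv2.imwrite(f"pics/w25.png",s["pixels"][:,:,::-1])
show(); plan(449,-410,179,-4)
E
```

```text
time: 33.95
tool_pos: [448.3, -410.9, 225.2]
tcp_rot: [-180.0, 0.1, -3.9]
ft_force: [0.0, -0.5, -0.9]
finger_gap: 13.7
time: 34.37
tool_pos: [448.4, -407.8, 195.0]
tcp_rot: [-179.9, 0.1, -3.8]
ft_force: [0.1, 1.0, -0.9]
finger_gap: 13.7
t 34.42 pos [ 448.  -407.4  193.6] rot [-179.8    0.2   -3.8] F [-1.2  0.7 -2.2] gap 13.7 j [-47.  20.  94.   0.  66.  47.]
tx 0.008 ty 0.017 tz 0.097 az 0.005 psi -3.8
```

View pics/w25.png

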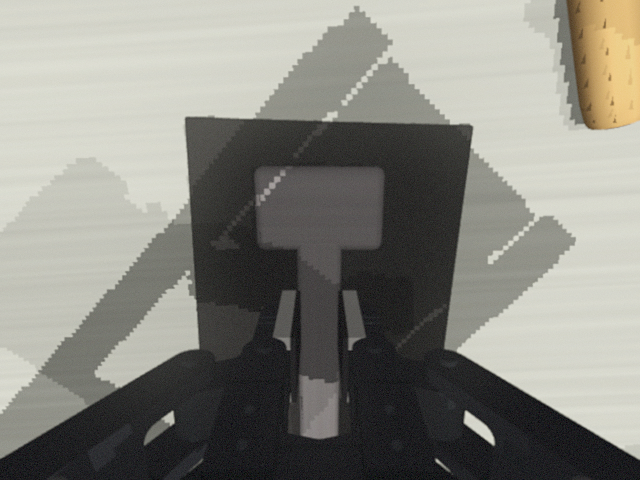

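The spanner is over the middle of the mat. Lowering and releasing.

```bash
python3 -m jog '[{"tx":0,"ty":0.01,"tz":0.05,"ax":0,"ay":0,"az":0,"hand":0},{"tx":0,"ty":0.01,"tz":0.08,"ax":0,"ay":0,"az":0,"hand":0},{"tx":0,"ty":0.01,"tz":0.08,"ax":0,"ay":0,"az":0,"hand":0},{"tx":0,"ty":0.01,"tz":0.08,"ax":0,"ay":0,"az":0,"hand":0}]'
```

```text
time: 34.75
tool_pos: [448.7, -410.6, 184.8]
tcp_rot: [-180.0, 0.0, -3.8]
ft_force: [-0.3, 0.0, -0.7]
finger_gap: 13.6
```

```bash
python3 -m jog '[{"tx":0,"ty":0,"tz":0.02,"ax":0,"ay":0,"az":0,"hand":0},{"tx":0,"ty":0,"tz":0.04,"ax":0,"ay":0,"az":0,"hand":0},{"tx":0,"ty":0,"tz":0.04,"ax":0,"ay":0,"az":0,"hand":0},{"tx":0,"ty":0,"tz":0.04,"ax":0,"ay":0,"az":0,"hand":0}]'
python3 -m jog '[{"tx":0,"ty":0,"tz":0,"ax":0,"ay":0,"az":0,"hand":0.35},{"tx":0,"ty":0,"tz":0,"ax":0,"ay":0,"az":0,"hand":0.35},{"tx":0,"ty":0,"tz":0,"ax":0,"ay":0,"az":0,"hand":0.35},{"tx":0,"ty":0,"tz":-0.1,"ax":0,"ay":0,"az":0,"hand":0.35},{"tx":0,"ty":0,"tz":-0.3,"ax":0,"ay":0,"az":0,"hand":0.35}]'
python3 -m jog '[{"tx":0,"ty":0,"tz":-0.25,"ax":0,"ay":0,"az":0,"hand":0.6},{"tx":0,"ty":0,"tz":-0.5,"ax":0,"ay":0,"az":0,"hand":0.6},{"tx":0,"ty":0,"tz":-0.75,"ax":0,"ay":0,"az":0,"hand":0.6},{"tx":0,"ty":0,"tz":-1,"ax":0,"ay":0,"az":0,"hand":0.6},{"tx":0,"ty":0,"tz":-1,"ax":0,"ay":0,"az":0,"hand":0.6}]'
python3 - <<'E'
from h import *
s=snapshot("wrist"); cv2.imwrite(f"pics/w26.png",s["pixels"][:,:,::-1])
show()
E
```

```text
time: 35.08
tool_pos: [448.7, -410.7, 178.8]
tcp_rot: [-180.0, 0.0, -3.8]
ft_force: [-0.2, -0.2, -1.2]
finger_gap: 13.9
time: 35.5
tool_pos: [447.2, -409.1, 220.0]
tcp_rot: [-179.7, 0.3, -3.8]
ft_force: [-0.5, -0.7, -0.6]
finger_gap: 30.0
time: 35.92
tool_pos: [450.2, -412.2, 384.7]
tcp_rot: [179.4, -0.6, -3.8]
ft_force: [1.1, -0.8, 1.9]
finger_gap: 51.3
t 35.97 pos [ 449.9 -411.9  380.8] rot [179.6  -0.5  -3.8] F [-0.9  0.1 -0.8] gap 51.3 j [-47.   9.  86.  -0.  84.  47.]
```

View pics/w26.png

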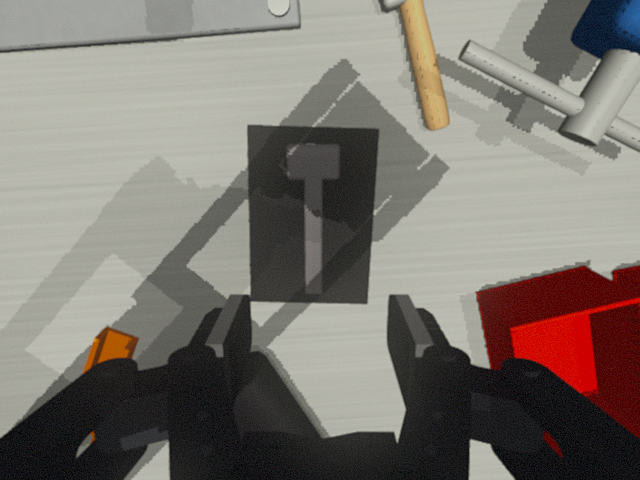

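The spanner lies wholly on the mat (px 315,215 inside 250–378 × 126–302). Rising to a view over the stand.

Run:
```python
from h import *
plan(450,-411,430,-4,)
plan(600,-310,430,91.4,start=(450,-411,430,-3.8))
```

```text
tx 0.001 ty -0.006 tz -0.328 az 0.004 psi -3.8
tx 0.318 ty -0.246 tz -0.000 az -0.705 psi -3.8
tx 0.400 ty -0.042 tz -0.000 az -0.705 psi 27.9
tx 0.362 ty 0.174 tz -0.000 az -0.705 psi 59.7
```

```bash
python3 -m jog '[{"tx":0,"ty":0,"tz":-0.33,"ax":0,"ay":0,"az":0,"hand":0},{"tx":0,"ty":0,"tz":-0.33,"ax":0,"ay":0,"az":0,"hand":0},{"tx":0,"ty":0,"tz":-0.33,"ax":0,"ay":0,"az":0,"hand":0}]'
python3 -m jog '[{"tx":0.32,"ty":-0.25,"tz":0,"ax":0,"ay":0,"az":-0.705,"hand":0},{"tx":0.32,"ty":-0.25,"tz":0,"ax":0,"ay":0,"az":-0.705,"hand":0},{"tx":0.32,"ty":-0.25,"tz":0,"ax":0,"ay":0,"az":-0.705,"hand":0},{"tx":0.32,"ty":-0.25,"tz":0,"ax":0,"ay":0,"az":-0.705,"hand":0},{"tx":0.32,"ty":-0.25,"tz":0,"ax":0,"ay":0,"az":-0.705,"hand":0}]'
python3 -m jog '[{"tx":0.4,"ty":-0.04,"tz":0,"ax":0,"ay":0,"az":-0.705,"hand":0},{"tx":0.4,"ty":-0.04,"tz":0,"ax":0,"ay":0,"az":-0.705,"hand":0},{"tx":0.4,"ty":-0.04,"tz":0,"ax":0,"ay":0,"az":-0.705,"hand":0},{"tx":0.4,"ty":-0.04,"tz":0,"ax":0,"ay":0,"az":-0.705,"hand":0},{"tx":0.4,"ty":-0.04,"tz":0,"ax":0,"ay":0,"az":-0.705,"hand":0}]'
python3 -m jog '[{"tx":0.36,"ty":0.175,"tz":0,"ax":0,"ay":0,"az":-0.705,"hand":0},{"tx":0.36,"ty":0.175,"tz":0,"ax":0,"ay":0,"az":-0.705,"hand":0},{"tx":0.36,"ty":0.175,"tz":0,"ax":0,"ay":0,"az":-0.705,"hand":0},{"tx":0.36,"ty":0.175,"tz":0,"ax":0,"ay":0,"az":-0.705,"hand":0},{"tx":0.36,"ty":0.175,"tz":0,"ax":0,"ay":0,"az":-0.705,"hand":0}]'
python3 - <<'E'
from h import *
s=snapshot("wrist"); cv2.imwrite(f"pics/w27.png",s["pixels"][:,:,::-1]); np.savez("w27.npz",**s)
show()
s=snapshot("scene"); cv2.imwrite(f"pics/s27.png",s["pixels"][:,:,::-1])
E
```

```text
time: 36.22
tool_pos: [449.3, -411.3, 427.4]
tcp_rot: [179.7, -0.3, -3.8]
ft_force: [0.5, 0.2, 0.6]
finger_gap: 15.2
time: 36.63
tool_pos: [499.5, -376.0, 421.3]
tcp_rot: [-179.9, 0.0, 28.4]
ft_force: [-0.7, -0.7, -0.0]
finger_gap: -0.1
time: 37.05
tool_pos: [549.7, -342.6, 421.2]
tcp_rot: [-179.9, -0.0, 60.1]
ft_force: [-0.2, 0.6, -0.1]
finger_gap: 0.0
time: 37.47
tool_pos: [599.7, -309.2, 421.1]
tcp_rot: [-179.9, -0.1, 91.8]
ft_force: [-0.1, 0.5, -0.3]
finger_gap: 0.1
t 37.52 pos [ 599.5 -309.5  421.2] rot [-1.799e+02 -1.000e-01  9.180e+01] F [ 0.2 -0.9  0.7] gap -0.3 j [-32.  19.  70.  -0.  91. -33.]
```

View pics/w27.png

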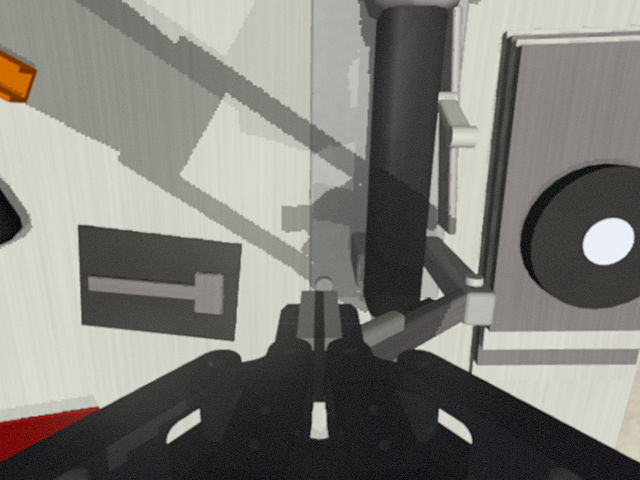

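The view shows the handle (px 410,160), the lock-off leaning back (460,115), and the clamp lever up, running from its post (480,295) towards the gripper.

Run:
```python
from h import *
s=dict(np.load("w27.npz")); X=cloud(s); z=X[...,2]
v,u=np.mgrid[0:480,0:640]
fl=(z<8)&(z>-8)&(u<300)&(v<220)&(u>60); print("floor",np.median(z[fl]))
def line(m,nm):
    P=X[m]; 
    l=cv2.fitLine(P[:,:2].astype(np.float32),cv2.DIST_HUBER,0,.01,.01).ravel(); print(nm,m.sum(),"dir",np.degrees(np.arctan2(l[1],l[0])),"pt",l[2:],"min",P.min(0).round(1),"max",P.max(0).round(1)); return l
line((z>118)&(z<127)&(u>370)&(u<445)&(v>20)&(v<290),"handle top")
# base left edge: first px per row with z~12
E=[]
for r in range(20,200,4):
    c=[k for k in range(290,330) if 7<z[r,k]<17]
    if c: E.append(X[r,c[0],:2])
E=np.array(E,np.float32); l=cv2.fitLine(E,cv2.DIST_HUBER,0,.01,.01).ravel(); print("base edge",np.degrees(np.arctan2(l[1],l[0])),l[2:],E[[0,-1]])
m=(z>130)&(z<170)&(u>435)&(u<480)&(v>85)&(v<155); P=X[m]; print("lock",P.min(0),P.max(0),np.percentile(P[:,2],98), "top mean",P[P[:,2]>147].mean(0))
m=(z>138)&(z<160)&(u>455)&(u<500)&(v>260)&(v<330); P=X[m]; print("post",P.min(0),P.max(0),P.mean(0))
m=(z>160)&(z<240)&(u>340)&(u<470)&(v>290)&(v<370); P=X[m]; print("lever",len(P),P.min(0),P.max(0))
for uu,vv in ((380,335),(395,325),(425,318),(450,305)): print(uu,vv,X[vv,uu].round(1))
# paddle face/top
m=(z>95)&(z<116)&(u>440)&(u<470)&(v>10)&(v<235); line(m,"paddle")
```

```text
floor -1.3280363637665895
handle top 13153 dir -89.056114 pt [ 654.2693 -259.739 ] min [ 635.9 -354.3  118. ] max [ 674.8 -181.5  126.6]
base edge -88.96861 [ 589.47015 -242.4549 ] [[ 587.97064 -161.40263]
 [ 590.9574  -309.35638]]
lock [ 670.79175813 -251.27072601  130.07973538] [ 685.57309684 -230.82973158  157.35688176] 156.26144304155366 top mean [ 677.4436552  -245.42451223  153.79972549]
post [ 687.57041627 -366.38944642  138.00938198] [ 715.61310689 -342.66034021  152.14564977] [ 702.8373496  -352.90995615  144.97120652]
lever 3075 [ 622.39271335 -365.76452466  160.01880297] [ 679.19569338 -338.82252466  208.48769787]
380 335 [ 633.  -345.6  198.5]
395 325 [ 641.8 -343.1  191.8]
425 318 [ 663.  -348.1  173. ]
450 305 [ 683.  -347.7  155.1]
paddle 2734 dir -83.891495 pt [ 683.6931  -236.07487] min [ 671.  -314.4   95. ] max [ 697. -172.  116.]
```

Landmarks disagree by about 12 mm on the stand's position along its length. I'll take a settled picture and cross-check all three cameras.

```bash
python3 -m jog '[{"tx":0,"ty":0,"tz":0,"ax":0,"ay":0,"az":0,"hand":0},{"tx":0,"ty":0,"tz":0,"ax":0,"ay":0,"az":0,"hand":0},{"tx":0,"ty":0,"tz":0,"ax":0,"ay":0,"az":0,"hand":0}]'
python3 - <<'E'
from h import *
s=snapshot("wrist"); np.savez("w28.npz",**s)
W=cloud(s); 
a=np.radians(91.0); O=np.array([654.3,-241.5])
R=np.array([[np.cos(a),-np.sin(a)],[np.sin(a),np.cos(a)]])
for n,f in (("wrist","w28.npz"),("wrist","wrist0.npz"),("scene","scene0.npz"),("side","side0.npz")):
    X=cloud(dict(np.load(f))); P=X[np.isfinite(X[...,2])].reshape(-1,3)
    Q=np.c_[(P[:,:2]-O)@R,P[:,2]]
    def rg(nm,lo,hi):
        m=np.all((Q>lo)&(Q<hi),1)
        if m.sum()>5: print("  ",nm,m.sum(),"p2",np.percentile(Q[m],2,axis=0).round(1),"p98",np.percentile(Q[m],98,axis=0).round(1))
    print(n,f)
    rg("post",(-160,-75,138),(-90,-30,152))
    rg("lock",(-40,-40,140),(40,-10,160))
    rg("base +y strip",(-200,35,8),(200,70,17))
    rg("head",(100,-32,110),(240,32,140))
    rg("guard",(60,-80,120),(300,-40,180))
    rg("handle",(-200,-15,110),(60,15,130))
E
```

```text
time: 37.82
tool_pos: [599.2, -309.9, 423.0]
tcp_rot: [-180.0, -0.0, 91.3]
ft_force: [-1.1, -0.6, 0.3]
finger_gap: 0.1
wrist w28.npz
   post 1381 p2 [-124.8  -58.4  139.1] p98 [-102.5  -31.5  151.2]
   lock 775 p2 [-10.1 -30.5 140.7] p98 [  4.  -16.9 156.5]
   base +y strip 9549 p2 [-155.9   35.6    8.7] p98 [91.5 64.3 12.6]
   handle 13213 p2 [-123.3  -14.3  118. ] p98 [ 57.2  14.5 121.8]
wrist wrist0.npz
   base +y strip 4781 p2 [-11.6  35.6   8.8] p98 [167.6  64.4  16.3]
   head 11961 p2 [102.6 -25.5 112.9] p98 [209.4  27.5 128.1]
   guard 3374 p2 [176.5 -68.3 121.2] p98 [230.6 -41.7 168.3]
scene scene0.npz
   post 94 p2 [-124.8  -60.9  138.9] p98 [-101.7  -31.6  151.7]
   lock 38 p2 [ -9.4 -30.9 140.8] p98 [  7.  -16.4 158.7]
   base +y strip 16 p2 [-160.2   62.8    8.4] p98 [19.3 68.6 14.2]
   head 679 p2 [102.6 -25.9 115.7] p98 [209.3  24.4 132.5]
   guard 490 p2 [114.3 -68.2 121.4] p98 [227.6 -40.7 172.3]
   handle 592 p2 [-151.9  -14.2  112.5] p98 [ 55.8  14.3 126.9]
side side0.npz
   post 91 p2 [-126.9  -59.2  139.7] p98 [-104.5  -33.4  149.8]
   lock 48 p2 [-11.6 -31.7 141.5] p98 [  3.2 -16.  158.4]
   base +y strip 1535 p2 [-165.    35.9    8.5] p98 [156.7  65.2  15.9]
   head 796 p2 [101.3 -22.4 111.3] p98 [203.1  28.8 131.7]
   guard 707 p2 [109.7 -69.3 121.4] p98 [223.1 -40.6 171.5]
   handle 959 p2 [-138.4  -13.7  114. ] p98 [ 55.3  14.5 125.3]
```

Run:
```python
from h import *
a=np.radians(91.0); O=np.array([654.3,-241.5])
R=np.array([[np.cos(a),-np.sin(a)],[np.sin(a),np.cos(a)]])
for f in ("w28.npz","wrist0.npz","scene0.npz","side0.npz"):
    X=cloud(dict(np.load(f))); P=X[np.isfinite(X[...,2])].reshape(-1,3)
    Q=np.c_[(P[:,:2]-O)@R,P[:,2]]
    print(f)
    o=[]
    for x in range(40,225,6):
        m=(abs(Q[:,0]-x)<3)&(abs(Q[:,1])<15)&(Q[:,2]>90)&(Q[:,2]<160)
        if m.sum()>5: o.append((x,round(float(np.median(Q[m,2])),1)))
    print(" top",o)
    o=[]
    for x in range(90,240,8):
        m=(abs(Q[:,0]-x)<4)&(Q[:,1]<-38)&(Q[:,1]>-75)&(Q[:,2]>60)&(Q[:,2]<190)
        if m.sum()>5: o.append((x,round(float(np.percentile(Q[m,2],97)),1)))
    print(" guard",o)
    m=(Q[:,0]>-160)&(Q[:,0]<-70)&(Q[:,2]>155)&(Q[:,2]<235)&(Q[:,1]>-60)&(Q[:,1]<90)
    if f!="wrist0.npz":
      L=Q[m]
      for y in range(-40,80,15):
        k=abs(L[:,1]-y)<6
        if k.sum()>3: print("  lever y",y,"x",L[k,0].min().round(),L[k,0].max().round(),"z",np.median(L[k,2]).round())
    o=[]
    for zz in range(114,162,6):
        m=(abs(Q[:,0])<40)&(Q[:,1]<-17)&(Q[:,1]>-31)&(abs(Q[:,2]-zz)<3)
        if m.sum()>3: o.append((zz,Q[m,0].min().round(1),Q[m,0].max().round(1)))
    print(" lock",o)
```

```text
w28.npz
 top [(40, 120.1), (46, 120.1), (52, 120.1), (58, 120.1), (64, 120.1), (70, 119.9)]
 guard []
  lever y -25 x -124.0 -104.0 z 159.0
  lever y -10 x -125.0 -104.0 z 169.0
  lever y 5 x -124.0 -98.0 z 183.0
  lever y 20 x -125.0 -97.0 z 195.0
  lever y 35 x -110.0 -97.0 z 205.0
 lock [(114, np.float64(-39.4), np.float64(39.8)), (120, np.float64(-39.7), np.float64(36.2)), (126, np.float64(3.4), np.float64(13.4)), (132, np.float64(0.5), np.float64(10.3)), (138, np.float64(-1.7), np.float64(7.4)), (144, np.float64(-9.4), np.float64(4.5)), (150, np.float64(-10.3), np.float64(1.8)), (156, np.float64(-9.5), np.float64(0.8))]
wrist0.npz
 top [(82, 127.1), (88, 127.4), (94, 127.3), (100, 127.4), (106, 127.4), (112, 127.5), (118, 127.5), (124, 127.5), (130, 127.4), (136, 125.5), (142, 123.0), (148, 124.5), (154, 126.3), (160, 126.4), (166, 126.4), (172, 126.4), (178, 126.5), (184, 126.5), (190, 126.4), (196, 126.3), (202, 124.9), (208, 114.8)]
 guard [(106, 112.9), (114, 130.2), (122, 144.6), (130, 152.4), (178, 168.7), (186, 168.5), (194, 167.3), (202, 164.4), (210, 161.6), (218, 146.8
[... 1793 characters left out ...]
.5), (170, 171.7), (178, 172.2), (186, 171.0), (194, 170.4), (202, 166.7), (210, 164.0), (218, 143.2), (226, 136.3), (234, 124.2)]
  lever y -25 x -125.0 -108.0 z 158.0
  lever y -10 x -125.0 -107.0 z 168.0
  lever y 5 x -130.0 -107.0 z 183.0
  lever y 20 x -132.0 -103.0 z 196.0
  lever y 35 x -133.0 -106.0 z 210.0
  lever y 50 x -132.0 -98.0 z 220.0
 lock [(114, np.float64(-28.3), np.float64(39.8)), (120, np.float64(-35.0), np.float64(35.8)), (126, np.float64(4.2), np.float64(12.7)), (132, np.float64(1.6), np.float64(11.1)), (138, np.float64(0.1), np.float64(3.3)), (144, np.float64(-3.2), np.float64(3.8)), (150, np.float64(-8.0), np.float64(1.3)), (156, np.float64(-11.7), np.float64(-0.4))]
```

The grinder's features (lock pivot, housing step, clamp plate, guard top) agree on an origin about 10 mm further forward than the base edges gave, so I use O=(654.5,−231.8), yaw 91°. The lock-off lean fits "fully back". Now going over the press point.

```bash
cat >> h.py <<'E'
O=np.array([654.5,-231.8]); SY=91.0
def S(x,y):
    a=np.radians(SY); return O[0]+np.cos(a)*x-np.sin(a)*y, O[1]+np.sin(a)*x+np.cos(a)*y
E
python3 - <<'E'
from h import *
p=S(-125,45); print(p); plan(*p,410,91)
E
```

```text
(np.float64(611.6884045226228), np.float64(-357.56632018422664))
tx -0.319 ty 0.076 tz 0.088 az 0.006 psi 91.3
```

```bash
python3 -m jog '[{"tx":-0.32,"ty":0.075,"tz":0.05,"ax":0,"ay":0,"az":0,"hand":0},{"tx":-0.32,"ty":0.075,"tz":0.05,"ax":0,"ay":0,"az":0,"hand":0},{"tx":-0.32,"ty":0.075,"tz":0.05,"ax":0,"ay":0,"az":0,"hand":0},{"tx":-0.32,"ty":0.075,"tz":0.05,"ax":0,"ay":0,"az":0,"hand":0}]'
python3 -m jog '[{"tx":0,"ty":0,"tz":0.05,"ax":0,"ay":0,"az":0,"hand":0},{"tx":0,"ty":0,"tz":0.1,"ax":0,"ay":0,"az":0,"hand":0},{"tx":0,"ty":0,"tz":0.15,"ax":0,"ay":0,"az":0,"hand":0},{"tx":0,"ty":0,"tz":0.2,"ax":0,"ay":0,"az":0,"hand":0},{"tx":0,"ty":0,"tz":0.25,"ax":0,"ay":0,"az":0,"hand":0}]'
python3 - <<'E'
from h import *
s=snapshot("side"); cv2.imwrite(f"pics/side29.png",cv2.resize(s["pixels"][130:330,300:540,::-1],None,fx=3,fy=3))
s=snapshot("scene"); cv2.imwrite(f"pics/s29.png",cv2.resize(s["pixels"][130:330,130:370,::-1],None,fx=3,fy=3))
show()
E
```

```text
time: 38.2
tool_pos: [611.5, -358.0, 415.5]
tcp_rot: [-180.0, -0.0, 91.3]
ft_force: [0.1, 0.4, 0.8]
finger_gap: -0.1
time: 38.62
tool_pos: [611.9, -357.2, 380.7]
tcp_rot: [179.8, 0.1, 91.4]
ft_force: [-0.5, 0.7, 9.4]
finger_gap: 0.1
t 38.72 pos [ 611.7 -357.1  378.6] rot [1.799e+02 1.000e-01 9.140e+01] F [ 2.2 -1.8  6.2] gap -0.1 j [-34.  25.  67.  -0.  88. -36.]
```

View pics/side29.png

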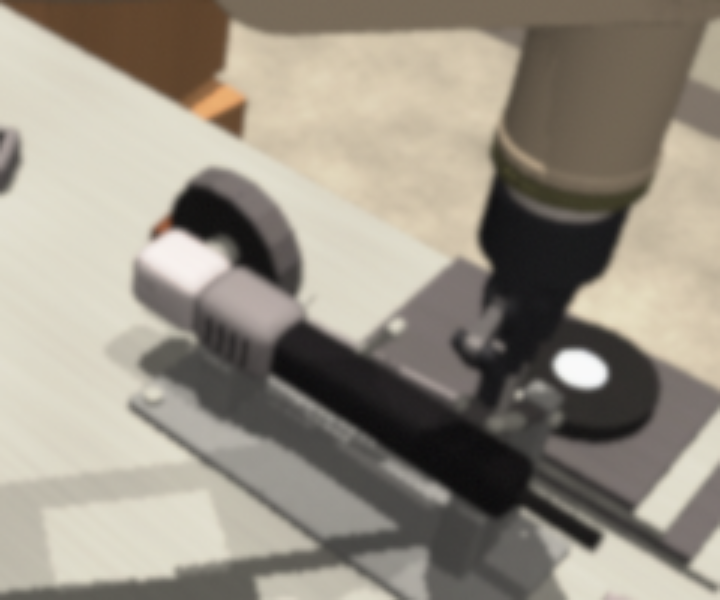

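View pics/s29.png

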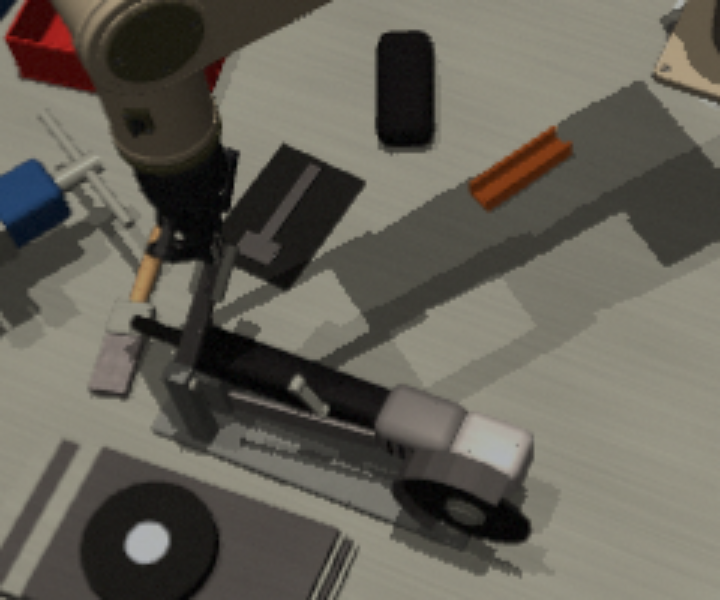

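The fingers are on the plate (scene crop at 205,265) with 9 N upward, as expected. Pressing on down.

```bash
python3 -m jog '[{"tx":0,"ty":0,"tz":0.05,"ax":0,"ay":0,"az":0,"hand":0},{"tx":0,"ty":0,"tz":0.1,"ax":0,"ay":0,"az":0,"hand":0},{"tx":0,"ty":0,"tz":0.15,"ax":0,"ay":0,"az":0,"hand":0},{"tx":0,"ty":0,"tz":0.2,"ax":0,"ay":0,"az":0,"hand":0},{"tx":0,"ty":0,"tz":0.25,"ax":0,"ay":0,"az":0,"hand":0}]'
python3 -m jog '[{"tx":0,"ty":0,"tz":0.04,"ax":0,"ay":0,"az":0,"hand":0},{"tx":0,"ty":0,"tz":0.08,"ax":0,"ay":0,"az":0,"hand":0},{"tx":0,"ty":0,"tz":0.11,"ax":0,"ay":0,"az":0,"hand":0},{"tx":0,"ty":0,"tz":0.13,"ax":0,"ay":0,"az":0,"hand":0}]'
python3 -m jog '[{"tx":0,"ty":0,"tz":0.02,"ax":0,"ay":0,"az":0,"hand":0},{"tx":0,"ty":0,"tz":0.02,"ax":0,"ay":0,"az":0,"hand":0},{"tx":0,"ty":0,"tz":0.02,"ax":0,"ay":0,"az":0,"hand":0}]'
```

```text
time: 39.13
tool_pos: [611.8, -357.1, 342.0]
tcp_rot: [179.9, 0.1, 91.4]
ft_force: [-1.5, 0.1, 5.3]
finger_gap: -0.1
time: 39.47
tool_pos: [611.5, -357.0, 320.0]
tcp_rot: [-179.9, -0.1, 91.4]
ft_force: [-1.0, 0.7, -1.6]
finger_gap: 0.3
time: 39.72
tool_pos: [611.7, -357.4, 318.1]
tcp_rot: [-180.0, -0.0, 91.4]
ft_force: [0.1, -0.9, 0.2]
finger_gap: -0.2
```

```bash
python3 -m jog '[{"tx":0,"ty":0,"tz":0.02,"ax":0,"ay":0,"az":0,"hand":0},{"tx":0,"ty":0,"tz":0.04,"ax":0,"ay":0,"az":0,"hand":0},{"tx":0,"ty":0,"tz":0.05,"ax":0,"ay":0,"az":0,"hand":0},{"tx":0,"ty":0,"tz":0.05,"ax":0,"ay":0,"az":0,"hand":0}]'
python3 -m jog '[{"tx":0,"ty":0,"tz":0.01,"ax":0,"ay":0,"az":0,"hand":0},{"tx":0,"ty":0,"tz":0.02,"ax":0,"ay":0,"az":0,"hand":0},{"tx":0,"ty":0,"tz":0.02,"ax":0,"ay":0,"az":0,"hand":0}]'
```

```text
time: 40.05
tool_pos: [611.6, -357.4, 310.2]
tcp_rot: [-180.0, -0.0, 91.3]
ft_force: [0.1, 0.4, -0.9]
finger_gap: 0.1
time: 40.3
tool_pos: [611.8, -357.6, 308.5]
tcp_rot: [180.0, 0.0, 91.3]
ft_force: [-0.5, -0.1, 1.7]
finger_gap: 0.1
```

```bash
python3 -m jog '[{"tx":0,"ty":0,"tz":0.015,"ax":0,"ay":0,"az":0,"hand":0},{"tx":0,"ty":0,"tz":0.015,"ax":0,"ay":0,"az":0,"hand":0},{"tx":0,"ty":0,"tz":0.015,"ax":0,"ay":0,"az":0,"hand":0}]'
python3 -m jog '[{"tx":0,"ty":0,"tz":-0.2,"ax":0,"ay":0,"az":0,"hand":0},{"tx":0,"ty":0,"tz":-0.4,"ax":0,"ay":0,"az":0,"hand":0},{"tx":0,"ty":0,"tz":-0.6,"ax":0,"ay":0,"az":0,"hand":0},{"tx":0.3,"ty":0,"tz":-0.8,"ax":0,"ay":0,"az":0,"hand":0},{"tx":0.5,"ty":0,"tz":-0.8,"ax":0,"ay":0,"az":0,"hand":0}]'
python3 -m jog '[{"tx":0,"ty":0,"tz":0,"ax":0,"ay":0,"az":0,"hand":0},{"tx":0,"ty":0,"tz":0,"ax":0,"ay":0,"az":0,"hand":0},{"tx":0,"ty":0,"tz":0,"ax":0,"ay":0,"az":0,"hand":0}]'
python3 - <<'E'
from h import *
s=snapshot("wrist"); cv2.imwrite(f"pics/w30.png",s["pixels"][:,:,::-1]); np.savez("w30.npz",**s)
show()
X=cloud(s);P=X[np.isfinite(X[...,2])]
a=np.radians(SY);R=np.array([[np.cos(a),-np.sin(a)],[np.sin(a),np.cos(a)]]);Q=np.c_[(P[:,:2]-O)@R,P[:,2]]
m=(Q[:,0]>-160)&(Q[:,0]<-95)&(Q[:,2]>125)&(Q[:,2]<235)
for y in range(-60,100,15):
    k=m&(abs(Q[:,1]-y)<6)
    if k.sum()>5: print(y,k.sum(),Q[k,0].min().round(),Q[k,0].max().round(),np.median(Q[k,2]).round(1))
for zz in range(126,162,4):
    m=(abs(Q[:,0])<60)&(Q[:,1]<-17)&(Q[:,1]>-31)&(abs(Q[:,2]-zz)<2)
    if m.sum()>3: print("lock",zz,Q[m,0].min().round(1),Q[m,0].max().round(1),Q[m,1].min().round(1),Q[m,1].max().round(1))
E
```

```text
time: 40.55
tool_pos: [611.8, -357.6, 308.4]
tcp_rot: [179.9, 0.1, 91.4]
ft_force: [-6.0, 4.0, 14.1]
finger_gap: -0.0
time: 40.97
tool_pos: [609.9, -284.5, 431.0]
tcp_rot: [179.6, 0.2, 91.1]
ft_force: [0.9, 0.9, 1.2]
finger_gap: 0.1
time: 41.22
tool_pos: [609.9, -282.4, 425.5]
tcp_rot: [-180.0, 0.0, 91.4]
ft_force: [-0.5, -0.0, -0.3]
finger_gap: 0.4
t 41.27 pos [ 609.8 -283.   424.9] rot [-179.9   -0.    91.3] F [ 0.3  0.3 -1.3] gap -0.1 j [-29.  18.  71.  -0.  91. -31.]
-60 280 -135.0 -107.0 144.6
-45 976 -135.0 -107.0 143.3
-30 485 -134.0 -114.0 133.1
-15 486 -134.0 -113.0 133.2
0 485 -134.0 -114.0 133.2
15 234 -134.0 -114.0 133.1
75 400 -137.0 -107.0 133.2
90 49 -138.0 -108.0 132.5
lock 126 -4.9 3.8 -29.4 -17.5
lock 130 -6.4 1.5 -29.1 -17.7
lock 134 -8.3 -0.6 -29.5 -17.6
lock 138 -11.6 -3.1 -29.1 -17.8
lock 142 -17.0 -4.7 -29.3 -17.2
lock 146 -19.4 -6.0 -28.6 -17.0
lock 150 -20.3 -8.6 -30.7 -17.0
lock 154 -19.8 -8.7 -30.9 -17.0
lock 158 -16.8 -12.0 -30.4 -17.4
```

View pics/w30.png

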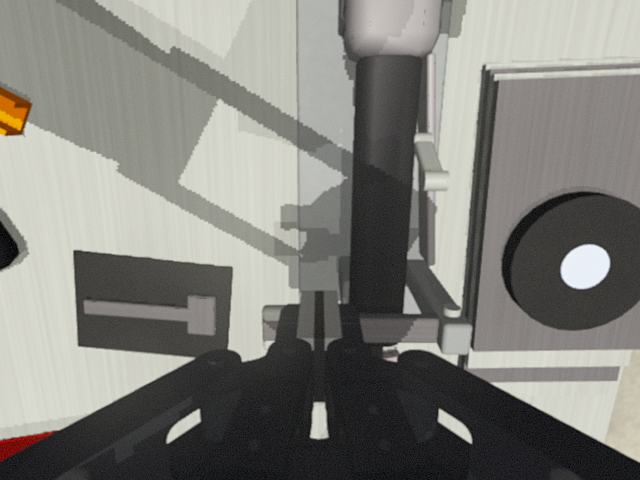

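The clamp lever is down and level (px 360,325; height constant at 133 mm along its length). Its x matches the refined frame, and the lock-off is still back. Next the lock-off: closed fingers go behind it, on the tail side.

Run:
```python
from h import *
p=S(-48,-24); print(p); plan(*p,360,91)
p2=S(-48,-24); print("down"); plan(*p2,311,91,start=(*p,360,91))
```

```text
(np.float64(679.334060192743), np.float64(-279.373831613012))
tx 0.014 ty 0.464 tz 0.433 az 0.007 psi 91.3
down
tx 0.000 ty 0.000 tz 0.327 az 0.000 psi 91
```

```bash
python3 -m jog '[{"tx":0.01,"ty":0.2,"tz":0.1,"ax":0,"ay":0,"az":0,"hand":0},{"tx":0.01,"ty":0.4,"tz":0.2,"ax":0,"ay":0,"az":0,"hand":0},{"tx":0.01,"ty":0.465,"tz":0.35,"ax":0,"ay":0,"az":0,"hand":0},{"tx":0.01,"ty":0.465,"tz":0.43,"ax":0,"ay":0,"az":0,"hand":0},{"tx":0.01,"ty":0.465,"tz":0.43,"ax":0,"ay":0,"az":0,"hand":0}]'
python3 -m jog '[{"tx":0,"ty":0,"tz":0,"ax":0,"ay":0,"az":0,"hand":0},{"tx":0,"ty":0,"tz":0.1,"ax":0,"ay":0,"az":0,"hand":0},{"tx":0,"ty":0,"tz":0.2,"ax":0,"ay":0,"az":0,"hand":0},{"tx":0,"ty":0,"tz":0.27,"ax":0,"ay":0,"az":0,"hand":0},{"tx":0,"ty":0,"tz":0.29,"ax":0,"ay":0,"az":0,"hand":0}]'
python3 -m jog '[{"tx":0,"ty":0,"tz":0,"ax":0,"ay":0,"az":0,"hand":0},{"tx":0,"ty":0,"tz":0,"ax":0,"ay":0,"az":0,"hand":0}]'
python3 - <<'E'
from h import *
s=snapshot("wrist"); cv2.imwrite(f"pics/w31.png",s["pixels"][:,:,::-1])
show(); p=S(-48,-24); plan(*p,310,91)
E
```

```text
time: 41.68
tool_pos: [678.6, -280.0, 354.5]
tcp_rot: [-179.5, -0.2, 91.3]
ft_force: [-0.3, -0.5, -1.1]
finger_gap: 0.3
time: 42.1
tool_pos: [678.5, -279.2, 314.3]
tcp_rot: [-179.8, -0.1, 91.3]
ft_force: [-0.4, -0.3, -0.2]
finger_gap: -0.0
time: 42.27
tool_pos: [679.5, -279.4, 317.5]
tcp_rot: [-180.0, -0.0, 91.4]
ft_force: [-0.9, 0.4, 0.4]
finger_gap: 0.5
t 42.32 pos [ 679.7 -279.5  318.3] rot [180.    0.   91.4] F [ 0.3 -0.  -0. ] gap 0.4 j [-26.  31.  66.   0.  83. -28.]
tx 0.001 ty -0.003 tz 0.055 az 0.008 psi 91.4
```

View pics/w31.png

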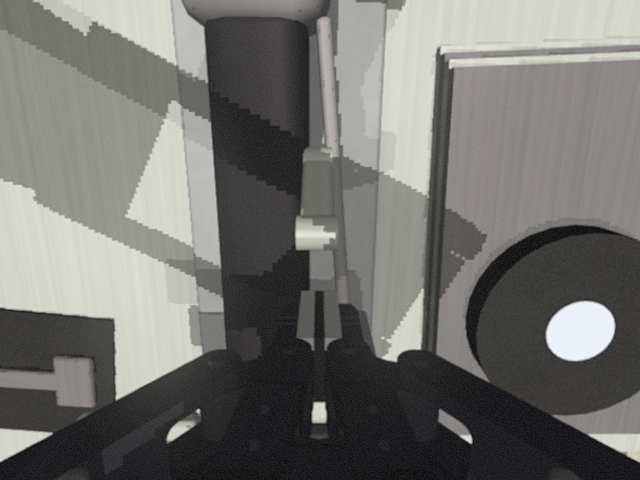

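The fingers (px 320,310) are in line with the lever tip (316,233). Going down a little and pushing forward.

```bash
python3 -m jog '[{"tx":0,"ty":0,"tz":0.03,"ax":0,"ay":0,"az":0,"hand":0},{"tx":0,"ty":0,"tz":0.05,"ax":0,"ay":0,"az":0,"hand":0},{"tx":0,"ty":0,"tz":0.05,"ax":0,"ay":0,"az":0,"hand":0},{"tx":0.04,"ty":0,"tz":0.05,"ax":0,"ay":0,"az":0,"hand":0},{"tx":0.08,"ty":0,"tz":0.05,"ax":0,"ay":0,"az":0,"hand":0}]'
python3 -m jog '[{"tx":0.04,"ty":0,"tz":0,"ax":0,"ay":0,"az":0,"hand":0},{"tx":0.08,"ty":0,"tz":0,"ax":0,"ay":0,"az":0,"hand":0},{"tx":0.12,"ty":0,"tz":0,"ax":0,"ay":0,"az":0,"hand":0},{"tx":0.16,"ty":0,"tz":0,"ax":0,"ay":0,"az":0,"hand":0},{"tx":0.19,"ty":0,"tz":0,"ax":0,"ay":0,"az":0,"hand":0}]'
python3 -m jog '[{"tx":0.02,"ty":0,"tz":0,"ax":0,"ay":0,"az":0,"hand":0},{"tx":0.04,"ty":0,"tz":0,"ax":0,"ay":0,"az":0,"hand":0},{"tx":0.06,"ty":0,"tz":0,"ax":0,"ay":0,"az":0,"hand":0},{"tx":0.06,"ty":0,"tz":0,"ax":0,"ay":0,"az":0,"hand":0}]'
python3 - <<'E'
from h import *
show(); s=sense(); a=np.radians(SY);R=np.array([[np.cos(a),-np.sin(a)],[np.sin(a),np.cos(a)]]); print("stand xy",(s["tool_pos"][:2]-O)@R)
E
```

```text
time: 42.73
tool_pos: [679.3, -267.2, 310.2]
tcp_rot: [180.0, -0.0, 91.3]
ft_force: [-0.6, 0.8, 0.1]
finger_gap: -0.3
time: 43.15
tool_pos: [678.8, -238.0, 310.5]
tcp_rot: [180.0, 0.0, 91.4]
ft_force: [-0.2, -1.4, 0.9]
finger_gap: -0.0
time: 43.48
tool_pos: [678.4, -229.4, 309.9]
tcp_rot: [-180.0, -0.0, 91.4]
ft_force: [0.3, 0.4, -0.6]
finger_gap: -0.1
t 43.48 pos [ 678.4 -229.4  309.9] rot [-180.    -0.    91.4] F [ 0.3  0.4 -0.6] gap -0.1 j [-23.  28.  70.   0.  82. -24.]
stand xy [  2.02147288 -23.96116794]
```

```bash
python3 -m jog '[{"tx":0.01,"ty":0,"tz":0,"ax":0,"ay":0,"az":0,"hand":0},{"tx":0.02,"ty":0,"tz":0,"ax":0,"ay":0,"az":0,"hand":0},{"tx":0.02,"ty":0,"tz":0,"ax":0,"ay":0,"az":0,"hand":0}]'
python3 -m jog '[{"tx":0.01,"ty":0,"tz":0,"ax":0,"ay":0,"az":0,"hand":0},{"tx":0.02,"ty":0,"tz":0,"ax":0,"ay":0,"az":0,"hand":0},{"tx":0.02,"ty":0,"tz":0,"ax":0,"ay":0,"az":0,"hand":0}]'
```

```text
time: 43.73
tool_pos: [678.3, -226.8, 310.0]
tcp_rot: [-180.0, -0.0, 91.3]
ft_force: [-0.1, -0.5, -0.7]
finger_gap: 0.2
time: 43.98
tool_pos: [678.2, -224.8, 310.3]
tcp_rot: [180.0, 0.1, 91.3]
ft_force: [-0.1, -5.0, -0.8]
finger_gap: -0.1
```

5 N of resistance at x_s≈6.7 means the lever is against its forward stop. Backing off, rising and checking.

```bash
python3 -m jog '[{"tx":-0.05,"ty":0,"tz":0,"ax":0,"ay":0,"az":0,"hand":0},{"tx":-0.12,"ty":0,"tz":-0.02,"ax":0,"ay":0,"az":0,"hand":0},{"tx":-0.2,"ty":0,"tz":-0.15,"ax":0,"ay":0,"az":0,"hand":0},{"tx":-0.3,"ty":0,"tz":-0.3,"ax":0,"ay":0,"az":0,"hand":0},{"tx":-0.4,"ty":0,"tz":-0.4,"ax":0,"ay":0,"az":0,"hand":0}]'
python3 -m jog '[{"tx":0,"ty":0,"tz":0,"ax":0,"ay":0,"az":0,"hand":1},{"tx":0,"ty":0,"tz":0,"ax":0,"ay":0,"az":0,"hand":1},{"tx":0,"ty":0,"tz":0,"ax":0,"ay":0,"az":0,"hand":1},{"tx":0,"ty":0,"tz":0,"ax":0,"ay":0,"az":0,"hand":1},{"tx":0,"ty":0,"tz":0,"ax":0,"ay":0,"az":0,"hand":1}]' 30
python3 - <<'E'
from h import *
s=snapshot("wrist"); cv2.imwrite(f"pics/w32.png",s["pixels"][:,:,::-1])
show()
X=cloud(s);P=X[np.isfinite(X[...,2])]
a=np.radians(SY);R=np.array([[np.cos(a),-np.sin(a)],[np.sin(a),np.cos(a)]]);Q=np.c_[(P[:,:2]-O)@R,P[:,2]]
for zz in range(126,162,4):
    m=(abs(Q[:,0])<60)&(Q[:,1]<-17)&(Q[:,1]>-31)&(abs(Q[:,2]-zz)<2)
    if m.sum()>3: print("lock",zz,Q[m,0].min().round(1),Q[m,0].max().round(1))
for x in range(-85,70,15):
    m=(abs(Q[:,0]-x)<4)&(Q[:,2]>104)&(Q[:,2]<114)&(Q[:,1]<-22)&(Q[:,1]>-50)
    if m.sum()>3: print("paddle",x,Q[m,1].min().round(1),Q[m,1].max().round(1))
for x in (-70,-55,-40):
    m=(abs(Q[:,0]-x)<4)&(Q[:,2]>95)&(Q[:,2]<125)&(Q[:,1]>-30)&(Q[:,1]<40); print("handle",x,Q[m,1].min().round(1),Q[m,1].max().round(1),m.sum())
p=S(-55,-6); print(p); plan(*p,360,91);
E
```

```text
time: 44.4
tool_pos: [679.8, -285.0, 372.4]
tcp_rot: [179.9, 0.0, 91.4]
ft_force: [0.8, 0.4, 0.8]
finger_gap: 0.2
time: 44.82
tool_pos: [679.6, -283.0, 368.3]
tcp_rot: [-179.9, -0.1, 91.4]
ft_force: [-1.1, -0.3, -0.3]
finger_gap: 60.6
t 44.87 pos [ 679.6 -283.   368.6] rot [-1.799e+02 -1.000e-01  9.140e+01] F [0.1 0.1 0.1] gap 67.7 j [-27.  30.  62.   0.  88. -28.]
lock 126 8.0 12.1
lock 130 9.7 15.4
lock 134 12.2 16.9
lock 138 14.7 18.7
lock 142 16.6 20.6
lock 146 18.8 21.0
lock 150 20.5 32.8
lock 154 21.3 32.3
lock 158 24.5 28.9
paddle -85 -40.9 -34.9
paddle -70 -40.1 -33.9
paddle -55 -38.4 -32.4
paddle -40 -37.5 -31.0
paddle -25 -36.1 -29.7
paddle -10 -34.6 -22.3
paddle 5 -33.2 -29.8
paddle 20 -31.8 -30.6
paddle 35 -30.4 -24.6
paddle 50 -29.7 -23.5
paddle 65 -27.9 -24.9
handle -70 -19.6 19.9 882
handle -55 -19.6 20.5 930
handle -40 -19.6 20.5 976
(np.float64(661.4589685249889), np.float64(-286.6869087949778))
tx -0.021 ty -0.122 tz 0.057 az 0.009 psi 91.4
```

View pics/w32.png

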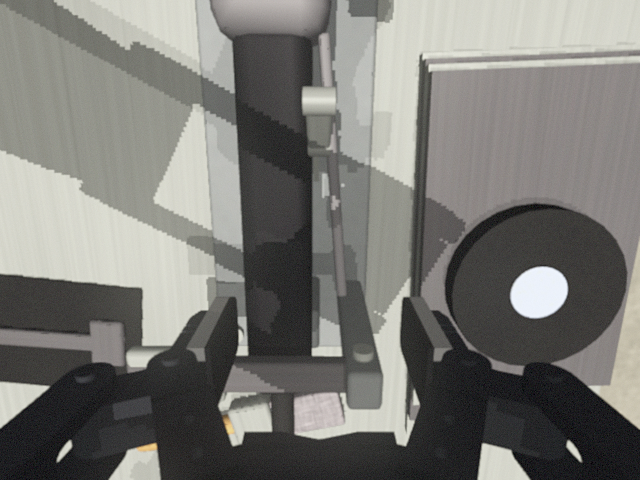

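The lock-off tip is now at x_s 26.6, fully forward. The clamp is down (px 290,375), and paddle face and handle sit where the frame predicts. Moving over the squeeze point.

```bash
python3 -m jog '[{"tx":-0.02,"ty":-0.12,"tz":0,"ax":0,"ay":0,"az":0.01,"hand":1},{"tx":-0.02,"ty":-0.12,"tz":0,"ax":0,"ay":0,"az":0.01,"hand":1},{"tx":-0.02,"ty":-0.12,"tz":0,"ax":0,"ay":0,"az":0.01,"hand":1},{"tx":-0.02,"ty":-0.12,"tz":0,"ax":0,"ay":0,"az":0.01,"hand":1}]' 30
python3 - <<'E'
from h import *
show(); p=S(-55,-6); plan(*p,300,91); plan(*p,250,91,start=(*p,300,91))
E
```

```text
time: 45.2
tool_pos: [662.1, -287.0, 370.2]
tcp_rot: [180.0, -0.0, 90.9]
ft_force: [0.0, 0.3, 0.8]
finger_gap: 85.4
t 45.2 pos [ 662.1 -287.   370.2] rot [180.   -0.   90.9] F [0.  0.3 0.8] gap 85.4 j [-28.  27.  65.   0.  88. -28.]
tx 0.002 ty -0.004 tz 0.468 az -0.002 psi 90.9
tx 0.000 ty 0.000 tz 0.333 az 0.000 psi 91
```

```bash
python3 -m jog '[{"tx":0,"ty":-0.004,"tz":0.12,"ax":0,"ay":0,"az":0,"hand":1},{"tx":0,"ty":-0.004,"tz":0.24,"ax":0,"ay":0,"az":0,"hand":1},{"tx":0,"ty":-0.004,"tz":0.34,"ax":0,"ay":0,"az":0,"hand":1},{"tx":0,"ty":-0.004,"tz":0.42,"ax":0,"ay":0,"az":0,"hand":1},{"tx":0,"ty":-0.004,"tz":0.46,"ax":0,"ay":0,"az":0,"hand":1}]'
python3 -m jog '[{"tx":0,"ty":0,"tz":0,"ax":0,"ay":0,"az":0,"hand":1},{"tx":0,"ty":0,"tz":0,"ax":0,"ay":0,"az":0,"hand":1},{"tx":0,"ty":0,"tz":0,"ax":0,"ay":0,"az":0,"hand":1}]'
python3 - <<'E'
from h import *
show(); p=S(-55,-6); plan(*p,250,91)
s=snapshot("wrist"); cv2.imwrite(f"pics/w33.png",s["pixels"][:,:,::-1])
E
```

```text
time: 45.62
tool_pos: [660.9, -286.9, 298.3]
tcp_rot: [-179.8, -0.1, 90.9]
ft_force: [-0.5, 0.6, -0.5]
finger_gap: 85.2
time: 45.87
tool_pos: [661.6, -287.5, 302.5]
tcp_rot: [179.9, 0.0, 90.9]
ft_force: [0.4, -0.8, -0.4]
finger_gap: 85.6
t 45.87 pos [ 661.6 -287.5  302.5] rot [179.9   0.   90.9] F [ 0.4 -0.8 -0.4] gap 85.6 j [-28.  30.  69.   0.  81. -28.]
tx 0.006 ty -0.001 tz 0.350 az -0.002 psi 90.9
```

View pics/w33.png

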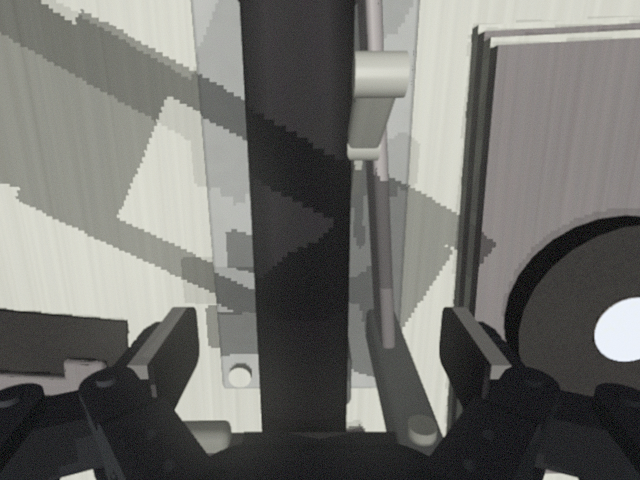

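The fingers straddle handle and paddle (px 258–392 between the fingertips at 195 and 445). Going down.

```bash
python3 -m jog '[{"tx":0.005,"ty":0,"tz":0.1,"ax":0,"ay":0,"az":0,"hand":1},{"tx":0.005,"ty":0,"tz":0.19,"ax":0,"ay":0,"az":0,"hand":1},{"tx":0.005,"ty":0,"tz":0.26,"ax":0,"ay":0,"az":0,"hand":1},{"tx":0.005,"ty":0,"tz":0.31,"ax":0,"ay":0,"az":0,"hand":1},{"tx":0.005,"ty":0,"tz":0.33,"ax":0,"ay":0,"az":0,"hand":1}]'
python3 -m jog '[{"tx":0,"ty":0,"tz":0,"ax":0,"ay":0,"az":0,"hand":1},{"tx":0,"ty":0,"tz":0,"ax":0,"ay":0,"az":0,"hand":1},{"tx":0,"ty":0,"tz":0,"ax":0,"ay":0,"az":0,"hand":1}]'
python3 - <<'E'
from h import *
show(); p=S(-55,-5.5); plan(*p,250,91)
E
```

```text
time: 46.33
tool_pos: [660.3, -286.1, 248.3]
tcp_rot: [-179.8, -0.1, 90.9]
ft_force: [-0.9, 0.5, -1.1]
finger_gap: 85.3
time: 46.58
tool_pos: [661.5, -286.8, 252.5]
tcp_rot: [179.9, 0.0, 90.9]
ft_force: [-0.0, -0.0, -0.2]
finger_gap: 85.2
t 46.58 pos [ 661.5 -286.8  252.5] rot [179.9   0.   90.9] F [-0.  -0.  -0.2] gap 85.2 j [-28.  32.  72.  -0.  77. -28.]
tx 0.001 ty -0.004 tz 0.017 az -0.002 psi 90.9
```

```bash
python3 -m jog '[{"tx":0,"ty":0,"tz":0.01,"ax":0,"ay":0,"az":0,"hand":0.4},{"tx":0,"ty":0,"tz":0.01,"ax":0,"ay":0,"az":0,"hand":0.4},{"tx":0,"ty":0,"tz":0.01,"ax":0,"ay":0,"az":0,"hand":0.4},{"tx":0,"ty":0,"tz":0.01,"ax":0,"ay":0,"az":0,"hand":0.4},{"tx":0,"ty":0,"tz":0.01,"ax":0,"ay":0,"az":0,"hand":0.4}]' 45
python3 -m jog '[{"tx":0,"ty":0,"tz":0,"ax":0,"ay":0,"az":0,"hand":0.3},{"tx":0,"ty":0,"tz":0,"ax":0,"ay":0,"az":0,"hand":0.3},{"tx":0,"ty":0,"tz":0,"ax":0,"ay":0,"az":0,"hand":0.3}]'
```

```text
time: 47.0
tool_pos: [659.5, -287.0, 252.7]
tcp_rot: [-179.7, -0.0, 90.9]
ft_force: [-24.3, 4.4, 21.1]
finger_gap: 47.7
time: 47.25
tool_pos: [659.5, -287.0, 252.7]
tcp_rot: [-179.7, -0.0, 90.8]
ft_force: [-22.6, 4.9, 20.9]
finger_gap: 47.5
```

The gap reads 47.5, which with the usual −1.5 to −2 bias is about 49 mm: paddle fully in since t≈46.9. Holding for five seconds and watching the gap.

```bash
for i in 1 2 3 4 5 6 7 8 9 10 11 12; do python3 -m jog '[{"tx":0,"ty":0,"tz":0,"ax":0,"ay":0,"az":0,"hand":0.3},{"tx":0,"ty":0,"tz":0,"ax":0,"ay":0,"az":0,"hand":0.3},{"tx":0,"ty":0,"tz":0,"ax":0,"ay":0,"az":0,"hand":0.3},{"tx":0,"ty":0,"tz":0,"ax":0,"ay":0,"az":0,"hand":0.3},{"tx":0,"ty":0,"tz":0,"ax":0,"ay":0,"az":0,"hand":0.3}]' | egrep 'time|gap|force' | tr '\n' ' '; echo; done
```

```text
time: 47.67 ft_force: [-23.5, 5.2, 21.5] finger_gap: 47.8 
time: 48.08 ft_force: [-23.0, 5.8, 20.8] finger_gap: 47.8 
time: 48.5 ft_force: [-23.3, 4.6, 20.8] finger_gap: 47.7 
time: 48.92 ft_force: [-23.5, 4.9, 20.8] finger_gap: 47.9 
time: 49.33 ft_force: [-23.5, 5.8, 21.0] finger_gap: 47.5 
time: 49.75 ft_force: [-23.8, 4.9, 21.9] finger_gap: 47.7 
time: 50.17 ft_force: [-22.7, 5.2, 21.5] finger_gap: 47.8 
time: 50.58 ft_force: [-22.9, 5.8, 20.8] finger_gap: 47.7 
time: 51.0 ft_force: [-23.8, 5.0, 21.1] finger_gap: 47.7 
time: 51.42 ft_force: [-23.6, 5.5, 21.2] finger_gap: 47.7 
time: 51.83 ft_force: [-22.8, 5.4, 21.6] finger_gap: 48.1 
time: 52.25 ft_force: [-23.3, 4.4, 21.8] finger_gap: 47.9
```

Run:
```python
from h import *
s=snapshot("wrist"); cv2.imwrite(f"pics/w34.png",s["pixels"][:,:,::-1]); np.savez("w34.npz",**s)
X=cloud(s);P=X[np.isfinite(X[...,2])]
a=np.radians(SY);R=np.array([[np.cos(a),-np.sin(a)],[np.sin(a),np.cos(a)]]);Q=np.c_[(P[:,:2]-O)@R,P[:,2]]
for x in range(-85,70,12):
    m=(abs(Q[:,0]-x)<4)&(Q[:,2]>104)&(Q[:,2]<114)&(Q[:,1]<-22)&(Q[:,1]>-50)
    if m.sum()>3: print("paddle",x,Q[m,1].min().round(1),Q[m,1].max().round(1),m.sum())
```

```text
paddle -85 -28.2 -22.3 41
paddle -73 -28.5 -22.2 452
paddle -61 -28.4 -22.0 531
paddle -49 -41.9 -22.0 907
paddle -37 -28.2 -22.1 551
paddle -25 -28.5 -22.1 590
paddle -13 -28.3 -22.0 659
paddle -1 -30.1 -22.0 455
paddle 23 -22.9 -22.5 27
paddle 35 -22.9 -22.3 51
paddle 47 -23.6 -22.6 17
```

View pics/w34.png

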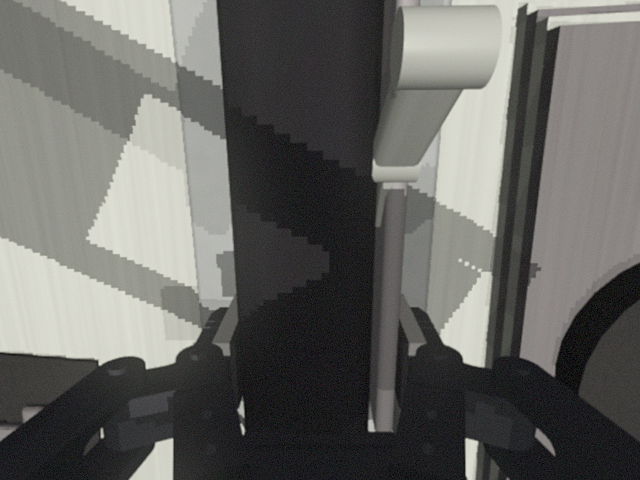

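The paddle is parallel to the handle along its whole length (face at y_s −28.4 throughout), so it is fully in. It has been held for over 5.3 s. Releasing.

```bash
python3 -m jog '[{"tx":0,"ty":0,"tz":0,"ax":0,"ay":0,"az":0,"hand":1},{"tx":0,"ty":0,"tz":0,"ax":0,"ay":0,"az":0,"hand":1},{"tx":0,"ty":0,"tz":0,"ax":0,"ay":0,"az":0,"hand":1},{"tx":0,"ty":0,"tz":0,"ax":0,"ay":0,"az":0,"hand":1},{"tx":0,"ty":0,"tz":0,"ax":0,"ay":0,"az":0,"hand":1}]'
python3 -m jog '[{"tx":0,"ty":0,"tz":0,"ax":0,"ay":0,"az":0,"hand":1},{"tx":0,"ty":0,"tz":-0.15,"ax":0,"ay":0,"az":0,"hand":1},{"tx":0,"ty":0,"tz":-0.35,"ax":0,"ay":0,"az":0,"hand":1},{"tx":0,"ty":0,"tz":-0.6,"ax":0,"ay":0,"az":0,"hand":1},{"tx":0,"ty":0,"tz":-0.75,"ax":0,"ay":0,"az":0,"hand":1}]'
python3 -m jog '[{"tx":0,"ty":0,"tz":-0.1,"ax":0,"ay":0,"az":0,"hand":0},{"tx":0,"ty":0,"tz":-0.1,"ax":0,"ay":0,"az":0,"hand":0},{"tx":0,"ty":0,"tz":-0.1,"ax":0,"ay":0,"az":0,"hand":0},{"tx":0,"ty":0,"tz":-0.1,"ax":0,"ay":0,"az":0,"hand":0},{"tx":0,"ty":0,"tz":-0.1,"ax":0,"ay":0,"az":0,"hand":0}]'
python3 - <<'E'
from h import *
s=snapshot("wrist"); cv2.imwrite(f"pics/w35.png",s["pixels"][:,:,::-1])
X=cloud(s);P=X[np.isfinite(X[...,2])]
a=np.radians(SY);R=np.array([[np.cos(a),-np.sin(a)],[np.sin(a),np.cos(a)]]);Q=np.c_[(P[:,:2]-O)@R,P[:,2]]
for x in range(-85,70,20):
    m=(abs(Q[:,0]-x)<4)&(Q[:,2]>104)&(Q[:,2]<114)&(Q[:,1]<-22)&(Q[:,1]>-50)
    if m.sum()>3: print("paddle",x,Q[m,1].min().round(1),Q[m,1].max().round(1),m.sum())
show(); p=S(58,-24); print(p); plan(*p,375,91)
E
```

```text
time: 52.72
tool_pos: [661.1, -286.6, 250.0]
tcp_rot: [-180.0, -0.0, 90.9]
ft_force: [0.1, 0.4, 0.2]
finger_gap: 85.2
time: 53.13
tool_pos: [661.5, -286.8, 366.7]
tcp_rot: [179.8, 0.1, 90.9]
ft_force: [0.3, -0.1, 1.1]
finger_gap: 85.5
time: 53.55
tool_pos: [660.8, -286.4, 374.9]
tcp_rot: [-179.8, -0.1, 90.9]
ft_force: [-0.1, -0.3, 0.6]
finger_gap: 25.8
paddle -85 -40.3 -34.9 26
paddle -65 -39.1 -33.1 134
paddle -45 -38.0 -31.3 144
paddle -25 -35.9 -29.6 156
paddle -5 -34.1 -22.0 204
paddle 15 -32.2 -31.5 12
paddle 35 -31.0 -24.4 76
paddle 55 -29.2 -22.1 210
t 53.6 pos [ 660.8 -286.4  375. ] rot [-1.798e+02 -1.000e-01  9.090e+01] F [-0.5  0.   0.2] gap 17.4 j [-28.  27.  65.  -0.  88. -28.]
(np.float64(677.4841051103909), np.float64(-173.38997592643452))
tx 0.752 ty 0.123 tz -0.000 az -0.002 psi 90.9
```

View pics/w35.png

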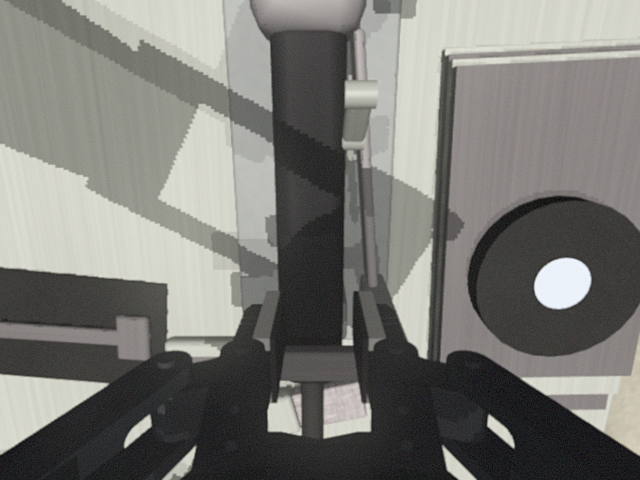

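The paddle is back out (face −38.5 at the squeeze point). Now I'll push the lock-off back from the head side.

```bash
python3 - <<'E'
from h import *
p=S(50,-24); print(p); plan(*p,372,91)
E
python3 -m jog '[{"tx":0.2,"ty":0.12,"tz":0,"ax":0,"ay":0,"az":0,"hand":0},{"tx":0.4,"ty":0.12,"tz":0,"ax":0,"ay":0,"az":0,"hand":0},{"tx":0.6,"ty":0.12,"tz":0,"ax":0,"ay":0,"az":0,"hand":0},{"tx":0.7,"ty":0.12,"tz":0,"ax":0,"ay":0,"az":0,"hand":0},{"tx":0.7,"ty":0.12,"tz":0,"ax":0,"ay":0,"az":0,"hand":0}]'
python3 -m jog '[{"tx":0,"ty":0,"tz":0,"ax":0,"ay":0,"az":0,"hand":0},{"tx":0,"ty":0,"tz":0,"ax":0,"ay":0,"az":0,"hand":0},{"tx":0,"ty":0,"tz":0.1,"ax":0,"ay":0,"az":0,"hand":0},{"tx":0,"ty":0,"tz":0.17,"ax":0,"ay":0,"az":0,"hand":0},{"tx":0,"ty":0,"tz":0.2,"ax":0,"ay":0,"az":0,"hand":0}]'
python3 -m jog '[{"tx":0,"ty":0,"tz":0,"ax":0,"ay":0,"az":0,"hand":0},{"tx":0,"ty":0,"tz":0,"ax":0,"ay":0,"az":0,"hand":0},{"tx":0,"ty":0,"tz":0,"ax":0,"ay":0,"az":0,"hand":0}]'
python3 - <<'E'
from h import *
show(); p=S(50,-24); plan(*p,312,91)
s=snapshot("wrist"); cv2.imwrite(f"pics/w36.png",s["pixels"][:,:,::-1])
s=snapshot("scene"); cv2.imwrite(f"pics/s36.png",cv2.resize(s["pixels"][180:320,160:340,::-1],None,fx=4,fy=4))
E
```

```text
(np.float64(677.6237243618892), np.float64(-181.38875748768564))
tx 0.698 ty 0.123 tz 0.020 az -0.002 psi 90.9
time: 54.02
tool_pos: [677.7, -177.7, 376.4]
tcp_rot: [-179.9, -0.1, 91.1]
ft_force: [-0.0, -0.6, -0.2]
finger_gap: -0.1
time: 54.43
tool_pos: [676.8, -182.5, 344.9]
tcp_rot: [-179.8, -0.1, 90.8]
ft_force: [-0.8, 0.4, -0.7]
finger_gap: 0.3
time: 54.68
tool_pos: [677.6, -181.8, 348.2]
tcp_rot: [180.0, 0.0, 90.9]
ft_force: [0.3, -0.2, -0.4]
finger_gap: -0.0
t 54.68 pos [ 677.6 -181.8  348.2] rot [180.    0.   90.9] F [ 0.3 -0.2 -0.4] gap -0.0 j [-19.  25.  71.  -0.  85. -20.]
tx 0.003 ty -0.000 tz 0.241 az -0.003 psi 90.9
```

View pics/s36.png

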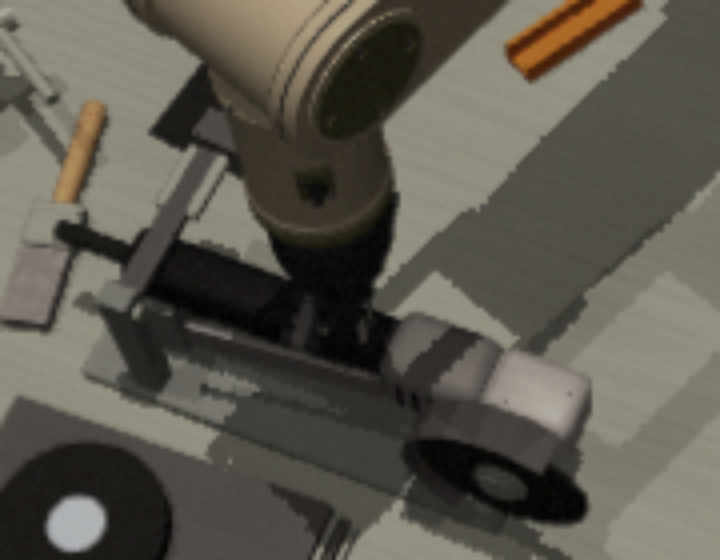

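The fingers (crop 350,335) are on the head side of the forward-leaning lever (305,325). Going down and pushing towards the tail.

```bash
python3 -m jog '[{"tx":0,"ty":0,"tz":0.08,"ax":0,"ay":0,"az":0,"hand":0},{"tx":0,"ty":0,"tz":0.15,"ax":0,"ay":0,"az":0,"hand":0},{"tx":0,"ty":0,"tz":0.2,"ax":0,"ay":0,"az":0,"hand":0},{"tx":0,"ty":0,"tz":0.23,"ax":0,"ay":0,"az":0,"hand":0},{"tx":0,"ty":0,"tz":0.24,"ax":0,"ay":0,"az":0,"hand":0}]'
python3 -m jog '[{"tx":0,"ty":0,"tz":0,"ax":0,"ay":0,"az":0,"hand":0},{"tx":-0.04,"ty":0,"tz":0,"ax":0,"ay":0,"az":0,"hand":0},{"tx":-0.08,"ty":0,"tz":0,"ax":0,"ay":0,"az":0,"hand":0},{"tx":-0.12,"ty":0,"tz":0,"ax":0,"ay":0,"az":0,"hand":0},{"tx":-0.16,"ty":0,"tz":0,"ax":0,"ay":0,"az":0,"hand":0}]'
python3 -m jog '[{"tx":-0.04,"ty":0,"tz":0,"ax":0,"ay":0,"az":0,"hand":0},{"tx":-0.08,"ty":0,"tz":0,"ax":0,"ay":0,"az":0,"hand":0},{"tx":-0.11,"ty":0,"tz":0,"ax":0,"ay":0,"az":0,"hand":0},{"tx":-0.13,"ty":0,"tz":0,"ax":0,"ay":0,"az":0,"hand":0},{"tx":-0.13,"ty":0,"tz":0,"ax":0,"ay":0,"az":0,"hand":0}]'
python3 - <<'E'
from h import *
show(); s=sense(); a=np.radians(SY);R=np.array([[np.cos(a),-np.sin(a)],[np.sin(a),np.cos(a)]]); print("stand xy",(s["tool_pos"][:2]-O)@R)
E
```

```text
time: 55.2
tool_pos: [677.0, -181.1, 309.2]
tcp_rot: [-179.8, -0.1, 90.9]
ft_force: [0.4, -0.3, -0.3]
finger_gap: 0.0
time: 55.62
tool_pos: [678.1, -206.2, 312.5]
tcp_rot: [179.9, 0.0, 90.9]
ft_force: [-0.1, 1.3, 0.5]
finger_gap: -0.3
time: 56.03
tool_pos: [678.1, -225.5, 311.4]
tcp_rot: [-180.0, -0.0, 90.9]
ft_force: [-0.6, -0.7, -0.1]
finger_gap: 0.3
t 56.03 pos [ 678.1 -225.5  311.4] rot [-180.    -0.    90.9] F [-0.6 -0.7 -0.1] gap 0.3 j [-23.  28.  70.   0.  82. -23.]
stand xy [  5.93410168 -23.69557559]
```

```bash
python3 -m jog '[{"tx":-0.01,"ty":0,"tz":0,"ax":0,"ay":0,"az":0,"hand":0},{"tx":-0.02,"ty":0,"tz":0,"ax":0,"ay":0,"az":0,"hand":0},{"tx":-0.02,"ty":0,"tz":0,"ax":0,"ay":0,"az":0,"hand":0}]'
python3 -m jog '[{"tx":-0.01,"ty":0,"tz":0,"ax":0,"ay":0,"az":0,"hand":0},{"tx":-0.02,"ty":0,"tz":0,"ax":0,"ay":0,"az":0,"hand":0},{"tx":-0.02,"ty":0,"tz":0,"ax":0,"ay":0,"az":0,"hand":0}]'
```

```text
time: 56.28
tool_pos: [678.3, -226.4, 311.3]
tcp_rot: [-179.9, -0.2, 91.0]
ft_force: [-0.7, 6.8, 0.4]
finger_gap: 0.2
time: 56.53
tool_pos: [678.5, -227.5, 311.2]
tcp_rot: [-179.9, -0.3, 91.0]
ft_force: [-1.9, 15.0, 2.1]
finger_gap: 0.4
```

It is at the back stop (15 N). Backing off, rising and inspecting.

```bash
python3 -m jog '[{"tx":0.06,"ty":0,"tz":0,"ax":0,"ay":0,"az":0,"hand":0},{"tx":0.14,"ty":0,"tz":0,"ax":0,"ay":0,"az":0,"hand":0},{"tx":0.16,"ty":0,"tz":-0.2,"ax":0,"ay":0,"az":0,"hand":0},{"tx":0.16,"ty":0,"tz":-0.45,"ax":0,"ay":0,"az":0,"hand":0},{"tx":0.16,"ty":0,"tz":-0.7,"ax":0,"ay":0,"az":0,"hand":0}]'
python3 -m jog '[{"tx":-0.2,"ty":-0.2,"tz":-0.1,"ax":0,"ay":0,"az":0,"hand":0},{"tx":-0.4,"ty":-0.4,"tz":-0.1,"ax":0,"ay":0,"az":0,"hand":0},{"tx":-0.6,"ty":-0.5,"tz":-0.1,"ax":0,"ay":0,"az":0,"hand":0},{"tx":-0.6,"ty":-0.5,"tz":-0.1,"ax":0,"ay":0,"az":0,"hand":0},{"tx":-0.6,"ty":-0.5,"tz":-0.1,"ax":0,"ay":0,"az":0,"hand":0}]'
python3 -m jog '[{"tx":0,"ty":0,"tz":0,"ax":0,"ay":0,"az":0,"hand":0},{"tx":0,"ty":0,"tz":0,"ax":0,"ay":0,"az":0,"hand":0},{"tx":0,"ty":0,"tz":0,"ax":0,"ay":0,"az":0,"hand":0}]'
python3 - <<'E'
from h import *
s=snapshot("wrist"); cv2.imwrite(f"pics/w37.png",s["pixels"][:,:,::-1])
X=cloud(s);P=X[np.isfinite(X[...,2])]
a=np.radians(SY);R=np.array([[np.cos(a),-np.sin(a)],[np.sin(a),np.cos(a)]]);Q=np.c_[(P[:,:2]-O)@R,P[:,2]]
for zz in range(126,162,8):
    m=(abs(Q[:,0])<60)&(Q[:,1]<-17)&(Q[:,1]>-31)&(abs(Q[:,2]-zz)<2)
    if m.sum()>3: print("lock",zz,Q[m,0].min().round(1),Q[m,0].max().round(1))
for x in range(-85,70,20):
    m=(abs(Q[:,0]-x)<4)&(Q[:,2]>104)&(Q[:,2]<114)&(Q[:,1]<-22)&(Q[:,1]>-50)
    if m.sum()>3: print("paddle",x,Q[m,1].min().round(1),Q[m,1].max().round(1),m.sum())
m=(Q[:,0]>-160)&(Q[:,0]<-95)&(Q[:,2]>125)&(Q[:,2]<235)
for y in range(-45,100,20):
    k=m&(abs(Q[:,1]-y)<6)
    if k.sum()>5: print("clamp",y,k.sum(),np.median(Q[k,2]).round(1))
show()
s=snapshot("scene"); cv2.imwrite(f"pics/s37.png",s["pixels"][:,:,::-1])
X=cloud(s)
for o in comps(X,7.5,36,(340,600,260,450),100): print(o)
d=np.abs(s["pixels"].astype(int)-np.load("scene0.npz")["pixels"].astype(int)).sum(2)>90
im=s["pixels"][:,:,::-1].copy(); im[d]=(0,0,255); cv2.imwrite("pics/diff37.png",im)
E
```

```text
time: 56.95
tool_pos: [677.5, -205.8, 416.3]
tcp_rot: [-179.8, -0.0, 90.9]
ft_force: [0.8, 0.3, 1.0]
finger_gap: -0.1
time: 57.37
tool_pos: [603.2, -299.6, 432.1]
tcp_rot: [180.0, 0.1, 90.7]
ft_force: [0.5, 0.5, -0.8]
finger_gap: 0.0
time: 57.62
tool_pos: [605.1, -296.7, 431.4]
tcp_rot: [-180.0, -0.0, 91.0]
ft_force: [-0.5, 0.6, 0.3]
finger_gap: -0.2
lock 126 -5.4 3.3
lock 134 -10.4 -1.4
lock 142 -17.6 -5.8
lock 150 -21.0 -9.3
lock 158 -17.4 -12.3
paddle -85 -40.5 -35.0 25
paddle -65 -39.5 -33.4 102
paddle -45 -37.6 -31.4 107
paddle -25 -35.9 -30.1 39
paddle 15 -32.5 -22.0 131
paddle 35 -31.0 -24.2 144
paddle 55 -28.6 -22.2 148
clamp -45 966 143.5
clamp -25 487 133.3
clamp -5 486 133.2
clamp 15 484 133.3
clamp 35 243 132.8
clamp 55 119 131.8
clamp 75 430 133.4
t 57.67 pos [ 605.1 -296.8  431.4] rot [-180.   -0.   91.] F [0.1 0.1 0.1] gap -0.0 j [-30.  18.  70.   0.  92. -31.]
{'c': (430.2, 287.5), 'L': 115.3, 'W': 34.7, 'yaw': 9.2, 'z90': np.float64(35.1), 'n': 349, 'px': (432, 270)}
{'c': (409.1, 343.6), 'L': 129.5, 'W': 35.9, 'yaw': 10.1, 'z90': np.float64(27.1), 'n': 316, 'px': (452, 273)}
{'c': (454.3, 401.6), 'L': 223.3, 'W': 38.8, 'yaw': 9.9, 'z90': np.float64(29.4), 'n': 768, 'px': (467, 292)}
{'c': (404.2, 439.3), 'L': 125.8, 'W': 6.3, 'yaw': 7.5, 'z90': np.float64(33.5), 'n': 102, 'px': (485, 282)}
{'c': (544.3, 341.6), 'L': 113.1, 'W': 33.3, 'yaw': 10.4, 'z90': np.float64(35.2), 'n': 323, 'px': (440, 312)}
```

View pics/w37.png

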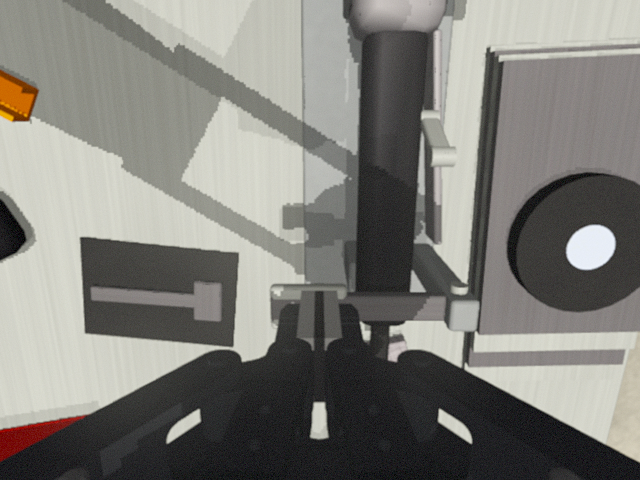

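View pics/s37.png

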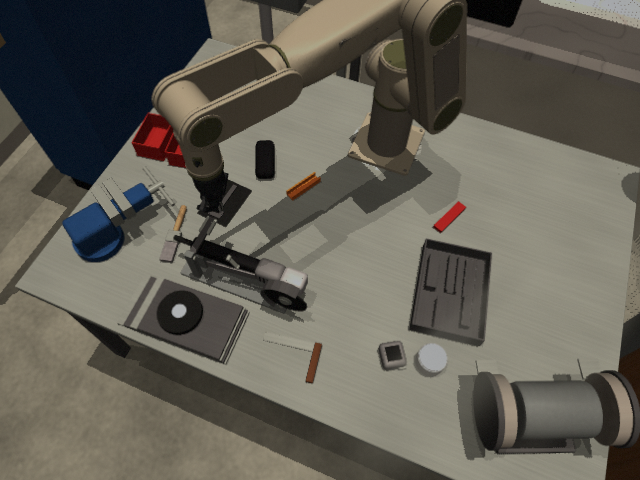

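View pics/diff37.png

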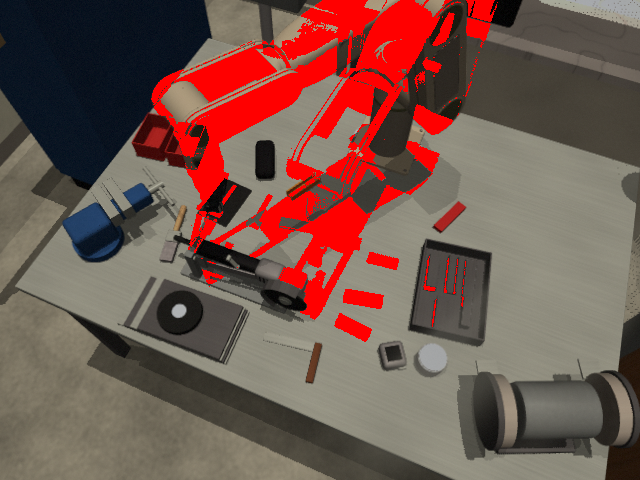

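The final views agree: offcuts in the tray, spanner on the mat (px 160,295), clamp level, lock-off back and paddle out. The difference picture shows no change at the tape, can, square, case, brush or look-alikes. Handing in.

```bash
python3 -c "
from bench import *
print(hand_in())"
```

```text
the job is handed in; nothing more can be done
None
```

The test run is done and the job is handed in at about 58 s on the robot's clock, with no verdict reported back.

- **Clearing up:** All five offcuts (channel, flat bar, square bar, square tube, I-beam) lie flat inside the scrap tray. The pin spanner lies wholly on the mat.
- **Test run:** I pressed the clamp down until its detent held it, then pushed the lock-off forward to its stop. I held the paddle fully in for about 5.3 s, with the gap steady at 47.5–48 mm (the readings run 1.5–2 mm low, so about 49 mm). The picture showed the paddle parallel to the handle, face at −28.4 mm. I then let go and pushed the lock-off back to its stop.
- **Last checks:**
  - The clamp is level at 133 mm along its length.
  - The lock-off tip is fully back.
  - The paddle is out, with its face at about −38.5 mm at the squeeze point.
  - Everything that was to stay put looks unmoved, and the arm is clear of everything.
- **Disagreement:** The base plate's edges put the stand about 10 mm further back along its length than the grinder and clamp features did. I used the grinder and clamp features, and every later contact matched them.
- **Not seen:** I noticed no knocked offcut and no slackened grip.

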